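# Load the stack-drilling jig

## Task

Get the drilling jig ready for the next batch. First push the guide bar by its free end fully open against its stop, and put the spent, hole-scarred backing board lying on the bed into the scrap tray; then lay the fresh backing board squarely on the outline scribed on the bed and stack every aluminium plate on the bench squarely on it, centred, in one pile. Finally push the guide bar back over the pile, fully home against its closed stop, and leave the loose tools and the wooden offcut lying about undisturbed.

Things in the scene. Friction and masses are not known exactly. Their poses are not given: they have to be found in the camera images.
- jig: The drilling jig, fixed: a green plate 310 x 130 x 20 mm. Origin: under the bed's centre, on the bench. Its x runs along the plate, away from the robot at yaw 0, to the pivot post (x = +120 mm); the plate spans x -150 to +160, y -65 to +65 mm. Two steel stop pins, 16 mm across, tops 100 mm above the bench: closed stop at x -105, y +22; open stop at x +124, y -45 mm.
- bed (a point): Centre of the bed, on top of the jig's base plate, 20 mm above the bench. A white outline 140 x 60 mm is scribed round it, long side along the jig's x axis; it has the size of a backing board.
- bar (a joint): Guide bar: flat steel, 275 x 28 x 12 mm, turns level about the pin on the post; underside 90 mm, top 102 mm above the bench. Rad: 0 = closed, along the jig's -x over the bed, at its stop; grows as the free end swings to the jig's -y side; 1.15 = at the open stop. Stays where left; 1 to 2 N at the knob moves it slowly. Starts nearly closed (0.03 to 0.4).
- knob (a point): Middle of the upright black knob on the free end of the bar, 250 mm from the pivot pin: 24 mm across, from 102 to 152 mm above the bench.
- tray: The scrap tray: fixed open steel tray, 130 mm (its x) by 220 mm (its y), 40 mm high, walls and floor 4 to 5 mm. Origin under its centre.
- spent: The spent backing board: plywood 140 x 60 x 15 mm, long along its x, top scarred by drill holes; starts on the jig's bed under the bar. Origin: centre of its underside. About 0.1 kg.
- backing: The fresh backing board: plywood 140 x 60 x 15 mm, long along its x, no holes; starts on the bench on the robot's left. Origin: centre of its underside. About 0.1 kg.
- plate0: An aluminium plate blank 110 x 50 x 12 mm, long along its x, lying on the bench on the robot's left; absent in some starts (2 to 4 are present). Origin: centre of its underside. 0.13 to 0.25 kg.
- plate1: An aluminium plate blank 110 x 50 x 12 mm, long along its x, lying on the bench on the robot's left; absent in some starts (2 to 4 are present). Origin: centre of its underside. 0.13 to 0.25 kg.
- plate2: An aluminium plate blank 110 x 50 x 12 mm, long along its x, lying on the bench on the robot's left; absent in some starts (2 to 4 are present). Origin: centre of its underside. 0.13 to 0.25 kg.
- plate3: An aluminium plate blank 110 x 50 x 12 mm, long along its x, lying on the bench on the robot's left; absent in some starts (2 to 4 are present). Origin: centre of its underside. 0.13 to 0.25 kg.
- screwdriver: Bystander: screwdriver 160 mm long. Leave it alone.
- wrench: Bystander: open spanner 160 mm long, in the corner. Leave it alone.
- offcut: Bystander: wooden offcut 90 x 45 x 35 mm. Leave it alone.
Not all that is in view belongs to the job. What is shaped like the backing but purple or turquoise is not meant.

How it is judged:
On the way:
1. the guide bar is pushed fully open against its stop (value of joint bar above 1.09 rad), for 0.2 s.
At the end, for the whole second after the job is handed in: The bar is closed (within 0.05 rad of its stop); the spent board lies in the tray; the fresh backing board lies flat on the bed and every plate flat in the pile on it, each centred within 10 mm of the bed's centre and within 0.12 rad of the jig's long direction; the pile at rest (value of joint bar below 0.05 rad and horizontal distance between each of backing, plate0, plate1, plate2, plate3 and bed below 0.01 m and angle between the x axis of each of backing, plate0, plate1, plate2, plate3 and the x axis of jig, either way round below 0.12 rad and angle between each of backing, plate0, plate1, plate2, plate3's own z axis and vertical below 0.06 rad and height (world z) of backing between 0.014 and 0.027 m and linear speed of each of backing, plate0, plate1, plate2, plate3 below 0.03 m/s and height (world z) of each of plate0, plate1, plate2, plate3 above 0.03 m and x of spent in the frame of tray between -0.062 and 0.062 m and y of spent in the frame of tray between -0.107 and 0.107 m and height (world z) of spent below 0.03 m); the robot touches nothing.
It fails at once if the screwdriver, the spanner or the wooden offcut is shifted by more than 5 cm (distance of any of screwdriver, wrench, offcut from where it was at the start of the episode above 0.05 m).
Of plate0, plate1, plate2, plate3 only 2 to 4 are there at a start; the rules pass over those that are not, and their reading is None.
At some moment in a run one of spent, backing may be knocked a few centimetres aside while the robot is not near it.
Once in a run the grip may slacken for a moment while it holds something.
It also fails if it takes over 210 s, if anything falls off the work surface, if the arm or the gripper's body presses on something with over 40 N, if the wrist force passes 120 N, or if a joint passes its speed limit or range.

## Robot

A 6-joint arm with a two-finger parallel gripper is mounted at the origin on the work surface. World frame = base frame: x ahead of the robot, y to its left, z up, the work surface at z = 0. Lengths are in m, angles in rad, forces in N, time in s.
With the tool pointing down it reaches from about 0.3 to 0.875 m from the base axis. Payload 6.4 kg.
Tool frame: the origin (TCP) lies at the very end of the fingers, on their centre line; the grasp point (between the pads) lies 19 mm behind it (ctrl.tcp_to_grasp is the distance from the TCP to the grasp point, in m); z points along the fingers, y is the direction in which the jaws open and shut (so a half turn about z gives the same grasp; the last joint's range is limited). The gripper opens to 85 mm and grips with 20 to 120 N. Pads are 22 mm wide; open, the fingers measure 114 mm over their backs; the gripper's body (76 mm by 85 mm) begins 54 mm behind the grasp point. The pads swing forward as they close: fully open they stand 13 mm farther back than shut.
Start: joints at [0.998, 0.181, 1.607, -0, 1.354, -0.206], TCP at [0.206, 0.537, 0.231] pointing down, gripper open.
Joint ranges: [-2.99, 2.99], [-0.89, 2.07], [0.3, 2.58], [-1.14, 4.28], [0, 2.63], [-3.12, 3.12]. Speed limits (rad/s): [2.57, 2.57, 3.01, 3.14, 3.14, 3.14].

## Interface

Orientations are given as a unit quaternion [w, x, y, z].
In Python, from bench import ctrl gives the robot as it stands. The module is installed in compiled form; this text tells all that it offers.
- The arm moves only by the tool drive_tool, never from a script. Its argument "deltas" is a list of rows, each an object with "slide": the shift along the tool's x, y, z as a fraction of full scale, a list of three; "delta_rot": the turn, a rotation vector about the tool's x, y, z as a fraction of full scale, a list of three; "hand": the opening, from 0 (shut) to 1 (fully open). In form: [{"slide": [tx, ty, tz], "delta_rot": [wx, wy, wz], "hand": hand}, ...]. A call has exactly 5 rows; each row shifts and turns the commanded pose from where the row before left it, along the tool's axes as they then stand; what a row does not reach is not made up. Full scale, the value 1, is 50 mm for a shift and 180 degrees for a turn. A row lasts 1/8 s, in which the tool goes at most 62.5 mm and 10.7 degrees, less where a joint would pass 70% of its speed; a pose out of reach is approached as far as the arm can. A call with a number of a shift or a turn outside -1 to 1 is refused whole. A call with a gripper value outside its range is refused whole. The fingers move at their own pace and stop on an object; the grip force is fixed at half the most. Time passes only in rows, so rows that do not move let the fingers close, or fill a call up. It gives the time, the measured TCP pose, the force and the opening at its end, in the units of the state.
- ctrl.get_obs(): the state, without advancing time (a new reading comes with each control period).
- ctrl.camera(name): name is "side" or "top" or "wrist"; returns a dict with "frame" (420x560x3 uint8, red, green, blue), "mtx" (3x3 intrinsics, pixels), "R" (3x3) and "t" (3): a world point X has camera coordinates R X + t. Camera axes: x right, y down, z forward; pixel columns grow to the right and rows downward; lengths in m; the calibration is good to about 2 mm. The wrist camera is an equidistant fisheye: a pixel r from the principal point sees the ray r / f radians off the axis. A picture is of the moment at which its call begins. There is no depth.
- ctrl.hand_in(): hands the job in, once; it reports no verdict.
The state is a dict: "time_s": time; "q": joint angles; "dq": joint speeds; "joint_efforts": joint torques, N m; "eef_pos": TCP position; "eef_rot": TCP orientation; "wrist_force": force on the tool from outside, world axes, zero at the start; "torque": the same for the moment, N m; "opening": opening from 0.0 (shut) to 1.0 (fully open).
Only numpy, scipy, OpenCV 4.12 (cv2) and the standard library are available. Lean on these libraries where they do the work, as an engineer would, in place of code of your own. Each camera call takes 0.05 s, during which the arm holds its last target.

## Working session

There is one attempt and no reset: what is moved stays moved. The work goes in short steps, Python scripts to look and compute and a tool call to move; the robot and the scene stay as the last step left them, time stands still between calls to the robot, and variables do not carry over. Pictures are saved under pics/ and viewed, and the job is handed in when it is done.

Besides the shell and the picture viewer there is one more tool, called after ">>>" by a JSON object that holds its "fn" and its "kwargs", one argument or row to a line. drive_tool: Moves the arm, as the interface text tells. Its arguments: {"type":"object","properties":{"deltas":{"type":"array","items":{"type":"object","properties":{"slide":{"type":"array","items":{"type":"number"}},"delta_rot":{"type":"array","items":{"type":"number"}},"hand":{"type":"number"}}}}},"required":["deltas"]}

```bash
mkdir -p pics
python3 - <<'E'
from bench import ctrl
import cv2
o=ctrl.get_obs();print({k:(v if not hasattr(v,'round') else v) for k,v in o.items()}, ctrl.tcp_to_grasp)
for n in ['side','top','wrist']:
    c=ctrl.camera(n); cv2.imwrite(f'pics/a_{n}.png',c['frame'][:,:,::-1]); print(n,c['mtx'],c['R'],c['t'])
E
```

```text
{'time_s': 0.0, 'q': array([ 9.97699155e-01,  1.81506674e-01,  1.60801912e+00, -3.83049241e-05,
        1.35381476e+00, -2.06325110e-01]), 'dq': array([-7.66057375e-05, -1.83472076e-04, -4.58553207e-04, -2.80242309e-04,
       -1.59211528e-03, -3.36994158e-04]), 'joint_efforts': array([ 6.05646583e-04, -4.44853055e+01, -3.51358116e+01,  1.07265837e-04,
        8.68485309e-03,  9.66248138e-06]), 'eef_pos': array([0.20589426, 0.53627052, 0.23039812]), 'eef_rot': array([-3.14735163e-04,  1.82355726e-01,  9.83232233e-01, -8.15526193e-04]), 'wrist_force': array([-0.07335243, -0.28612652,  1.06338921]), 'torque': array([ 0.02023514,  0.07928086, -0.0243854 ]), 'opening': 0.9997135161990689} 0.0187
side [[480.14746866   0.         284.77939711]
 [  0.         480.14746866 206.58299719]
 [  0.           0.           1.        ]] [[-0.99336881 -0.11493403 -0.00292797]
 [-0.08324316  0.73656583 -0.67122378]
 [ 0.07930309 -0.66652903 -0.74124899]] [0.52764111 0.03086109 1.41145285]
top [[426.63513764   0.         283.9681046 ]
 [  0.         426.63513764 198.78611885]
 [  0.           0.           1.        ]] [[ 0.02080535 -0.99976322 -0.00637477]
 [-0.99165706 -0.01982451 -0.12737058]
 [ 0.12721405  0.00897157 -0.99183471]] [0.12107099 0.5171     1.44008585]
wrist [[325.1922621    0.         285.36262793]
 [  0.         325.1922621  208.95715432]
 [  0.           0.           1.        ]] [[ 0.35975388  0.9330431  -0.00277839]
 [ 0.88734769 -0.34121155  0.31014312]
 [ 0.28842888 -0.11404059 -0.95068582]] [-0.57304827 -0.04031117  0.38238519]
```

View pics/a_top.png

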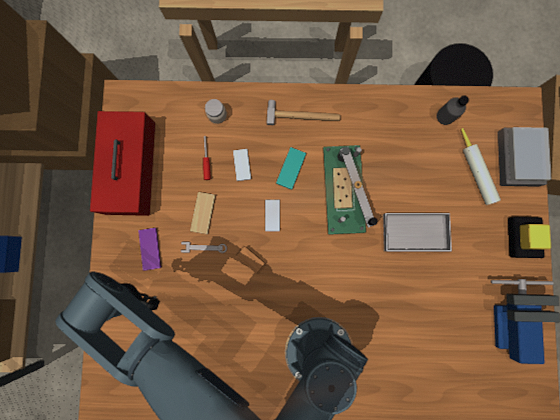

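View pics/a_side.png

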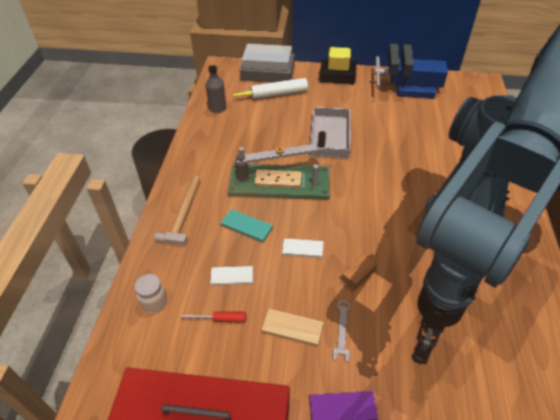

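View pics/a_wrist.png

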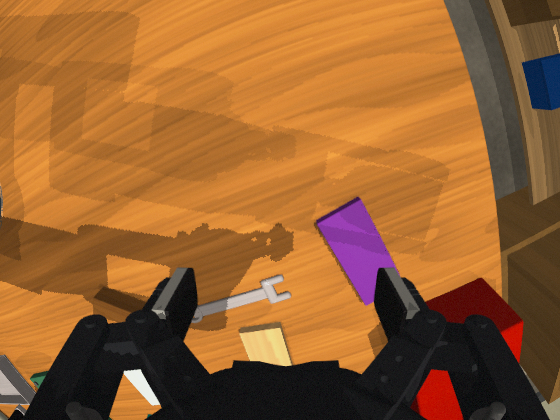

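The top view shows the jig at about (344,190) with the spent, holed board on it (343,190) and the bar's knob at (371,221). The tray is at (418,232). There are two white/aluminium plates at (242,164) and (272,215), and plain plywood at (202,212). The turquoise board (291,168) and purple board (149,249) are decoys. I'll enlarge the crops to confirm.

```bash
cat > h.py <<'E'
import numpy as np, cv2
from scipy.spatial.transform import Rotation as Ro
from bench import ctrl
def ray(c,u,v):
    K=c['mtx']; x=(u-K[0,2])/K[0,0]; y=(v-K[1,2])/K[1,1]
    if c.get('fish'):
        r=np.hypot(x,y); s=np.sin(r)/max(r,1e-9); d=np.array([x*s,y*s,np.cos(r)])
    else: d=np.array([x,y,1.])
    R=c['R']; return -R.T@c['t'], R.T@(d/np.linalg.norm(d))
def onz(c,u,v,z):
    o,d=ray(c,u,v); return o+d*(z-o[2])/d[2]
def tri(rs):
    A=np.zeros((3,3));b=np.zeros(3)
    for o,d in rs:
        P=np.eye(3)-np.outer(d,d);A+=P;b+=P@o
    X=np.linalg.solve(A,b); return X,[np.linalg.norm((np.eye(3)-np.outer(d,d))@(X-o)) for o,d in rs]
def proj(c,X):
    p=c['R']@np.asarray(X,float)+c['t'];K=c['mtx']
    if c.get('fish'):
        r=np.hypot(p[0],p[1]);th=np.arctan2(r,p[2]);p=np.array([p[0]/r*th,p[1]/r*th,1]) if r>0 else p/p[2]
    else: p=p/p[2]
    return (K@p)[:2]
def cam(n):
    c=dict(ctrl.camera(n)); c['fish']=(n=='wrist'); return c
def crop(c,u0,v0,u1,v1,s,name):
    f=cv2.resize(c['frame'][v0:v1,u0:u1,::-1],None,fx=s,fy=s,interpolation=cv2.INTER_CUBIC)
    for u in range(-(-u0//10)*10,u1,10): cv2.line(f,(int((u+.5-u0)*s),0),(int((u+.5-u0)*s),5 if u%50 else 14),(0,0,255),1); (u%20==0) and cv2.putText(f,str(u),(int((u-u0)*s),24),0,.35,(0,0,255),1)
    for v in range(-(-v0//10)*10,v1,10): cv2.line(f,(0,int((v+.5-v0)*s)),(5 if v%50 else 14,int((v+.5-v0)*s)),(0,0,255),1); (v%20==0) and cv2.putText(f,str(v),(8,int((v-v0)*s)+6),0,.35,(0,0,255),1)
    cv2.imwrite(name,f)
def save(c,name):
    import pickle; pickle.dump(c,open(name,'wb'))
def load(name):
    import pickle; return pickle.load(open(name,'rb'))
E
python3 - <<'E'
from h import *
c=cam('top'); save(c,'t0.pkl'); crop(c,320,140,460,260,5,'pics/b1.png'); crop(c,130,130,310,270,4,'pics/b2.png')
c=cam('side'); save(c,'s0.pkl'); crop(c,220,90,380,210,5,'pics/b3.png'); crop(c,170,200,390,360,3.5,'pics/b4.png')
E
```

```text
(no output)
```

View pics/b1.png

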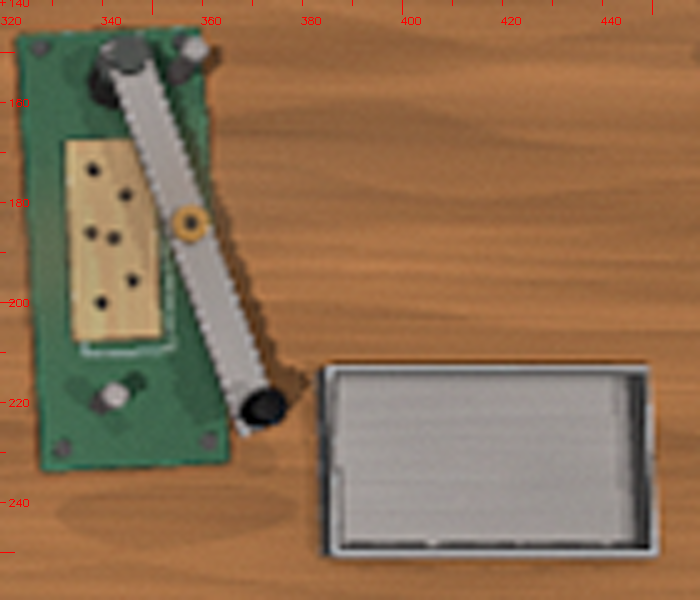

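View pics/b2.png

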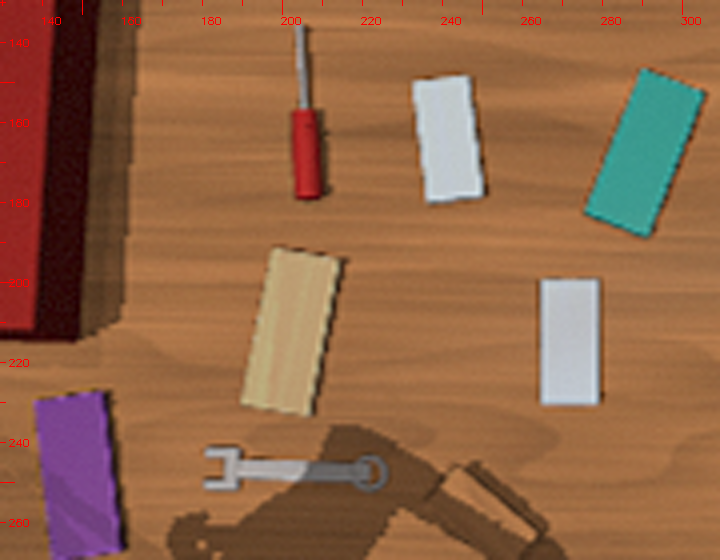

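View pics/b3.png

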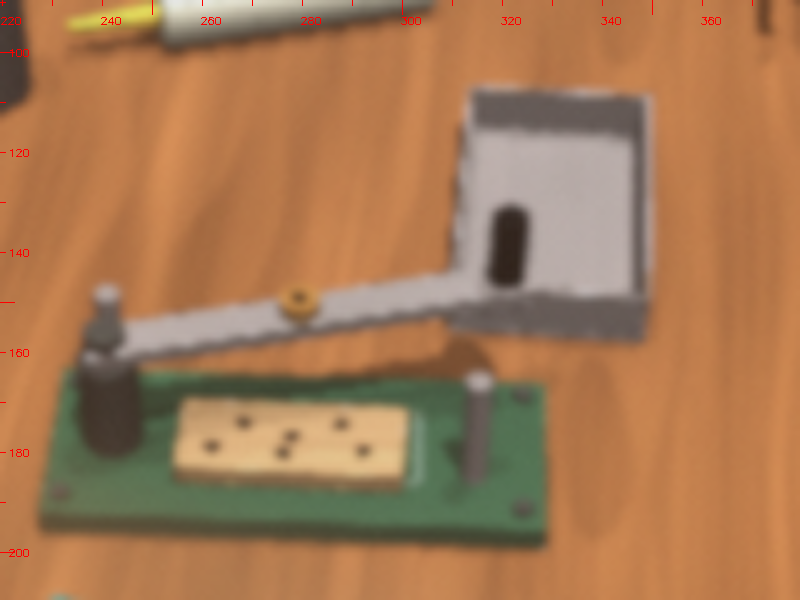

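View pics/b4.png

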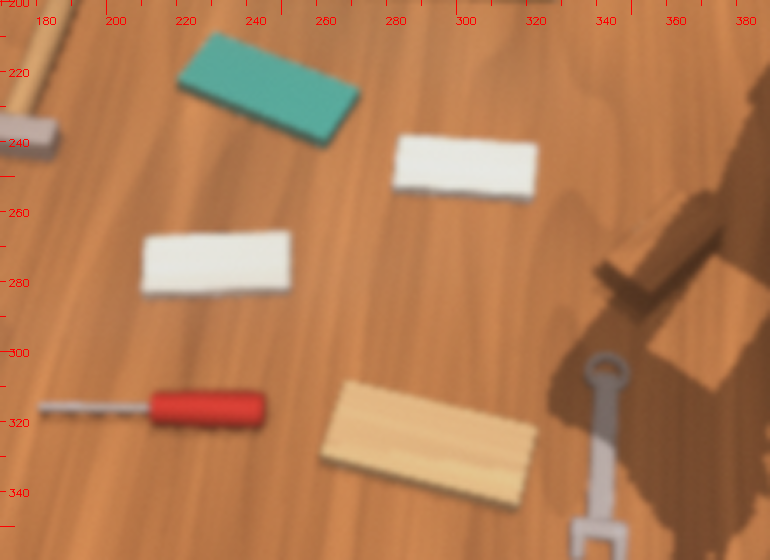

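Both crops agree. The fresh backing is the plain tan board at top (202,212). Purple (149,249) and turquoise (291,168) are not meant. The brown block at top ~(250,260), side (360,265), is the offcut. Two plates are seen. Next I fit the poses.

```bash
cat > fit1.py <<'E'
from h import *
from scipy.optimize import least_squares
T=load('t0.pkl');S=load('s0.pkl')
def px(p,u0,v0,s): return np.array([u0+p[0]/s-.5,v0+p[1]/s-.5])
def pose(p,q): 
    c,s=np.cos(p[2]),np.sin(p[2]); return np.array([p[0]+c*q[0]-s*q[1],p[1]+s*q[0]+c*q[1],q[2]])
def fit(obs,x0,name,freez=False):
    # obs: (cam, pixel, local xyz)
    f=lambda p: np.concatenate([proj(c,pose(p,q)+np.array([0,0,p[3] if freez else 0]))-u for c,u,q in obs])
    r=least_squares(f,x0+([0] if freez else []),loss='soft_l1'); print(name,r.x.round(4),'res px',f(r.x).reshape(-1,2).round(1).tolist()); return r.x
def camboth(c,px_,q):return (c,px_,q)
b1=lambda x,y:px((x,y),320,140,5); b2=lambda x,y:px((x,y),130,130,4); b3=lambda x,y:px((x,y),220,90,5); b4=lambda x,y:px((x,y),170,200,3.5)
if __name__=='__main__':
    print('cams',-T['R'].T@T['t'],-S['R'].T@S['t'])
    J=[(T,b1(18,32),(.16,.065,.02)),(T,b1(200,30),(.16,-.065,.02)),(T,b1(42,470),(-.15,.065,.02)),(T,b1(228,462),(-.15,-.065,.02)),
     (S,b3(65,372),(.16,-.065,.02)),(S,b3(545,385),(-.15,-.065,.02)),(S,b3(548,535),(-.15,.065,.02)),(S,b3(40,520),(.16,.065,.02)),
     (T,b1(116,395),(-.105,.022,.1)),(T,b1(195,47),(.124,-.045,.1)),(S,b3(480,380),(-.105,.022,.1)),(S,b3(107,291),(.124,-.045,.1))]
    for fz in (0,1): fit(J,[.6,-.1,0.],'jig',fz)
    def box(tp,sp,L,W,h,x0,name,t,s):
        # tp order: far-left(+x+y), far-right(+x,-y), near-right, near-left ; 
        q=[(L/2,W/2,h),(L/2,-W/2,h),(-L/2,-W/2,h),(-L/2,W/2,h)]
        o=[(T,t(*p),a) for p,a in zip(tp,q)]+[(S,s(*p),a) for p,a in zip(sp,q)]
        for fz in (0,1): fit(o,x0,name,fz)
    # side order: +x+y = left-bottom, +x-y = left-top, -x-y right-top, -x+y right-bottom
    box([(413,80),(468,75),(484,195),(428,203)],[(141,292),(145,237),(291,231),(290,289)],.11,.05,.012,[.6,.3,0.],'plateA',b2,b4)
    box([(540,280),(599,280),(600,404),(541,404)],[(393,187),(400,136),(538,144),(534,196)],.11,.05,.012,[.5,.2,0.],'plateB',b2,b4)
    box([(275,249),(342,260),(309,414),(241,403)],[(321,458),(346,381),(537,430),(518,505)],.14,.06,.015,[.5,.4,0.],'backing',b2,b4)
    box([(322,368),(648,368),(657,553),(325,553)],[(452,325),(468,90),(651,97),(645,338)],.13,.22,.04,[.5,-.4,0.],'tray',b1,b3)
    box([(66,140),(136,139),(160,339),(74,340)],[(173,474),(181,398),(408,407),(403,482)],.14,.06,.035,[.6,-.1,0.],'spent',b1,b3)
    print('knob top',tri([ray(T,*b1(265,405)),ray(S,*b3(513,208))]))
    print('pivot',tri([ray(T,*b1(127,50)),ray(S,*b3(103,325))]))
E
python3 fit1.py
```

```text
cams [0.32706779 0.11837374 1.49496226] [0.41477862 0.978687   1.06849761]
jig [ 0.5521 -0.0771  0.064 ] res px [[-0.2, 0.0], [0.0, -1.2], [-0.1, 0.1], [0.4, 0.1], [-0.2, -0.7], [0.6, -0.1], [0.4, -0.5], [-0.5, -1.1], [-0.2, -0.3], [-0.2, 0.1], [0.4, 0.7], [0.1, 1.0]]
jig [ 0.5523 -0.0777  0.0645 -0.0016] res px [[-0.1, 0.1], [0.1, -1.1], [0.0, 0.1], [0.5, 0.0], [-0.2, -0.4], [0.5, 0.1], [0.4, -0.3], [-0.5, -0.9], [-0.1, -0.4], [-0.1, 0.2], [0.3, 0.9], [0.1, 1.3]]
plateA [0.6392 0.2841 0.1518] res px [[0.2, 0.2], [0.4, -0.4], [0.1, -0.2], [0.0, -0.4], [0.2, 0.3], [0.3, 0.1], [-0.1, 0.5], [0.0, -0.2]]
plateA [0.639  0.2845 0.1523 0.0016] res px [[-0.0, 0.2], [0.2, -0.4], [-0.1, -0.2], [-0.1, -0.4], [0.2, 0.2], [0.3, -0.0], [-0.0, 0.3], [0.1, -0.4]]
plateB [0.4609 0.172  0.0297] res px [[0.4, -0.5], [-0.1, -0.6], [-0.1, -0.2], [0.2, -0.1], [0.5, -0.1], [0.1, 0.1], [-0.0, 0.4], [0.5, 0.0]]
plateB [0.4608 0.1723 0.0299 0.0006] res px [[0.3, -0.5], [-0.2, -0.6], [-0.2, -0.2], [0.2, -0.1], [0.5, -0.2], [0.1, 0.1], [-0.0, 0.3], [0.5, -0.0]]
backing [ 0.4646  0.4155 -0.1577] res px [[-0.3, -
[... 400 characters left out ...]
[ 0.4118 -0.3266  0.019  -0.0131] res px [[0.4, -0.6], [-0.9, -0.6], [-0.9, 0.4], [0.9, 0.3], [-0.5, -4.5], [0.1, 2.0], [-0.0, 2.6], [0.8, -4.7]]
spent [ 0.5597 -0.0672  0.0621] res px [[-0.8, -0.1], [2.4, -0.6], [0.1, -0.7], [-0.1, -0.1], [0.3, -0.5], [0.5, 1.1], [0.0, 0.8], [0.4, -0.4]]
spent [ 0.5596 -0.0667  0.0635  0.001 ] res px [[-1.0, -0.1], [2.3, -0.7], [0.0, -0.7], [-0.2, -0.1], [0.3, -0.6], [0.5, 1.0], [0.0, 0.7], [0.4, -0.6]]
knob top (array([ 0.43571792, -0.14743485,  0.16331211]), [np.float64(0.0006660813646755572), np.float64(0.0006660813646755882)])
pivot (array([ 0.67149152, -0.06664749,  0.11913092]), [np.float64(0.00012883235526577977), np.float64(0.00012883235526589448)])
```

```bash
cat > plan.py <<'E'
import sys
from h import *
def st():
    o=ctrl.get_obs(); R=Ro.from_quat(np.roll(o['eef_rot'],-1)).as_matrix(); return o,R
def go(x,y,z,phi=None):
    o,R=st(); p=o['eef_pos']; ph=np.arctan2(R[1,1],R[0,1])
    print('t',round(o['time_s'],2),'tcp',p.round(4),'phi',round(ph,4),'tilt',R[:,2].round(3),'open',round(o['opening'],3),'F',o['wrist_force'].round(1))
    if phi is not None:
        d=(phi-ph+np.pi)%(2*np.pi)-np.pi; print(' turn z total',round(-d/np.pi,4)); ph=phi
        x_=np.array([-np.sin(ph),np.cos(ph),0]);y_=np.array([np.cos(ph),np.sin(ph),0]);R=np.stack([x_,y_,[0,0,-1]],1)
    d=R.T@(np.array([x,y,z])-p)/.05; print(' slide total',d.round(3),'rows@.8',int(np.ceil(np.abs(d).max()/.8)))
if __name__=='__main__': go(*map(float,sys.argv[1:]))
E
python3 plan.py 0.4357 -0.1474 0.231 -0.8
```

```text
t 0.25 tcp [0.2061 0.5366 0.2308] phi 1.204 tilt [-0.    -0.001 -1.   ] open 1.004 F [ 0.7  0.1 -0.1]
 turn z total 0.6379
 slide total [-6.2360e+00  1.3013e+01 -3.0000e-03] rows@.8 17
```

>>> {"fn": "drive_tool", "kwargs": {
  "deltas": [
    {"slide":[0,0,0],"delta_rot":[0,0,0.058],"hand":0.7},
    {"slide":[0,0,0],"delta_rot":[0,0,0.058],"hand":0.7},
    {"slide":[0,0,0],"delta_rot":[0,0,0.058],"hand":0.7},
    {"slide":[0,0,0],"delta_rot":[0,0,0.058],"hand":0.7},
    {"slide":[0,0,0],"delta_rot":[0,0,0.058],"hand":0.7}
  ]
}}

```text
time_s: 0.88
eef_pos: [0.2061, 0.5367, 0.2311]
eef_rot: [0.0, 0.599, 0.801, -0.0]
wrist_force: [0.2, -0.2, 0.0]
opening: 0.698
```

>>> {"fn": "drive_tool", "kwargs": {
  "deltas": [
    {"slide":[0,0,0],"delta_rot":[0,0,0.058],"hand":0.7},
    {"slide":[0,0,0],"delta_rot":[0,0,0.058],"hand":0.7},
    {"slide":[0,0,0],"delta_rot":[0,0,0.058],"hand":0.7},
    {"slide":[0,0,0],"delta_rot":[0,0,0.058],"hand":0.7},
    {"slide":[0,0,0],"delta_rot":[0,0,0.058],"hand":0.7}
  ]
}}

```text
time_s: 1.5
eef_pos: [0.2061, 0.5367, 0.2311]
eef_rot: [0.0, 0.89, 0.456, -0.0]
wrist_force: [0.6, -0.0, 0.3]
opening: 0.699
```

```bash
python3 plan.py 0.4357 -0.1474 0.231 -0.8
```

```text
t 1.5 tcp [0.2061 0.5367 0.2311] phi -0.6241 tilt [-0. -0. -1.] open 0.699 F [ 0.6 -0.   0.3]
 turn z total 0.056
 slide total [-6.2380e+00  1.3013e+01  2.0000e-03] rows@.8 17
```

>>> {"fn": "drive_tool", "kwargs": {
  "deltas": [
    {"slide":[0,0,0],"delta_rot":[0,0,0.056],"hand":0.6},
    {"slide":[-0.35,0.72,0],"delta_rot":[0,0,0],"hand":0.6},
    {"slide":[-0.35,0.72,0],"delta_rot":[0,0,0],"hand":0.6},
    {"slide":[-0.35,0.72,0],"delta_rot":[0,0,0],"hand":0.6},
    {"slide":[-0.35,0.72,0],"delta_rot":[0,0,0],"hand":0.6}
  ]
}}

```text
time_s: 2.12
eef_pos: [0.2574, 0.3838, 0.2312]
eef_rot: [0.0, 0.925, 0.379, 0.0]
wrist_force: [-0.2, -0.3, -0.5]
opening: 0.602
```

>>> {"fn": "drive_tool", "kwargs": {
  "deltas": [
    {"slide":[-0.35,0.72,0],"delta_rot":[0,0,0],"hand":0.6},
    {"slide":[-0.35,0.72,0],"delta_rot":[0,0,0],"hand":0.6},
    {"slide":[-0.35,0.72,0],"delta_rot":[0,0,0],"hand":0.6},
    {"slide":[-0.35,0.72,0],"delta_rot":[0,0,0],"hand":0.6},
    {"slide":[-0.35,0.72,0],"delta_rot":[0,0,0],"hand":0.6}
  ]
}}

```text
time_s: 2.75
eef_pos: [0.3212, 0.1941, 0.2314]
eef_rot: [0.0, 0.925, 0.379, 0.0]
wrist_force: [-0.4, 0.2, -0.3]
opening: 0.602
```

>>> {"fn": "drive_tool", "kwargs": {
  "deltas": [
    {"slide":[-0.35,0.72,0],"delta_rot":[0,0,0],"hand":0.6},
    {"slide":[-0.35,0.72,0],"delta_rot":[0,0,0],"hand":0.6},
    {"slide":[-0.35,0.72,0],"delta_rot":[0,0,0],"hand":0.6},
    {"slide":[-0.35,0.72,0],"delta_rot":[0,0,0],"hand":0.6},
    {"slide":[-0.35,0.72,0],"delta_rot":[0,0,0],"hand":0.6}
  ]
}}

```text
time_s: 3.38
eef_pos: [0.385, 0.0042, 0.2315]
eef_rot: [0.0, 0.926, 0.379, 0.0]
wrist_force: [-0.2, -0.3, 0.9]
opening: 0.597
```

```bash
python3 plan.py 0.4357 -0.1474 0.231 -0.8
python3 - <<'E'
from h import *
c=cam('wrist');save(c,'w1.pkl');crop(c,0,0,560,420,1.4,'pics/c_w.png')
c=cam('top');save(c,'t1.pkl');crop(c,80,90,460,330,2,'pics/c_t.png')
E
```

```text
t 3.38 tcp [0.385  0.0042 0.2315] phi -0.7943 tilt [ 0.001 -0.    -1.   ] open 0.597 F [-0.2 -0.3  0.9]
 turn z total 0.0018
 slide total [-1.386  2.882  0.009] rows@.8 4
```

View pics/c_w.png

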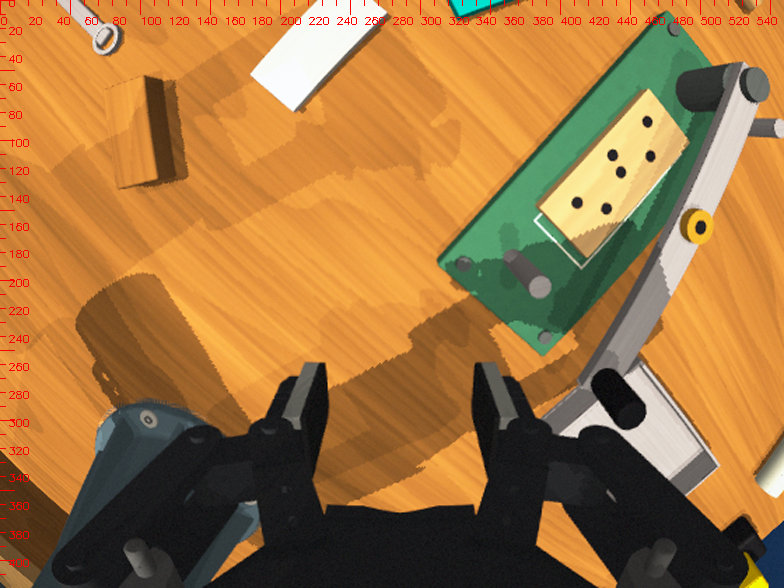

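View pics/c_t.png

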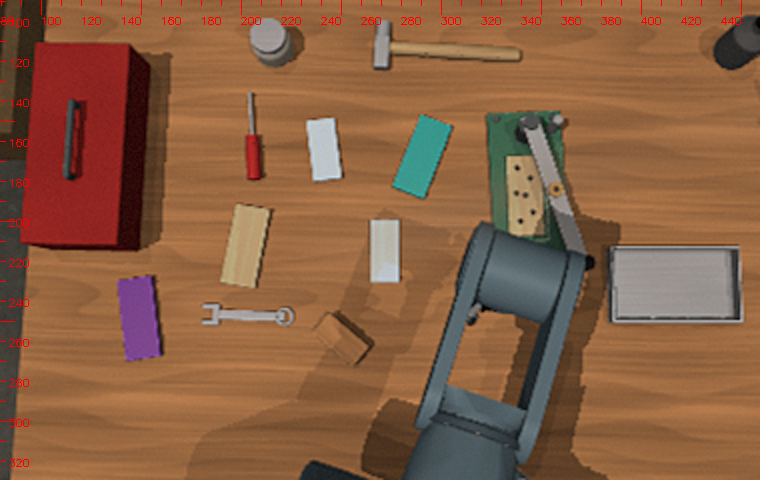

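Wrist view: the knob top is at about (605,383)/1.4 = (432,273), and the spent board sits shifted off the white outline. From the top, there are only two plates, and the offcut is clear at about (250,257).

```bash
python3 - <<'E'
from h import *
W=load('w1.pkl');T=load('t0.pkl')
print(onz(W,605/1.4-.5,383/1.4-.5,.152), onz(T,320+265/5-.5,140+405/5-.5,.152))
# check wrist fisheye on jig pins
for q in [(537,287)]: print('closed pin',onz(W,q[0]/1.4-.5,q[1]/1.4-.5,.1))
c,s=np.cos(.064),np.sin(.064);print(.552-.105*c-.022*s,-.077-.105*s+.022*c)
# outline near corners
for q in [(536,220),(582,267)]: print('outline',onz(W,q[0]/1.4-.5,q[1]/1.4-.5,.02))
for q in [(-.07,.03),(-.07,-.03)]: print(.552+q[0]*c-q[1]*s,-.077+q[0]*s+q[1]*c)
E
python3 plan.py 0.436 -0.146 0.231 -0.8
```

```text
[ 0.43552822 -0.12041311  0.152     ] [ 0.43596798 -0.14964399  0.152     ]
closed pin [ 0.44311512 -0.06468378  0.1       ]
0.44580792760753407 -0.06176045404241742
outline [ 0.48038196 -0.05710082  0.02      ]
outline [ 0.48404072 -0.11644628  0.02      ]
0.4802246215247246 -0.05153836131096476
0.4840620006215432 -0.11141552324827855
t 3.48 tcp [0.3857 0.0027 0.2315] phi -0.7982 tilt [ 0.001 -0.001 -1.   ] open 0.596 F [-0.4  1.2  1. ]
 turn z total 0.0006
 slide total [-1.35   2.834  0.011] rows@.8 4
```

Run:
```python
from h import *
W=load('w1.pkl')
print(onz(W,630/1.4-.5,411/1.4-.5,.152))
```

```text
[ 0.4359902  -0.15277302  0.152     ]
```

>>> {"fn": "drive_tool", "kwargs": {
  "deltas": [
    {"slide":[-0.33,0.7,0],"delta_rot":[0,0,0],"hand":0.7},
    {"slide":[-0.33,0.7,0],"delta_rot":[0,0,0],"hand":0.7},
    {"slide":[-0.33,0.7,0],"delta_rot":[0,0,0],"hand":0.7},
    {"slide":[-0.33,0.7,0],"delta_rot":[0,0,0],"hand":0.7},
    {"slide":[0,0,0],"delta_rot":[0,0,0],"hand":0.7}
  ]
}}

```text
time_s: 4.1
eef_pos: [0.4362, -0.1417, 0.2312]
eef_rot: [-0.0, 0.926, 0.378, -0.0]
wrist_force: [0.6, 1.2, -0.2]
opening: 0.701
```

```bash
python3 plan.py 0.436 -0.148 0.115 -0.8
python3 - <<'E'
from h import *
c=cam('wrist');save(c,'w2.pkl');crop(c,0,0,560,420,1.4,'pics/d_w.png')
E
```

```text
t 4.1 tcp [ 0.4362 -0.1417  0.2312] phi -0.7964 tilt [-0.  0. -1.] open 0.701 F [ 0.6  1.2 -0.2]
 turn z total 0.0011
 slide total [-0.091  0.088  2.323] rows@.8 3
```

View pics/d_w.png

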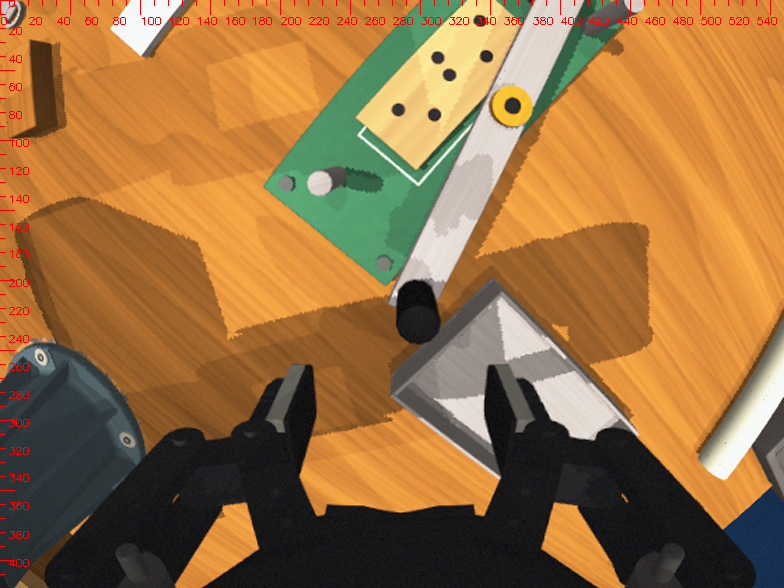

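The knob stands between the jaws, its top centre at about (418,322)/1.4.

Run:
```python
from h import *
W=load('w2.pkl')
print(onz(W,418/1.4-.5,322/1.4-.5,.152))
for q in [(360,134),(418,184)]: print('outline',onz(W,q[0]/1.4-.5,q[1]/1.4-.5,.02))
print('pin',onz(W,319/1.4-.5,183/1.4-.5,.1))
```

```text
[ 0.43595963 -0.15556953  0.152     ]
outline [ 0.48021902 -0.05618443  0.02      ]
outline [ 0.48322784 -0.11558276  0.02      ]
pin [ 0.44456754 -0.06525778  0.1       ]
```

>>> {"fn": "drive_tool", "kwargs": {
  "deltas": [
    {"slide":[-0.09,0.06,0.4],"delta_rot":[0,0,0],"hand":0.7},
    {"slide":[0,0,0.6],"delta_rot":[0,0,0],"hand":0.7},
    {"slide":[0,0,0.6],"delta_rot":[0,0,0],"hand":0.7},
    {"slide":[0,0,0.6],"delta_rot":[0,0,0],"hand":0.7},
    {"slide":[0,0,0],"delta_rot":[0,0,0],"hand":0.7}
  ]
}}

```text
time_s: 4.78
eef_pos: [0.4327, -0.1432, 0.1194]
eef_rot: [-0.002, 0.925, 0.379, -0.001]
wrist_force: [1.4, 0.8, 0.0]
opening: 0.7
```

```bash
cat > arc.py <<'E'
from plan import *
o,R=st(); p=o['eef_pos'];print(p)
P=np.array([.6718,-.0694]);y=R[:2,1]
import sys
a,b,n,lead=map(float,sys.argv[1:5])
for th in np.linspace(a,b,int(n)):
    k=P+.25*np.array([np.cos(np.pi+.064+th),np.sin(np.pi+.064+th)])+lead*y
    d=R.T@np.array([k[0]-p[0],k[1]-p[1],0])/.05; print(round(th,3),k.round(4),d.round(3)); p=np.array([*k,p[2]])
E
python3 arc.py .3 1.15 11 .009
```

```text
[ 0.43271159 -0.14315823  0.11938372]
0.3 [ 0.4445 -0.1648] [-0.136  0.474 -0.003]
0.385 [ 0.4529 -0.1843] [-0.154  0.396 -0.002]
0.47 [ 0.4629 -0.2031] [-0.12   0.408 -0.002]
0.555 [ 0.4745 -0.2209] [-0.085  0.416 -0.002]
0.64 [ 0.4876 -0.2376] [-0.049  0.422 -0.002]
0.725 [ 0.502  -0.2532] [-0.013  0.425 -0.002]
0.81 [ 0.5177 -0.2675] [ 0.023  0.424 -0.002]
0.895 [ 0.5345 -0.2805] [ 0.059  0.421 -0.002]
0.98 [ 0.5524 -0.2919] [ 0.094  0.414 -0.002]
1.065 [ 0.5712 -0.3018] [ 0.129  0.405 -0.002]
1.15 [ 0.5908 -0.3101] [ 0.163  0.392 -0.002]
```

>>> {"fn": "drive_tool", "kwargs": {
  "deltas": [
    {"slide":[-0.05,0.1,0],"delta_rot":[0,0,0],"hand":0.5},
    {"slide":[-0.04,0.18,0],"delta_rot":[0,0,0],"hand":0.5},
    {"slide":[-0.04,0.19,0],"delta_rot":[0,0,0],"hand":0.5},
    {"slide":[-0.08,0.2,0],"delta_rot":[0,0,0],"hand":0.5},
    {"slide":[-0.07,0.2,0],"delta_rot":[0,0,0],"hand":0.5}
  ]
}}

```text
time_s: 5.4
eef_pos: [0.4555, -0.1876, 0.1214]
eef_rot: [0.0, 0.926, 0.379, -0.0]
wrist_force: [-2.7, 0.5, 1.5]
opening: 0.5
```

>>> {"fn": "drive_tool", "kwargs": {
  "deltas": [
    {"slide":[-0.06,0.2,0],"delta_rot":[0,0,0],"hand":0.5},
    {"slide":[-0.06,0.2,0],"delta_rot":[0,0,0],"hand":0.5},
    {"slide":[-0.04,0.21,0],"delta_rot":[0,0,0],"hand":0.5},
    {"slide":[-0.04,0.21,0],"delta_rot":[0,0,0],"hand":0.5},
    {"slide":[-0.03,0.21,0],"delta_rot":[0,0,0],"hand":0.5}
  ]
}}

```text
time_s: 6.02
eef_pos: [0.4835, -0.232, 0.1212]
eef_rot: [-0.0, 0.926, 0.379, -0.0]
wrist_force: [-1.2, -0.7, -0.2]
opening: 0.498
```

>>> {"fn": "drive_tool", "kwargs": {
  "deltas": [
    {"slide":[-0.02,0.21,0],"delta_rot":[0,0,0],"hand":0.5},
    {"slide":[-0.01,0.21,0],"delta_rot":[0,0,0],"hand":0.5},
    {"slide":[0,0.21,0],"delta_rot":[0,0,0],"hand":0.5},
    {"slide":[0.01,0.21,0],"delta_rot":[0,0,0],"hand":0.5},
    {"slide":[0.01,0.21,0],"delta_rot":[0,0,0],"hand":0.5}
  ]
}}

```text
time_s: 6.65
eef_pos: [0.5202, -0.2697, 0.1213]
eef_rot: [0.0, 0.926, 0.379, 0.0]
wrist_force: [-1.6, 0.0, 0.0]
opening: 0.5
```

```bash
python3 arc.py .81 1.15 6 .009
python3 - <<'E'
from h import *
c=cam('wrist');save(c,'w3.pkl');crop(c,0,0,560,420,1.4,'pics/e_w.png')
E
```

```text
[ 0.52015828 -0.26970662  0.12131533]
0.81 [ 0.5177 -0.2675] [-0.005 -0.066 -0.   ]
0.878 [ 0.5311 -0.278 ] [0.044 0.337 0.   ]
0.946 [ 0.5451 -0.2875] [0.067 0.333 0.   ]
1.014 [ 0.5598 -0.2961] [0.09  0.328 0.   ]
1.082 [ 0.5751 -0.3036] [0.112 0.321 0.   ]
1.15 [ 0.5908 -0.3101] [0.133 0.313 0.   ]
```

View pics/e_w.png

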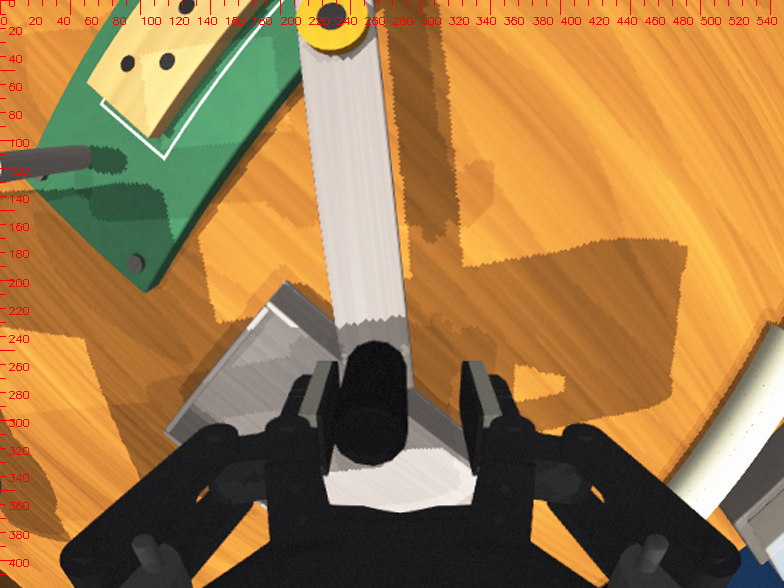

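The knob is between the fingers and being pushed by the trailing one. I continue along the arc.

>>> {"fn": "drive_tool", "kwargs": {
  "deltas": [
    {"slide":[0.02,0.2,0],"delta_rot":[0,0,0],"hand":0.5},
    {"slide":[0.03,0.2,0],"delta_rot":[0,0,0],"hand":0.5},
    {"slide":[0.04,0.2,0],"delta_rot":[0,0,0],"hand":0.5},
    {"slide":[0.05,0.2,0],"delta_rot":[0,0,0],"hand":0.5},
    {"slide":[0.06,0.2,0],"delta_rot":[0,0,0],"hand":0.5}
  ]
}}

```text
time_s: 7.32
eef_pos: [0.5624, -0.2982, 0.1212]
eef_rot: [-0.0, 0.926, 0.379, -0.0]
wrist_force: [-0.5, -0.8, -0.0]
opening: 0.494
```

>>> {"fn": "drive_tool", "kwargs": {
  "deltas": [
    {"slide":[0.06,0.18,0],"delta_rot":[0,0,0],"hand":0.5},
    {"slide":[0.06,0.16,0],"delta_rot":[0,0,0],"hand":0.5},
    {"slide":[0.05,0.12,0],"delta_rot":[0,0,0],"hand":0.5},
    {"slide":[0.04,0.1,0],"delta_rot":[0,0,0],"hand":0.5},
    {"slide":[0,0,0],"delta_rot":[0,0,0],"hand":0.5}
  ]
}}

```text
time_s: 7.95
eef_pos: [0.5894, -0.3107, 0.1215]
eef_rot: [0.0, 0.926, 0.379, 0.0]
wrist_force: [-1.2, -0.6, 0.6]
opening: 0.498
```

```bash
python3 arc.py 1.13 1.17 3 .009
python3 - <<'E'
from h import *
c=cam('wrist');save(c,'w3.pkl');crop(c,0,0,560,420,1.4,'pics/f_w.png')
c=cam('top');save(c,'w3.pkl');crop(c,320,120,480,240,5,'pics/f_t.png')
E
```

```text
[ 0.5894451  -0.31068555  0.12145364]
1.13 [ 0.5861 -0.3083] [-0.014 -0.081 -0.   ]
1.15 [ 0.5908 -0.3101] [0.041 0.091 0.   ]
1.17 [ 0.5955 -0.3118] [0.043 0.09  0.   ]
```

View pics/f_w.png

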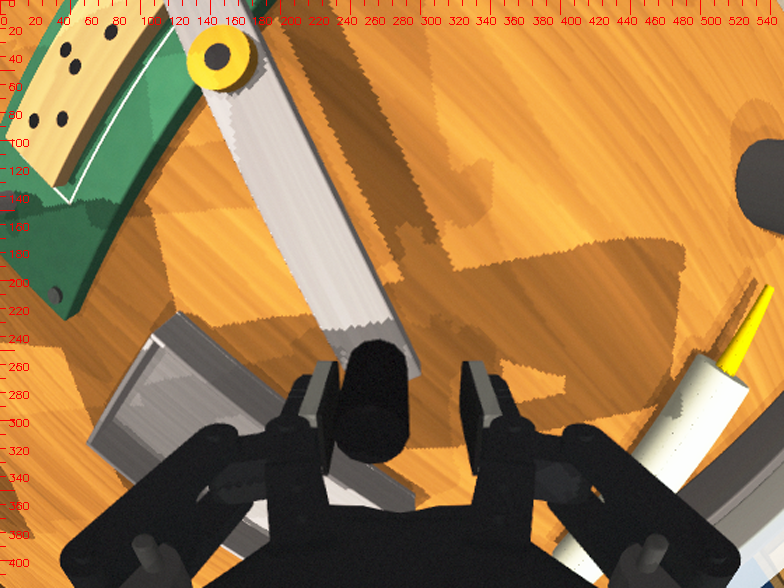

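View pics/f_t.png

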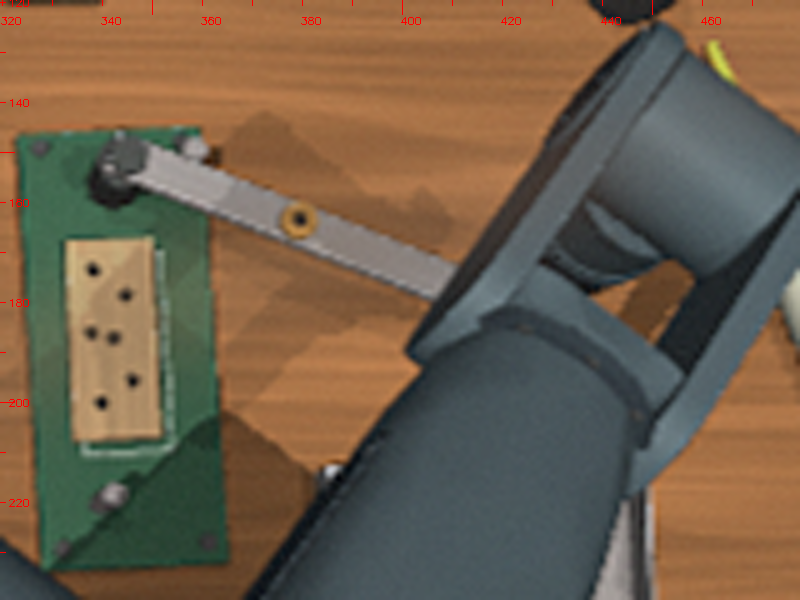

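Not yet at the stop pin, so I continue in small steps until the force rises.

>>> {"fn": "drive_tool", "kwargs": {
  "deltas": [
    {"slide":[0.04,0.1,0],"delta_rot":[0,0,0],"hand":0.5},
    {"slide":[0.04,0.1,0],"delta_rot":[0,0,0],"hand":0.5},
    {"slide":[0.0,0.0,0],"delta_rot":[0,0,0],"hand":0.5},
    {"slide":[0,0,0],"delta_rot":[0,0,0],"hand":0.5},
    {"slide":[0,0,0],"delta_rot":[0,0,0],"hand":0.5}
  ]
}}

```text
time_s: 8.68
eef_pos: [0.5926, -0.312, 0.1207]
eef_rot: [-0.006, 0.925, 0.379, -0.005]
wrist_force: [-26.7, 11.0, 17.3]
opening: 0.497
```

Force rose to 30 N at the expected stop position, held 0.3 s. Next I back off along -y tool and raise.

>>> {"fn": "drive_tool", "kwargs": {
  "deltas": [
    {"slide":[-0.05,-0.15,0],"delta_rot":[0,0,0],"hand":0.6},
    {"slide":[0,0,-0.4],"delta_rot":[0,0,0],"hand":0.7},
    {"slide":[0,0,-0.7],"delta_rot":[0,0,0],"hand":0.7},
    {"slide":[0,0,-0.7],"delta_rot":[0,0,0],"hand":0.9},
    {"slide":[0,0,-0.6],"delta_rot":[0,0,0],"hand":0.9}
  ]
}}

```text
time_s: 9.3
eef_pos: [0.5928, -0.3118, 0.245]
eef_rot: [0.002, 0.925, 0.379, 0.001]
wrist_force: [1.1, 0.0, 0.4]
opening: 0.898
```

```bash
python3 plan.py 0.552 -0.074 0.25 -1.507
```

```text
t 9.3 tcp [ 0.5928 -0.3118  0.245 ] phi -0.7939 tilt [ 0.003 -0.002 -1.   ] open 0.898 F [1.1 0.  0.4]
 turn z total 0.227
 slide total [-0.512 -4.799 -0.099] rows@.8 6
```

>>> {"fn": "drive_tool", "kwargs": {
  "deltas": [
    {"slide":[0,0,0],"delta_rot":[0,0,0.057],"hand":1},
    {"slide":[0,0,0],"delta_rot":[0,0,0.057],"hand":1},
    {"slide":[0,0,0],"delta_rot":[0,0,0.057],"hand":1},
    {"slide":[0,0,0],"delta_rot":[0,0,0.056],"hand":1},
    {"slide":[-0.1,-0.8,0],"delta_rot":[0,0,0],"hand":1}
  ]
}}

```text
time_s: 9.93
eef_pos: [0.585, -0.2739, 0.2431]
eef_rot: [0.001, 1.0, 0.029, 0.001]
wrist_force: [0.1, 1.1, -0.4]
opening: 1.001
```

>>> {"fn": "drive_tool", "kwargs": {
  "deltas": [
    {"slide":[-0.1,-0.8,0],"delta_rot":[0,0,0],"hand":1},
    {"slide":[-0.1,-0.8,0],"delta_rot":[0,0,0],"hand":1},
    {"slide":[-0.1,-0.8,0],"delta_rot":[0,0,0],"hand":1},
    {"slide":[-0.1,-0.8,0],"delta_rot":[0,0,0],"hand":1},
    {"slide":[-0.0,-0.6,0],"delta_rot":[0,0,0],"hand":1}
  ]
}}

```text
time_s: 10.55
eef_pos: [0.5528, -0.0819, 0.2434]
eef_rot: [0.0, 0.999, 0.032, 0.002]
wrist_force: [0.6, -0.0, 0.3]
opening: 1.004
```

>>> {"fn": "drive_tool", "kwargs": {
  "deltas": [
    {"slide":[0,0,0],"delta_rot":[0,0,0],"hand":1},
    {"slide":[0,0,0],"delta_rot":[0,0,0],"hand":1},
    {"slide":[0,0,0],"delta_rot":[0,0,0],"hand":1},
    {"slide":[0,0,0],"delta_rot":[0,0,0],"hand":1},
    {"slide":[0,0,0],"delta_rot":[0,0,0],"hand":1}
  ]
}}

```text
time_s: 11.18
eef_pos: [0.5521, -0.0838, 0.2412]
eef_rot: [-0.0, 1.0, 0.031, -0.0]
wrist_force: [-0.2, -0.6, 0.2]
opening: 1.001
```

```bash
python3 plan.py 0.552 -0.074 0.25 -1.507;python3 - <<'E'
from h import *
c=cam('wrist');save(c,'w4.pkl');crop(c,0,0,560,420,1.4,'pics/g_w.png')
c=cam('side');save(c,'s4.pkl');crop(c,200,90,360,210,5,'pics/g_s.png')
E
```

```text
t 11.18 tcp [ 0.5521 -0.0838  0.2412] phi -1.508 tilt [-0.  0. -1.] open 1.001 F [-0.2 -0.6  0.2]
 turn z total -0.0003
 slide total [ 0.01  -0.196 -0.176] rows@.8 1
```

View pics/g_w.png

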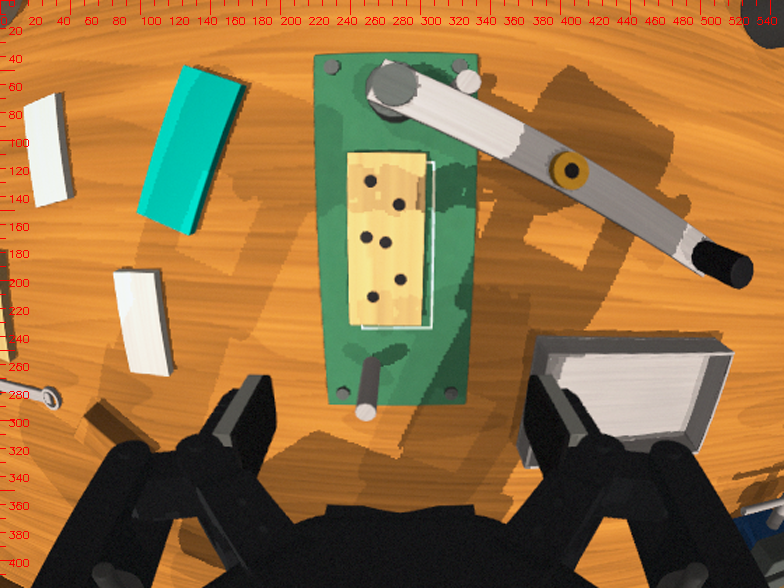

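View pics/g_s.png

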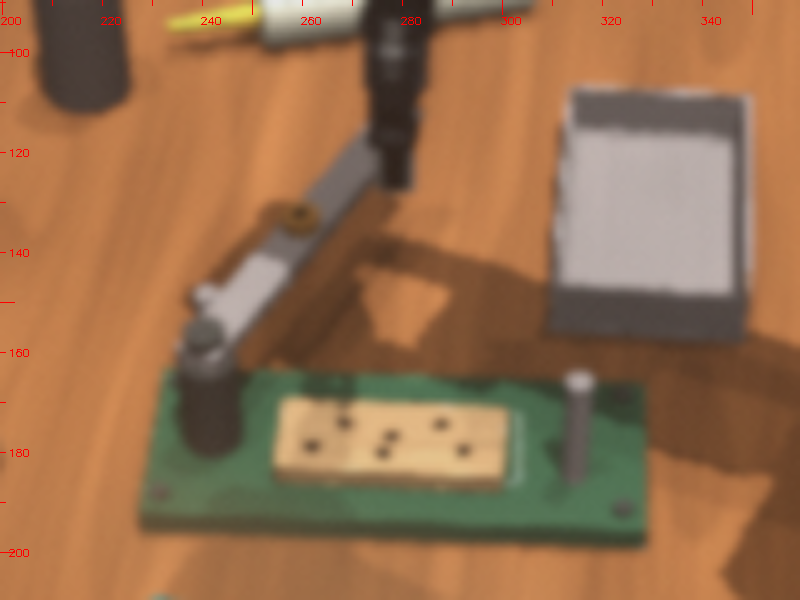

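The bar rests against the open stop: wrist view shows it touching the pin (468,82), the knob at (735,268). Next I measure the bed and spent board from this view.

```bash
cat > bed.py <<'E'
from fit1 import *
W=load('w4.pkl'); w=lambda x,y:px((x,y),0,0,1.4)
for n,q,z in [('jig',[(314,55),(479,53),(467,405),(330,404)],.02),('spent',[(348,153),(426,153),(421,326),(349,325)],.035),('outl',[(434,162),(432,328),(362,328)],.02)]:
    print(n,[onz(W,*w(*a),z)[:2].round(4).tolist() for a in q])
J=[(W,w(*a),b) for a,b in zip([(314,55),(479,53),(467,405),(330,404),(434,162),(432,328),(366,412),(468,80)],[(.16,.065,.02),(.16,-.065,.02),(-.15,-.065,.02),(-.15,.065,.02),(.07,-.03,.02),(-.07,-.03,.02),(-.105,.022,.1),(.124,-.045,.1)])]
fit(J,[.55,-.08,.06],'jigW');fit(J,[.55,-.08,.06],'jigW',1)
q=[(.07,.03,.035),(.07,-.03,.035),(-.07,-.03,.035),(-.07,.03,.035)]
fit([(W,w(*a),b) for a,b in zip([(348,153),(426,153),(421,326),(349,325)],q)],[.55,-.08,.06],'spW')
E
python3 bed.py
```

```text
jig [[0.7061, -0.0068], [0.7154, -0.137], [0.405, -0.1571], [0.3981, -0.0276]]
spent [[0.6266, -0.0403], [0.6299, -0.0994], [0.4896, -0.1058], [0.4867, -0.0459]]
outl [[0.6231, -0.1071], [0.4822, -0.1166], [0.4784, -0.0559]]
jigW [ 0.5512 -0.082   0.0654] res px [[-0.1, -0.4], [-0.6, 0.2], [-0.2, -0.5], [-0.5, 0.5], [0.2, 0.1], [-0.1, -0.9], [1.0, -0.3], [0.2, 1.0]]
jigW [ 0.5513 -0.0819  0.0652  0.0008] res px [[-0.3, -0.7], [-0.5, 0.0], [-0.2, -0.2], [-0.7, 0.7], [0.2, 0.0], [-0.1, -0.7], [0.9, -0.0], [0.3, 0.7]]
spW [ 0.5582 -0.0729  0.0443] res px [[-0.5, -0.2], [0.3, 0.4], [0.1, -0.0], [0.1, -0.2]]
```

```bash
python3 plan.py 0.5585 -0.0715 0.05 -1.52
```

```text
t 11.28 tcp [ 0.5521 -0.0836  0.2412] phi -1.5077 tilt [-0.  0. -1.] open 0.996 F [-0.1 -0.1 -0. ]
 turn z total 0.0039
 slide total [ 0.141 -0.235  3.823] rows@.8 5
```

>>> {"fn": "drive_tool", "kwargs": {
  "deltas": [
    {"slide":[0.14,-0.23,0.3],"delta_rot":[0,0,0.004],"hand":1},
    {"slide":[0,0,0.9],"delta_rot":[0,0,0],"hand":1},
    {"slide":[0,0,0.9],"delta_rot":[0,0,0],"hand":1},
    {"slide":[0,0,0.9],"delta_rot":[0,0,0],"hand":1},
    {"slide":[0,0,0.8],"delta_rot":[0,0,0],"hand":1}
  ]
}}

```text
time_s: 11.9
eef_pos: [0.5576, -0.0701, 0.0485]
eef_rot: [-0.0, 1.0, 0.025, -0.001]
wrist_force: [-0.5, -0.4, -0.6]
opening: 0.999
```

```bash
python3 plan.py 0.5585 -0.0715 0.017 -1.52;python3 - <<'E'
from h import *
c=cam('wrist');crop(c,0,0,560,420,1.4,'pics/h_w.png')
c=cam('side');crop(c,200,90,360,210,5,'pics/h_s.png')
E
```

```text
t 11.9 tcp [ 0.5576 -0.0701  0.0485] phi -1.5199 tilt [-0.002  0.001 -1.   ] open 0.999 F [-0.5 -0.4 -0.6]
 turn z total 0.0
 slide total [0.017 0.029 0.631] rows@.8 1
```

View pics/h_w.png

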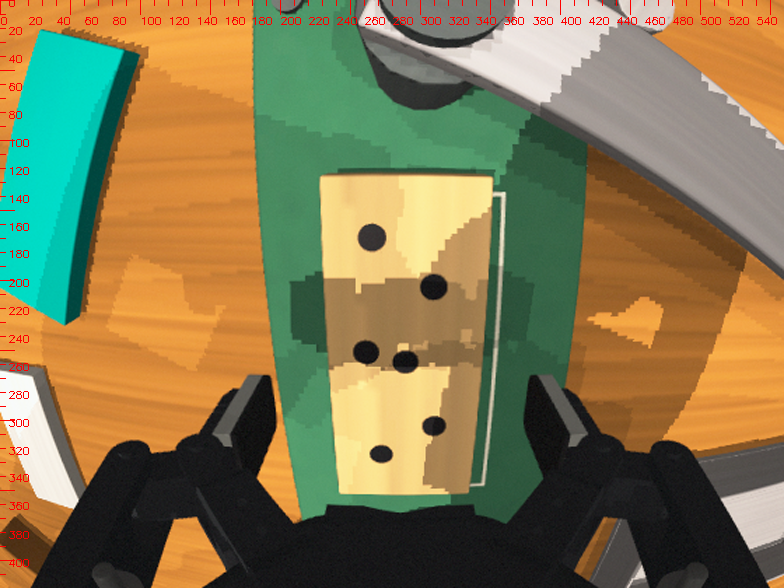

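View pics/h_s.png

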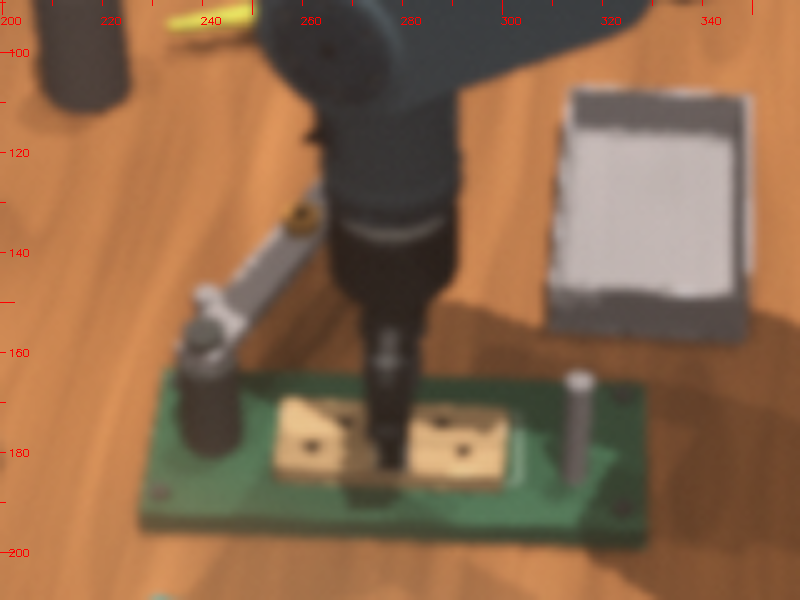

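The board lies centred between the pads (edges about 335 and 475 against pads 270 and 528). I descend and close.

>>> {"fn": "drive_tool", "kwargs": {
  "deltas": [
    {"slide":[0,0.02,0.35],"delta_rot":[0,0,0],"hand":1},
    {"slide":[0,0,0.28],"delta_rot":[0,0,0],"hand":1},
    {"slide":[0,0,0],"delta_rot":[0,0,0],"hand":0.6},
    {"slide":[0,0,0],"delta_rot":[0,0,0],"hand":0.5},
    {"slide":[0,0,0],"delta_rot":[0,0,0],"hand":0.5}
  ]
}}

```text
time_s: 12.62
eef_pos: [0.5592, -0.0726, 0.0207]
eef_rot: [0.0, 1.0, 0.025, 0.001]
wrist_force: [1.2, -1.3, 3.5]
opening: 0.683
```

Run:
```python
from h import *
print(ctrl.get_obs()['eef_pos'],ctrl.get_obs()['wrist_force'],ctrl.get_obs()['opening'])
c=cam('side');crop(c,240,140,320,200,9,'pics/i_s.png')
```

```text
[ 0.55915197 -0.07263776  0.02072004] [ 1.19224085 -1.30163197  3.4579712 ] 0.683238119582812
```

View pics/i_s.png

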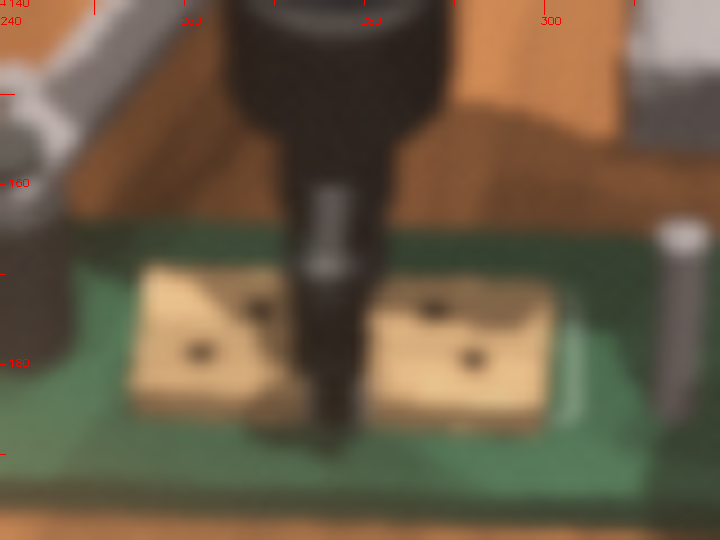

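Opening 0.683 (≈58 mm) means the spent board is held. I lift it.

>>> {"fn": "drive_tool", "kwargs": {
  "deltas": [
    {"slide":[0,0,-0.4],"delta_rot":[0,0,0],"hand":0.5},
    {"slide":[0,0,-0.8],"delta_rot":[0,0,0],"hand":0.5},
    {"slide":[0,0,-0.9],"delta_rot":[0,0,0],"hand":0.5},
    {"slide":[0,0,-0.9],"delta_rot":[0,0,0],"hand":0.5},
    {"slide":[0,0,-0.6],"delta_rot":[0,0,0],"hand":0.5}
  ]
}}

```text
time_s: 13.3
eef_pos: [0.5592, -0.0726, 0.2039]
eef_rot: [0.001, 1.0, 0.026, 0.002]
wrist_force: [0.6, -0.0, -2.8]
opening: 0.677
```

>>> {"fn": "drive_tool", "kwargs": {
  "deltas": [
    {"slide":[0,0,0],"delta_rot":[0,0,-0.055],"hand":0.5},
    {"slide":[0,0,0],"delta_rot":[0,0,-0.055],"hand":0.5},
    {"slide":[0,0,0],"delta_rot":[0,0,-0.055],"hand":0.5},
    {"slide":[0,0,0],"delta_rot":[0,0,-0.055],"hand":0.5},
    {"slide":[0,0,0],"delta_rot":[0,0,-0.055],"hand":0.5}
  ]
}}

```text
time_s: 13.92
eef_pos: [0.5584, -0.0723, 0.2012]
eef_rot: [0.0, 0.896, 0.444, 0.0]
wrist_force: [0.3, 0.2, -1.8]
opening: 0.684
```

>>> {"fn": "drive_tool", "kwargs": {
  "deltas": [
    {"slide":[0,0,0],"delta_rot":[0,0,-0.055],"hand":0.5},
    {"slide":[0,0,0],"delta_rot":[0,0,-0.055],"hand":0.5},
    {"slide":[0,0,0],"delta_rot":[0,0,-0.055],"hand":0.5},
    {"slide":[0,0,0],"delta_rot":[0,0,-0.05],"hand":0.5},
    {"slide":[0,0,0],"delta_rot":[0,0,0],"hand":0.5}
  ]
}}

```text
time_s: 14.55
eef_pos: [0.5584, -0.0723, 0.201]
eef_rot: [0.001, 0.701, 0.714, 0.0]
wrist_force: [0.2, -0.5, -1.1]
opening: 0.682
```

```bash
python3 plan.py 0.412 -0.325 0.18 0.02
```

```text
t 14.55 tcp [ 0.5584 -0.0723  0.201 ] phi 0.0182 tilt [ 0.001 -0.    -1.   ] open 0.682 F [ 0.2 -0.5 -1.1]
 turn z total -0.0006
 slide total [-4.994 -3.029  0.42 ] rows@.8 7
```

>>> {"fn": "drive_tool", "kwargs": {
  "deltas": [
    {"slide":[-0.7,-0.43,0],"delta_rot":[0,0,0],"hand":0.5},
    {"slide":[-0.7,-0.43,0],"delta_rot":[0,0,0],"hand":0.5},
    {"slide":[-0.7,-0.43,0],"delta_rot":[0,0,0],"hand":0.5},
    {"slide":[-0.7,-0.43,0],"delta_rot":[0,0,0],"hand":0.5},
    {"slide":[-0.7,-0.43,0],"delta_rot":[0,0,0],"hand":0.5}
  ]
}}

```text
time_s: 15.18
eef_pos: [0.4537, -0.2505, 0.2007]
eef_rot: [0.001, 0.701, 0.713, 0.0]
wrist_force: [0.4, 0.7, -0.6]
opening: 0.679
```

>>> {"fn": "drive_tool", "kwargs": {
  "deltas": [
    {"slide":[-0.7,-0.43,0],"delta_rot":[0,0,0],"hand":0.5},
    {"slide":[-0.7,-0.43,0],"delta_rot":[0,0,0],"hand":0.5},
    {"slide":[0,0,0],"delta_rot":[0,0,0],"hand":0.5},
    {"slide":[0,0,0],"delta_rot":[0,0,0],"hand":0.5},
    {"slide":[0,0,0],"delta_rot":[0,0,0],"hand":0.5}
  ]
}}

```text
time_s: 15.8
eef_pos: [0.4132, -0.3194, 0.2]
eef_rot: [0.0, 0.7, 0.714, 0.0]
wrist_force: [0.8, 0.1, -1.3]
opening: 0.681
```

```bash
python3 plan.py 0.412 -0.325 0.013 0.02
python3 - <<'E'
from h import *
c=cam('wrist');save(c,'w5.pkl');crop(c,0,0,560,420,1.4,'pics/j_w.png')
c=cam('top');save(c,'t5.pkl');crop(c,80,90,460,330,2,'pics/j_t.png')
E
```

```text
t 15.8 tcp [ 0.4132 -0.3194  0.2   ] phi 0.0199 tilt [ 0.  0. -1.] open 0.681 F [ 0.8  0.1 -1.3]
 turn z total -0.0
 slide total [-0.112 -0.027  3.739] rows@.8 5
```

View pics/j_w.png

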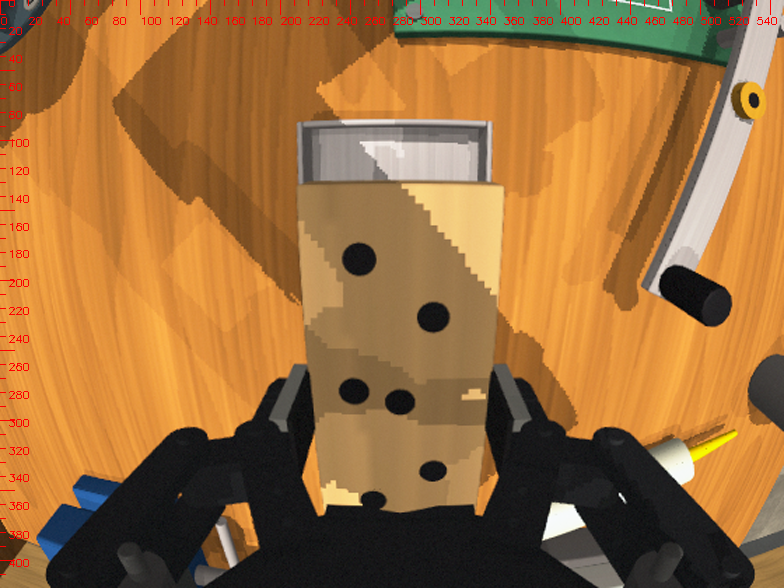

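View pics/j_t.png

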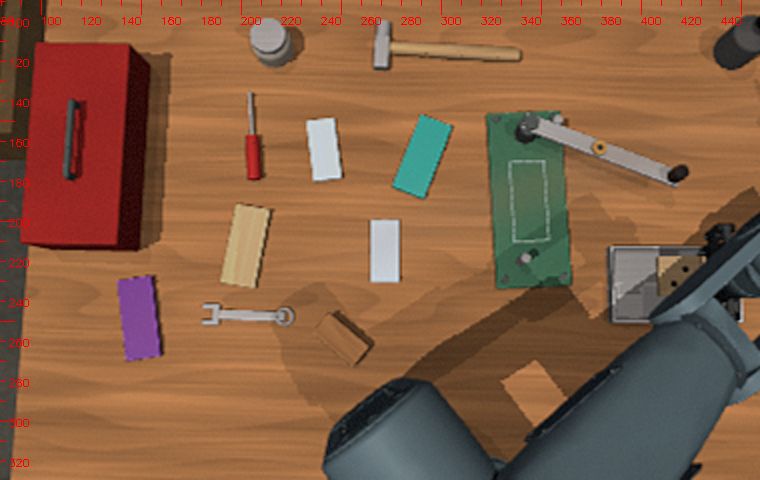

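Held board is centred over the tray; the scribed outline is now fully visible. I lower and release.

>>> {"fn": "drive_tool", "kwargs": {
  "deltas": [
    {"slide":[-0.1,-0.03,0.8],"delta_rot":[0,0,0],"hand":0.5},
    {"slide":[0,0,0.9],"delta_rot":[0,0,0],"hand":0.5},
    {"slide":[0,0,0.9],"delta_rot":[0,0,0],"hand":0.5},
    {"slide":[0,0,0.7],"delta_rot":[0,0,0],"hand":0.5},
    {"slide":[0,0,0.38],"delta_rot":[0,0,0],"hand":0.5}
  ]
}}

```text
time_s: 16.52
eef_pos: [0.4109, -0.3236, 0.0136]
eef_rot: [-0.002, 0.7, 0.714, 0.0]
wrist_force: [-0.7, -0.2, -1.2]
opening: 0.678
```

>>> {"fn": "drive_tool", "kwargs": {
  "deltas": [
    {"slide":[0,0,0],"delta_rot":[0,0,0],"hand":0.5},
    {"slide":[0,0,0],"delta_rot":[0,0,0],"hand":0.78},
    {"slide":[0,0,0],"delta_rot":[0,0,0],"hand":0.78},
    {"slide":[0,0,-0.5],"delta_rot":[0,0,0],"hand":0.78},
    {"slide":[0,0,-0.8],"delta_rot":[0,0,0],"hand":0.8}
  ]
}}

```text
time_s: 17.15
eef_pos: [0.4109, -0.3248, 0.0814]
eef_rot: [-0.001, 0.7, 0.714, 0.0]
wrist_force: [-0.2, 0.1, 0.6]
opening: 0.798
```

>>> {"fn": "drive_tool", "kwargs": {
  "deltas": [
    {"slide":[0,0,-0.9],"delta_rot":[0,0,0],"hand":0.8},
    {"slide":[0,0,-0.9],"delta_rot":[0,0,0],"hand":1},
    {"slide":[0,0,-0.9],"delta_rot":[0,0,0],"hand":1},
    {"slide":[0,0,0],"delta_rot":[0,0,0],"hand":1},
    {"slide":[0,0,0],"delta_rot":[0,0,0],"hand":1}
  ]
}}

```text
time_s: 17.77
eef_pos: [0.4112, -0.3252, 0.216]
eef_rot: [0.0, 0.7, 0.714, -0.0]
wrist_force: [-0.3, -0.2, -1.5]
opening: 0.998
```

```bash
python3 plan.py 0.4646 0.41 0.22 -1.7285
python3 - <<'E'
from h import *
c=cam('wrist');save(c,'w6.pkl');crop(c,0,0,560,420,1.4,'pics/k_w.png')
c=cam('top');save(c,'t6.pkl');crop(c,320,140,460,260,5,'pics/k_t.png')
E
```

```text
t 17.77 tcp [ 0.4112 -0.3252  0.216 ] phi 0.0196 tilt [ 0.    -0.001 -1.   ] open 0.998 F [-0.3 -0.2 -1.5]
 turn z total 0.5564
 slide total [ -1.255 -14.688  -0.079] rows@.8 19
```

View pics/k_w.png

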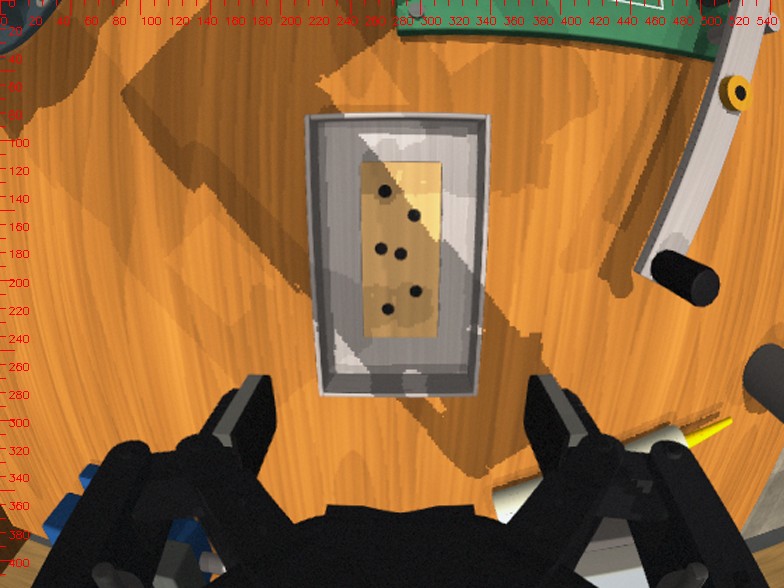

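View pics/k_t.png

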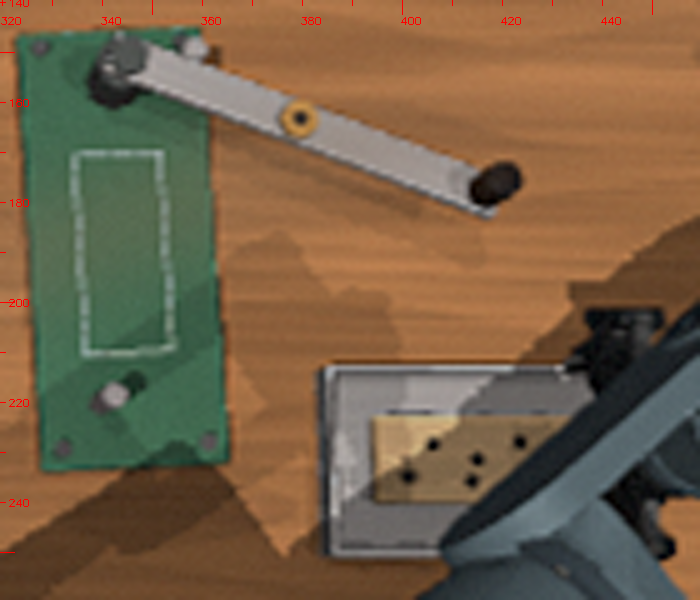

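The spent board lies flat in the tray, centred (wrist 400,250). On to the fresh board.

>>> {"fn": "drive_tool", "kwargs": {
  "deltas": [
    {"slide":[0,0,0],"delta_rot":[0,0,0.058],"hand":1},
    {"slide":[0,0,0],"delta_rot":[0,0,0.058],"hand":1},
    {"slide":[0,0,0],"delta_rot":[0,0,0.058],"hand":1},
    {"slide":[0,0,0],"delta_rot":[0,0,0.058],"hand":1},
    {"slide":[0,0,0],"delta_rot":[0,0,0.058],"hand":1}
  ]
}}

```text
time_s: 18.5
eef_pos: [0.4108, -0.3246, 0.2141]
eef_rot: [-0.001, 0.944, 0.33, -0.001]
wrist_force: [0.5, -0.4, -0.4]
opening: 1.002
```

>>> {"fn": "drive_tool", "kwargs": {
  "deltas": [
    {"slide":[0,0,0],"delta_rot":[0,0,0.058],"hand":1},
    {"slide":[0,0,0],"delta_rot":[0,0,0.058],"hand":1},
    {"slide":[0,0,0],"delta_rot":[0,0,0.058],"hand":1},
    {"slide":[0,0,0],"delta_rot":[0,0,0.058],"hand":1},
    {"slide":[0,0,0],"delta_rot":[0,0,0.034],"hand":1}
  ]
}}

```text
time_s: 19.12
eef_pos: [0.4107, -0.3246, 0.2141]
eef_rot: [-0.001, 0.997, -0.08, -0.001]
wrist_force: [0.2, 0.1, 0.4]
opening: 1.003
```

>>> {"fn": "drive_tool", "kwargs": {
  "deltas": [
    {"slide":[-0.07,-0.8,0],"delta_rot":[0,0,0],"hand":1},
    {"slide":[-0.07,-0.8,0],"delta_rot":[0,0,0],"hand":1},
    {"slide":[-0.07,-0.8,0],"delta_rot":[0,0,0],"hand":1},
    {"slide":[-0.07,-0.8,0],"delta_rot":[0,0,0],"hand":1},
    {"slide":[-0.07,-0.8,0],"delta_rot":[0,0,0],"hand":1}
  ]
}}

```text
time_s: 19.75
eef_pos: [0.4244, -0.1234, 0.2144]
eef_rot: [-0.001, 0.997, -0.078, -0.001]
wrist_force: [0.2, 0.2, 0.0]
opening: 1.004
```

>>> {"fn": "drive_tool", "kwargs": {
  "deltas": [
    {"slide":[-0.07,-0.8,0],"delta_rot":[0,0,0],"hand":1},
    {"slide":[-0.07,-0.8,0],"delta_rot":[0,0,0],"hand":1},
    {"slide":[-0.07,-0.8,0],"delta_rot":[0,0,0],"hand":1},
    {"slide":[-0.07,-0.8,0],"delta_rot":[0,0,0],"hand":1},
    {"slide":[-0.07,-0.8,0],"delta_rot":[0,0,0],"hand":1}
  ]
}}

```text
time_s: 20.38
eef_pos: [0.4382, 0.0767, 0.2145]
eef_rot: [-0.0, 0.997, -0.078, -0.001]
wrist_force: [-0.1, -0.8, 0.3]
opening: 0.999
```

>>> {"fn": "drive_tool", "kwargs": {
  "deltas": [
    {"slide":[-0.07,-0.8,0],"delta_rot":[0,0,0],"hand":1},
    {"slide":[-0.07,-0.8,0],"delta_rot":[0,0,0],"hand":1},
    {"slide":[-0.07,-0.8,0],"delta_rot":[0,0,0],"hand":1},
    {"slide":[-0.07,-0.8,0],"delta_rot":[0,0,0],"hand":1},
    {"slide":[-0.07,-0.8,0],"delta_rot":[0,0,0],"hand":1}
  ]
}}

```text
time_s: 21.0
eef_pos: [0.452, 0.2766, 0.2142]
eef_rot: [0.001, 0.997, -0.078, -0.001]
wrist_force: [0.7, -0.2, 0.0]
opening: 1.004
```

>>> {"fn": "drive_tool", "kwargs": {
  "deltas": [
    {"slide":[-0.07,-0.8,0],"delta_rot":[0,0,0],"hand":1},
    {"slide":[-0.07,-0.8,0],"delta_rot":[0,0,0],"hand":1},
    {"slide":[-0.07,-0.7,0],"delta_rot":[0,0,0],"hand":1},
    {"slide":[0,0,0],"delta_rot":[0,0,0],"hand":1},
    {"slide":[0,0,0],"delta_rot":[0,0,0],"hand":1}
  ]
}}

```text
time_s: 21.62
eef_pos: [0.4597, 0.3901, 0.2143]
eef_rot: [0.001, 0.997, -0.078, -0.001]
wrist_force: [0.3, -1.2, 0.2]
opening: 1.0
```

```bash
python3 plan.py 0.4646 0.413 0.22 -1.7285
python3 - <<'E'
from h import *
c=cam('wrist');save(c,'w7.pkl');crop(c,0,0,560,420,1.4,'pics/l_w.png')
E
cat > bed2.py <<'E'
from fit1 import *
q=[(.07,.03,.02),(.07,-.03,.02),(-.07,-.03,.02),(-.07,.03,.02)]
T6=load('t6.pkl')
fit([(T6,b1(*a),b) for a,b in zip([(72,153),(161,152),(174,348),(84,353)],q)],[.55,-.08,.06],'outlineTop')
E
python3 bed2.py
```

```text
t 21.62 tcp [0.4597 0.3901 0.2143] phi -1.7268 tilt [-0.002 -0.002 -1.   ] open 1.0 F [ 0.3 -1.2  0.2]
 turn z total 0.0005
 slide total [ 0.024 -0.468 -0.113] rows@.8 1
outlineTop [ 0.5525 -0.0774  0.0631] res px [[0.4, 0.3], [-0.3, -0.3], [-0.4, 0.1], [0.3, -0.1]]
```

View pics/l_w.png

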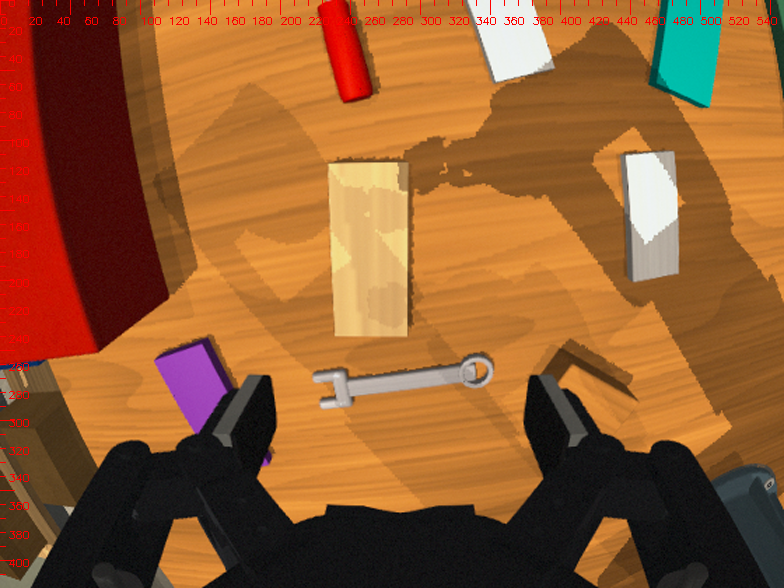

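Backing (plain tan, no holes) at wrist (369,250), matching the top view.

```bash
cat > wf.py <<'E'
from fit1 import *
def wfit(pk,pts,L,W,h,x0,name,fz=False):
    C=load(pk); q=[(L/2,W/2,h),(L/2,-W/2,h),(-L/2,-W/2,h),(-L/2,W/2,h)]
    return fit([(C,px(a,0,0,1.4),b) for a,b in zip(pts,q)],list(x0),name,fz)
E
python3 - <<'E'
from wf import *
wfit('w7.pkl',[(328,163),(409,162),(408,336),(335,336)],.14,.06,.015,[.46,.41,-.15],'backing',0)
wfit('w7.pkl',[(328,163),(409,162),(408,336),(335,336)],.14,.06,.015,[.46,.41,-.15],'backing',1)
E
python3 plan.py 0.4645 0.411 0.05 -1.7285
```

```text
backing [ 0.4631  0.4123 -0.157 ] res px [[0.3, -0.0], [-0.3, -0.1], [-0.1, 0.1], [0.1, -0.0]]
backing [ 4.632e-01  4.123e-01 -1.570e-01  2.000e-04] res px [[0.3, -0.1], [-0.3, -0.1], [-0.1, 0.2], [0.1, 0.0]]
t 21.68 tcp [0.46   0.3898 0.2147] phi -1.7275 tilt [-0.002 -0.001 -1.   ] open 1.0 F [ 0.2 -0.4 -0.1]
 turn z total 0.0003
 slide total [ 0.023 -0.433  3.294] rows@.8 5
```

>>> {"fn": "drive_tool", "kwargs": {
  "deltas": [
    {"slide":[0.0,-0.45,0.3],"delta_rot":[0,0,0],"hand":1},
    {"slide":[0,0,0.8],"delta_rot":[0,0,0],"hand":1},
    {"slide":[0,0,0.9],"delta_rot":[0,0,0],"hand":1},
    {"slide":[0,0,0.9],"delta_rot":[0,0,0],"hand":1},
    {"slide":[0,0,0.4],"delta_rot":[0,0,0],"hand":1}
  ]
}}

```text
time_s: 22.3
eef_pos: [0.4624, 0.4109, 0.0479]
eef_rot: [0.001, 0.997, -0.079, -0.002]
wrist_force: [-1.1, -0.3, 0.4]
opening: 0.997
```

```bash
python3 plan.py 0.4635 0.412 0.003 -1.7285
```

```text
t 22.3 tcp [0.4624 0.4109 0.0479] phi -1.7285 tilt [-0.004 -0.003 -1.   ] open 0.997 F [-1.1 -0.3  0.4]
 turn z total 0.0
 slide total [ 0.018 -0.025  0.898] rows@.8 2
```

>>> {"fn": "drive_tool", "kwargs": {
  "deltas": [
    {"slide":[0.02,-0.02,0.5],"delta_rot":[0,0,0],"hand":1},
    {"slide":[0,0,0.35],"delta_rot":[0,0,0],"hand":1},
    {"slide":[0,0,0],"delta_rot":[0,0,0],"hand":1},
    {"slide":[0,0,0],"delta_rot":[0,0,0],"hand":0.6},
    {"slide":[0,0,0],"delta_rot":[0,0,0],"hand":0.5}
  ]
}}

```text
time_s: 22.92
eef_pos: [0.4669, 0.4152, 0.0116]
eef_rot: [-0.001, 0.997, -0.078, 0.002]
wrist_force: [-5.5, 11.3, 32.2]
opening: 0.606
```

>>> {"fn": "drive_tool", "kwargs": {
  "deltas": [
    {"slide":[0,0,0],"delta_rot":[0,0,0],"hand":0.5},
    {"slide":[0,0,0],"delta_rot":[0,0,0],"hand":0.5},
    {"slide":[0,0,-0.3],"delta_rot":[0,0,0],"hand":0.5},
    {"slide":[0,0,-0.6],"delta_rot":[0,0,0],"hand":0.5},
    {"slide":[0,0,-0.8],"delta_rot":[0,0,0],"hand":0.5}
  ]
}}

```text
time_s: 23.55
eef_pos: [0.4644, 0.4133, 0.094]
eef_rot: [0.001, 0.997, -0.078, -0.001]
wrist_force: [0.7, 0.3, -0.2]
opening: 0.501
```

>>> {"fn": "drive_tool", "kwargs": {
  "deltas": [
    {"slide":[0,0,-0.9],"delta_rot":[0,0,0],"hand":0.5},
    {"slide":[0,0,-0.9],"delta_rot":[0,0,0],"hand":0.5},
    {"slide":[0,0,-0.6],"delta_rot":[0,0,-0.035],"hand":0.5},
    {"slide":[0,0,0],"delta_rot":[0,0,-0.035],"hand":0.5},
    {"slide":[0,0,0],"delta_rot":[0,0,0],"hand":0.5}
  ]
}}

```text
time_s: 24.18
eef_pos: [0.4651, 0.4138, 0.2144]
eef_rot: [-0.0, 1.0, 0.031, 0.001]
wrist_force: [-0.4, 0.2, 0.6]
opening: 0.505
```

```bash
python3 plan.py 0.5515 -0.080 0.205 -1.507
python3 - <<'E'
from h import *
c=cam('wrist');save(c,'w8.pkl');crop(c,0,0,560,420,1.4,'pics/m_w.png')
E
```

```text
t 24.18 tcp [0.4651 0.4138 0.2144] phi -1.5082 tilt [ 0.001  0.001 -1.   ] open 0.505 F [-0.4  0.2  0.6]
 turn z total -0.0004
 slide total [1.095 9.965 0.188] rows@.8 13
```

View pics/m_w.png

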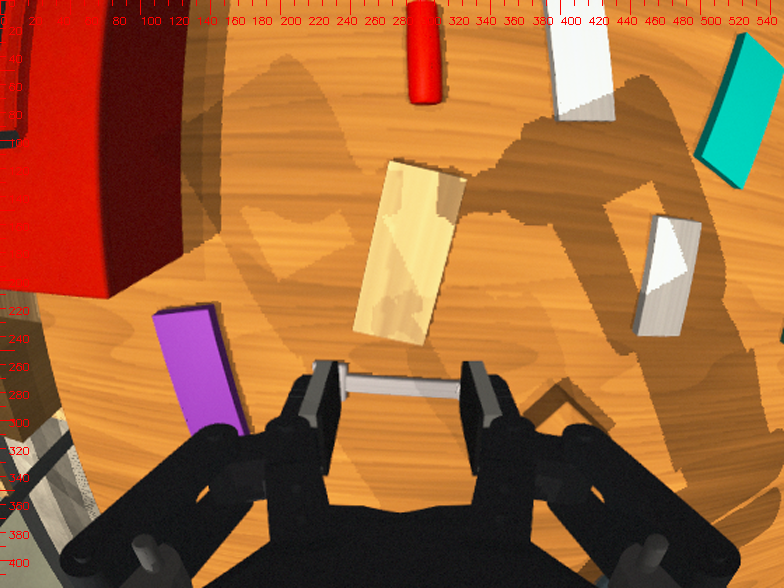

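The grasp missed: at full opening the tips stand farther back, so they came down on top of the board. The fingers closed on nothing (0.505), and the board still lies at wrist (410,250). I re-measure and go lower with a narrower pre-opening.

```bash
python3 - <<'E'
from wf import *
wfit('w8.pkl',[(389,160),(467,180),(423,345),(353,331)],.14,.06,.015,[.46,.41,-.15],'backing',0)
E
python3 plan.py 0.4635 0.412 0.05 -1.7285
```

```text
backing [ 0.462   0.4073 -0.1631] res px [[0.2, 0.3], [0.0, -0.8], [0.2, 0.6], [-0.5, -0.1]]
t 24.23 tcp [0.4649 0.4136 0.2137] phi -1.5095 tilt [ 0. -0. -1.] open 0.5 F [-0.   0.6 -0.8]
 turn z total 0.0697
 slide total [-0.022  0.036  3.273] rows@.8 5
```

>>> {"fn": "drive_tool", "kwargs": {
  "deltas": [
    {"slide":[0,0,0],"delta_rot":[0,0,0.036],"hand":0.85},
    {"slide":[0,0,0],"delta_rot":[0,0,0.036],"hand":0.85},
    {"slide":[-0.04,0.13,0.7],"delta_rot":[0,0,0],"hand":0.85},
    {"slide":[0,0,0.9],"delta_rot":[0,0,0],"hand":0.85},
    {"slide":[0,0,0.9],"delta_rot":[0,0,0],"hand":0.85}
  ]
}}

```text
time_s: 24.85
eef_pos: [0.4617, 0.4074, 0.0868]
eef_rot: [0.0, 0.997, -0.082, -0.0]
wrist_force: [0.7, 0.1, -0.1]
opening: 0.849
```

>>> {"fn": "drive_tool", "kwargs": {
  "deltas": [
    {"slide":[0,0,0.6],"delta_rot":[0,0,0],"hand":0.85},
    {"slide":[0,0,0],"delta_rot":[0,0,0],"hand":0.85},
    {"slide":[0,0,0],"delta_rot":[0,0,0],"hand":0.85},
    {"slide":[0,0,0],"delta_rot":[0,0,0],"hand":0.85},
    {"slide":[0,0,0],"delta_rot":[0,0,0],"hand":0.85}
  ]
}}

```text
time_s: 25.48
eef_pos: [0.4629, 0.4083, 0.0598]
eef_rot: [-0.001, 0.997, -0.081, 0.001]
wrist_force: [-1.0, -0.2, 0.2]
opening: 0.851
```

```bash
python3 plan.py 0.462 0.4073 0.00 -1.734
python3 - <<'E'
from h import *
c=cam('wrist');save(c,'w9.pkl');crop(c,0,0,560,420,1.4,'pics/n_w.png')
E
```

```text
t 25.48 tcp [0.4629 0.4083 0.0598] phi -1.7336 tilt [ 0.002  0.001 -1.   ] open 0.851 F [-1.  -0.2  0.2]
 turn z total 0.0001
 slide total [-0.014  0.022  1.196] rows@.8 2
```

View pics/n_w.png

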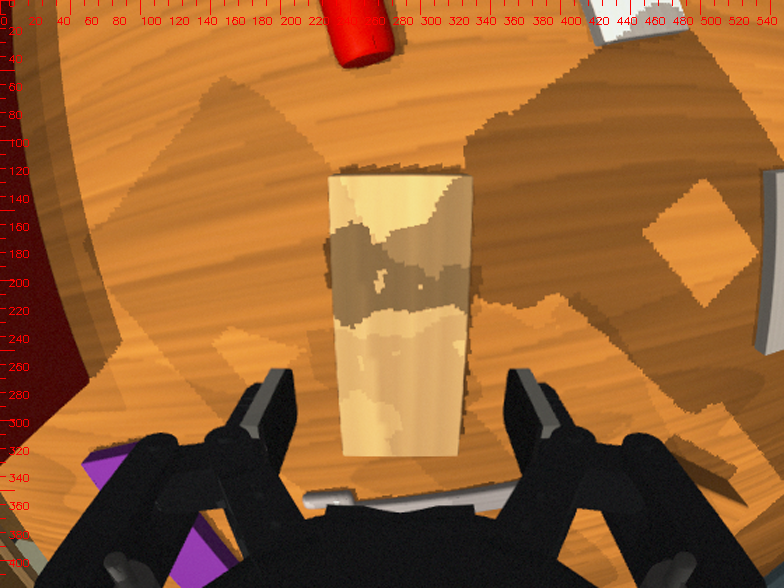

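The board is centred between the jaws (edges 340/463 vs pads 290/510). I lower it.

>>> {"fn": "drive_tool", "kwargs": {
  "deltas": [
    {"slide":[-0.01,0.02,0.5],"delta_rot":[0,0,0],"hand":0.85},
    {"slide":[0,0,0.4],"delta_rot":[0,0,0],"hand":0.85},
    {"slide":[0,0,0.2],"delta_rot":[0,0,0],"hand":0.85},
    {"slide":[0,0,0.1],"delta_rot":[0,0,0],"hand":0.85},
    {"slide":[0,0,0],"delta_rot":[0,0,0],"hand":0.85}
  ]
}}

```text
time_s: 26.15
eef_pos: [0.4614, 0.4069, -0.0018]
eef_rot: [0.0, 0.997, -0.081, -0.0]
wrist_force: [-0.5, 0.3, -0.4]
opening: 0.85
```

>>> {"fn": "drive_tool", "kwargs": {
  "deltas": [
    {"slide":[0,0,0],"delta_rot":[0,0,0],"hand":0.75},
    {"slide":[0,0,0],"delta_rot":[0,0,0],"hand":0.55},
    {"slide":[0,0,0],"delta_rot":[0,0,0],"hand":0.5},
    {"slide":[0,0,0],"delta_rot":[0,0,0],"hand":0.5},
    {"slide":[0,0,0],"delta_rot":[0,0,0],"hand":0.5}
  ]
}}

```text
time_s: 26.78
eef_pos: [0.4623, 0.4075, -0.0004]
eef_rot: [-0.001, 0.997, -0.081, 0.001]
wrist_force: [-0.1, 0.4, 5.9]
opening: 0.686
```

Held (0.686). I lift, turn to the jig's angle and look.

>>> {"fn": "drive_tool", "kwargs": {
  "deltas": [
    {"slide":[0,0,-0.3],"delta_rot":[0,0,0],"hand":0.5},
    {"slide":[0,0,-0.8],"delta_rot":[0,0,0],"hand":0.5},
    {"slide":[0,0,-0.9],"delta_rot":[0,0,0],"hand":0.5},
    {"slide":[0,0,-0.9],"delta_rot":[0,0,0],"hand":0.5},
    {"slide":[0,0,-0.9],"delta_rot":[0,0,0],"hand":0.5}
  ]
}}

```text
time_s: 27.4
eef_pos: [0.461, 0.4066, 0.1904]
eef_rot: [-0.0, 0.997, -0.081, 0.0]
wrist_force: [0.3, 0.7, -0.4]
opening: 0.681
```

>>> {"fn": "drive_tool", "kwargs": {
  "deltas": [
    {"slide":[0,0,-0.3],"delta_rot":[0,0,-0.036],"hand":0.5},
    {"slide":[0,0,0],"delta_rot":[0,0,-0.036],"hand":0.5},
    {"slide":[0,0,0],"delta_rot":[0,0,0],"hand":0.5},
    {"slide":[0,0,0],"delta_rot":[0,0,0],"hand":0.5},
    {"slide":[0,0,0],"delta_rot":[0,0,0],"hand":0.5}
  ]
}}

```text
time_s: 28.02
eef_pos: [0.4611, 0.4067, 0.2029]
eef_rot: [0.0, 1.0, 0.031, -0.0]
wrist_force: [-0.2, -0.8, -1.1]
opening: 0.684
```

```bash
python3 plan.py 0.5515 -0.080 0.205 -1.507
python3 - <<'E'
from h import *
c=cam('wrist');save(c,'w10.pkl');crop(c,0,0,560,420,1.4,'pics/o_w.png')
E
```

```text
t 28.02 tcp [0.4611 0.4067 0.2029] phi -1.5084 tilt [-0.001 -0.    -1.   ] open 0.684 F [-0.2 -0.8 -1.1]
 turn z total -0.0004
 slide total [ 1.183  9.829 -0.042] rows@.8 13
```

View pics/o_w.png

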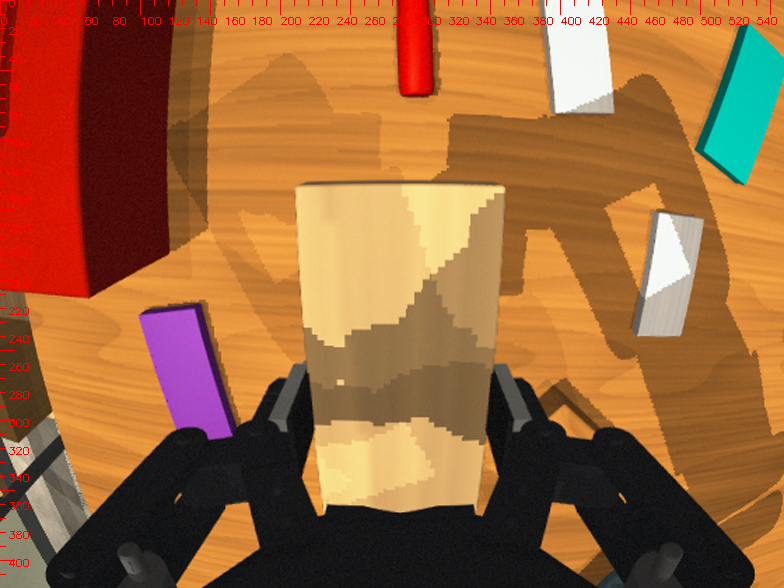

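Run:
```python
from h import *
W=load('w10.pkl')
a=[onz(W,x/1.4-.5,y/1.4-.5,.2183) for x,y in [(297,185),(504,186),(498,262),(304,262)]];print(np.round(a,4))
m=(a[0]+a[1])/2; d=m-np.array([.4611,.4067,0]); th=.0624
print('edge mid rel tcp along',d[0]*np.cos(th)+d[1]*np.sin(th),'lat',-d[0]*np.sin(th)+d[1]*np.cos(th), 'ang', np.arctan2(*( (a[0]-a[1])[[0,1]]*[-1,1])))
```

```text
[[0.5294 0.4397 0.2183]
 [0.5327 0.3808 0.2183]
 [0.5102 0.3801 0.2183]
 [0.5067 0.4373 0.2183]]
edge mid rel tcp along 0.07001513869982641 lat -0.0008082146921708075 ang 0.05627889796067074
```

The board is held centred on the TCP (edge at 70.0 mm). I carry it over the bed.

>>> {"fn": "drive_tool", "kwargs": {
  "deltas": [
    {"slide":[0.09,0.76,0],"delta_rot":[0,0,0],"hand":0.5},
    {"slide":[0.09,0.76,0],"delta_rot":[0,0,0],"hand":0.5},
    {"slide":[0.09,0.76,0],"delta_rot":[0,0,0],"hand":0.5},
    {"slide":[0.09,0.76,0],"delta_rot":[0,0,0],"hand":0.5},
    {"slide":[0.09,0.76,0],"delta_rot":[0,0,0],"hand":0.5}
  ]
}}

```text
time_s: 28.7
eef_pos: [0.496, 0.2175, 0.2032]
eef_rot: [0.0, 1.0, 0.032, -0.0]
wrist_force: [-0.3, 0.8, -0.7]
opening: 0.686
```

>>> {"fn": "drive_tool", "kwargs": {
  "deltas": [
    {"slide":[0.09,0.76,0],"delta_rot":[0,0,0],"hand":0.5},
    {"slide":[0.09,0.76,0],"delta_rot":[0,0,0],"hand":0.5},
    {"slide":[0.09,0.76,0],"delta_rot":[0,0,0],"hand":0.5},
    {"slide":[0.09,0.76,0],"delta_rot":[0,0,0],"hand":0.5},
    {"slide":[0.09,0.76,0],"delta_rot":[0,0,0],"hand":0.5}
  ]
}}

```text
time_s: 29.32
eef_pos: [0.5305, 0.0292, 0.2033]
eef_rot: [-0.0, 1.0, 0.031, -0.0]
wrist_force: [0.5, -0.4, -0.8]
opening: 0.682
```

>>> {"fn": "drive_tool", "kwargs": {
  "deltas": [
    {"slide":[0.09,0.76,0],"delta_rot":[0,0,0],"hand":0.5},
    {"slide":[0.09,0.76,0],"delta_rot":[0,0,0],"hand":0.5},
    {"slide":[0.09,0.7,0],"delta_rot":[0,0,0],"hand":0.5},
    {"slide":[0,0,0],"delta_rot":[0,0,0],"hand":0.5},
    {"slide":[0,0,0],"delta_rot":[0,0,0],"hand":0.5}
  ]
}}

```text
time_s: 29.95
eef_pos: [0.5507, -0.079, 0.203]
eef_rot: [-0.0, 1.0, 0.031, -0.0]
wrist_force: [-0.7, 0.7, -1.8]
opening: 0.68
```

```bash
python3 plan.py 0.5515 -0.0805 0.06 -1.506
python3 - <<'E'
from h import *
c=cam('wrist');save(c,'w11.pkl');crop(c,0,0,560,420,1.4,'pics/p_w.png')
E
```

```text
t 29.95 tcp [ 0.5507 -0.079   0.203 ] phi -1.5079 tilt [-0.001  0.001 -1.   ] open 0.68 F [-0.7  0.7 -1.8]
 turn z total -0.0006
 slide total [0.015 0.031 2.86 ] rows@.8 4
```

View pics/p_w.png

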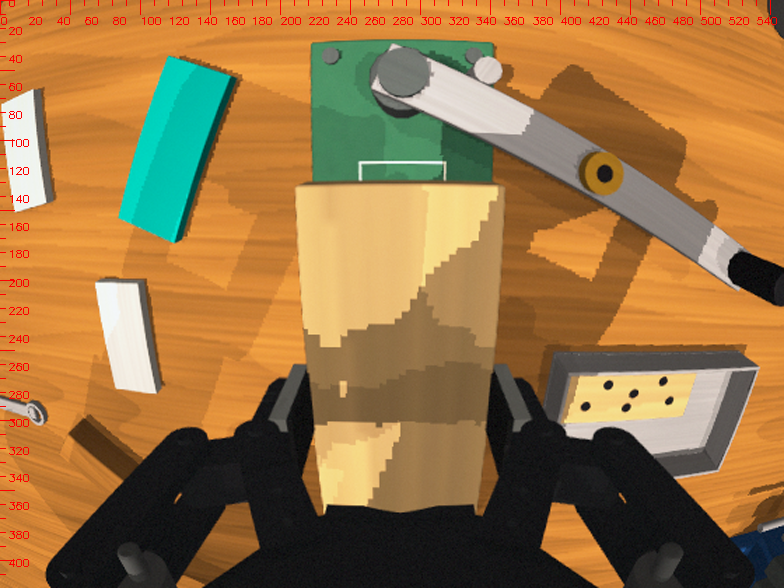

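The spent board in the tray seems knocked a bit toward a corner but still lies inside; I'll check later. Outline (360–446,163) is centred with the board. I descend.

>>> {"fn": "drive_tool", "kwargs": {
  "deltas": [
    {"slide":[0.015,0.03,0.6],"delta_rot":[0,0,-0.0005],"hand":0.5},
    {"slide":[0,0,0.9],"delta_rot":[0,0,0],"hand":0.5},
    {"slide":[0,0,0.9],"delta_rot":[0,0,0],"hand":0.5},
    {"slide":[0,0,0.6],"delta_rot":[0,0,0],"hand":0.5},
    {"slide":[0,0,0.2],"delta_rot":[0,0,0],"hand":0.5}
  ]
}}

```text
time_s: 30.62
eef_pos: [0.5502, -0.0791, 0.0413]
eef_rot: [-0.001, 0.999, 0.033, -0.002]
wrist_force: [0.0, -0.5, -1.1]
opening: 0.682
```

```bash
python3 plan.py 0.5515 -0.0805 0.0235 -1.506
python3 - <<'E'
from h import *
c=cam('wrist');save(c,'w12.pkl');crop(c,0,0,560,420,1.4,'pics/q_w.png')
E
```

```text
t 30.62 tcp [ 0.5502 -0.0791  0.0413] phi -1.5042 tilt [-0.004  0.001 -1.   ] open 0.682 F [ 0.  -0.5 -1.1]
 turn z total 0.0006
 slide total [0.024 0.029 0.356] rows@.8 1
```

View pics/q_w.png

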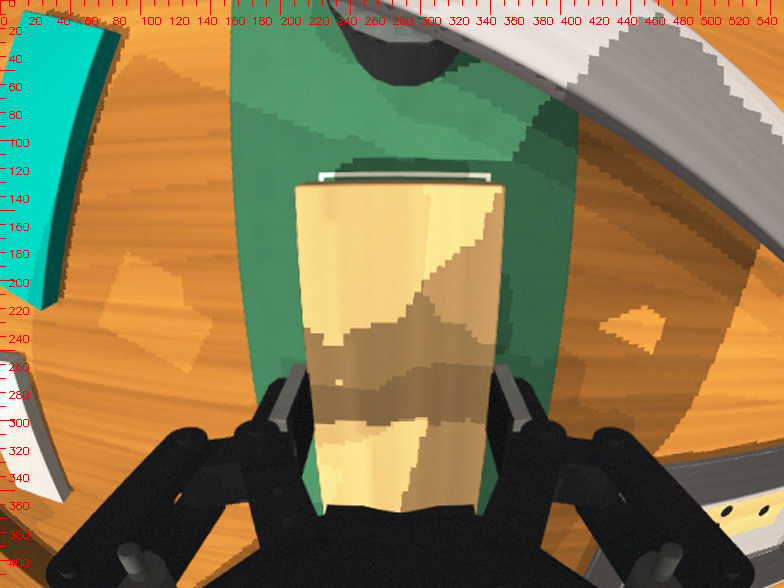

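Run:
```python
from h import *
W=load('w12.pkl')
o=[onz(W,x/1.4-.5,y/1.4-.5,.02) for x,y in [(320,174.5),(491,175)]];b=[onz(W,x/1.4-.5,y/1.4-.5,.0413+.0154) for x,y in [(297,185),(504,186)]]
print(np.round(o,4),np.round(b,4),np.round((o[0]+o[1]-b[0]-b[1])/2,4),[np.arctan2(-(q[0]-q[1])[0],(q[0]-q[1])[1]) for q in (o,b)])
```

```text
[[ 0.6191 -0.0461  0.02  ]
 [ 0.6231 -0.1081  0.02  ]] [[ 0.6184 -0.0459  0.0567]
 [ 0.6219 -0.1047  0.0567]] [ 0.0009 -0.0018 -0.0367] [np.float64(0.06448327183186522), np.float64(0.060626605234638545)]
```

The board is 1–2 mm off the outline. I correct and set down.

>>> {"fn": "drive_tool", "kwargs": {
  "deltas": [
    {"slide":[0.02,0.035,0.2],"delta_rot":[0,0,-0.001],"hand":0.5},
    {"slide":[0,0,0.12],"delta_rot":[0,0,0],"hand":0.5},
    {"slide":[0,0,0.06],"delta_rot":[0,0,0],"hand":0.5},
    {"slide":[0,0,0],"delta_rot":[0,0,0],"hand":0.5},
    {"slide":[0,0,0],"delta_rot":[0,0,0],"hand":0.5}
  ]
}}

```text
time_s: 31.3
eef_pos: [0.5532, -0.0827, 0.0246]
eef_rot: [0.0, 0.999, 0.034, 0.0]
wrist_force: [-0.4, -0.2, -1.2]
opening: 0.684
```

```bash
python3 plan.py 0.552 -0.0815 0.021 -1.506
python3 - <<'E'
from h import *
c=cam('wrist');save(c,'w13.pkl');crop(c,200,100,380,235,4,'pics/r_w.png')
E
```

```text
t 31.3 tcp [ 0.5532 -0.0827  0.0246] phi -1.5025 tilt [ 0.001 -0.    -1.   ] open 0.684 F [-0.4 -0.2 -1.2]
 turn z total 0.0011
 slide total [-0.021 -0.025  0.073] rows@.8 1
```

View pics/r_w.png

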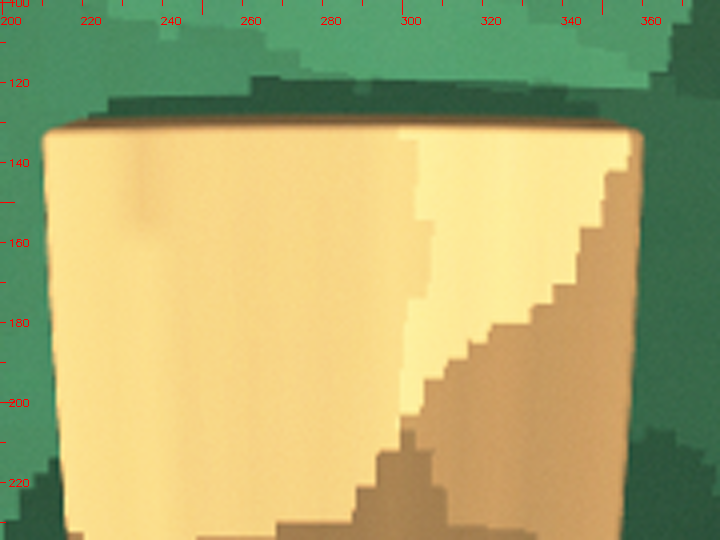

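>>> {"fn": "drive_tool", "kwargs": {
  "deltas": [
    {"slide":[-0.025,-0.02,0.03],"delta_rot":[0,0,0.001],"hand":0.5},
    {"slide":[0,0,0.04],"delta_rot":[0,0,0],"hand":0.5},
    {"slide":[0,0,0.02],"delta_rot":[0,0,0],"hand":0.5},
    {"slide":[0,0,0],"delta_rot":[0,0,0],"hand":0.8},
    {"slide":[0,0,0],"delta_rot":[0,0,0],"hand":0.8}
  ]
}}

```text
time_s: 31.98
eef_pos: [0.5518, -0.0817, 0.0199]
eef_rot: [0.0, 0.999, 0.033, 0.0]
wrist_force: [-0.6, -0.0, -0.6]
opening: 0.801
```

>>> {"fn": "drive_tool", "kwargs": {
  "deltas": [
    {"slide":[0,0,-0.4],"delta_rot":[0,0,0],"hand":0.8},
    {"slide":[0,0,-0.8],"delta_rot":[0,0,0],"hand":0.9},
    {"slide":[0,0,-0.8],"delta_rot":[0,0,0],"hand":0.9},
    {"slide":[0,0,-0.8],"delta_rot":[0,0,0],"hand":0.85},
    {"slide":[0,0,-0.8],"delta_rot":[0,0,0],"hand":0.85}
  ]
}}

```text
time_s: 32.6
eef_pos: [0.5515, -0.0816, 0.2013]
eef_rot: [0.0, 0.999, 0.033, 0.0]
wrist_force: [0.5, -0.8, 0.0]
opening: 0.851
```

>>> {"fn": "drive_tool", "kwargs": {
  "deltas": [
    {"slide":[0,0,-0.2],"delta_rot":[0,0,0],"hand":0.8},
    {"slide":[0,0,0],"delta_rot":[0,0,0],"hand":0.8},
    {"slide":[0,0,0],"delta_rot":[0,0,0],"hand":0.8},
    {"slide":[0,0,0],"delta_rot":[0,0,0],"hand":0.8},
    {"slide":[0,0,0],"delta_rot":[0,0,0],"hand":0.8}
  ]
}}

```text
time_s: 33.22
eef_pos: [0.5512, -0.0815, 0.2088]
eef_rot: [-0.0, 0.999, 0.033, -0.001]
wrist_force: [1.0, 0.1, -0.9]
opening: 0.8
```

```bash
python3 plan.py 0.4609 0.170 0.2 -1.541
python3 - <<'E'
from h import *
c=cam('wrist');save(c,'w14.pkl');crop(c,0,0,560,420,1.4,'pics/s_w.png');crop(c,210,70,390,250,4,'pics/s_wc.png')
E
```

```text
t 33.23 tcp [ 0.5512 -0.0815  0.2088] phi -1.5057 tilt [-0.002  0.001 -1.   ] open 0.8 F [ 1.   0.1 -0.9]
 turn z total 0.0112
 slide total [-1.655 -5.082  0.176] rows@.8 7
```

View pics/s_w.png

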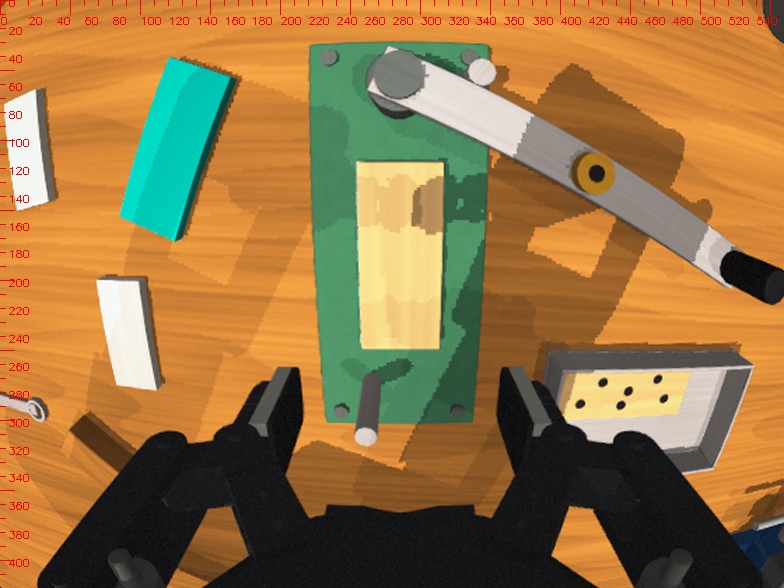

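View pics/s_wc.png

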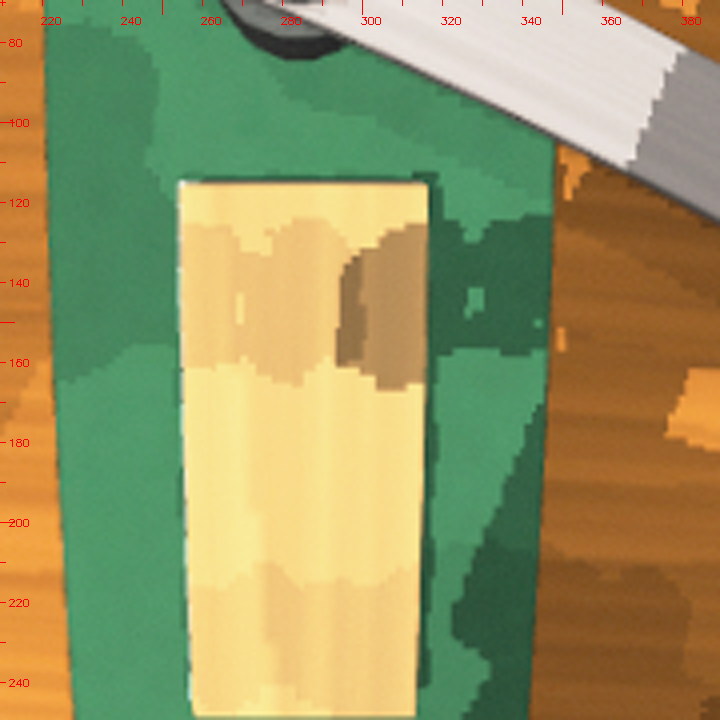

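The fresh board covers the outline exactly; only a hair of white shows on the left. Next is the nearer plate, wrist (128,332).

>>> {"fn": "drive_tool", "kwargs": {
  "deltas": [
    {"slide":[-0.24,-0.72,0],"delta_rot":[0,0,0.011],"hand":0.8},
    {"slide":[-0.24,-0.72,0],"delta_rot":[0,0,0],"hand":0.8},
    {"slide":[-0.24,-0.72,0],"delta_rot":[0,0,0],"hand":0.8},
    {"slide":[-0.24,-0.72,0],"delta_rot":[0,0,0],"hand":0.8},
    {"slide":[-0.24,-0.72,0],"delta_rot":[0,0,0],"hand":0.8}
  ]
}}

```text
time_s: 33.9
eef_pos: [0.4844, 0.097, 0.2097]
eef_rot: [-0.0, 1.0, 0.015, 0.0]
wrist_force: [0.2, 0.1, -0.4]
opening: 0.8
```

>>> {"fn": "drive_tool", "kwargs": {
  "deltas": [
    {"slide":[-0.24,-0.72,0],"delta_rot":[0,0,0],"hand":0.8},
    {"slide":[-0.24,-0.72,0.4],"delta_rot":[0,0,0],"hand":0.8},
    {"slide":[0,0,0.4],"delta_rot":[0,0,0],"hand":0.8},
    {"slide":[0,0,0],"delta_rot":[0,0,0],"hand":0.8},
    {"slide":[0,0,0],"delta_rot":[0,0,0],"hand":0.8}
  ]
}}

```text
time_s: 34.52
eef_pos: [0.4593, 0.1669, 0.1704]
eef_rot: [-0.0, 1.0, 0.015, 0.0]
wrist_force: [0.2, -0.4, 0.1]
opening: 0.798
```

```bash
python3 plan.py 0.460 0.169 0.05 -1.541
python3 - <<'E'
from h import *
c=cam('wrist');save(c,'w15.pkl');crop(c,0,0,560,420,1.4,'pics/t_w.png')
E
```

```text
t 34.52 tcp [0.4593 0.1669 0.1704] phi -1.5407 tilt [ 0.001  0.    -1.   ] open 0.798 F [ 0.2 -0.4  0.1]
 turn z total 0.0001
 slide total [ 0.016 -0.041  2.408] rows@.8 4
```

View pics/t_w.png

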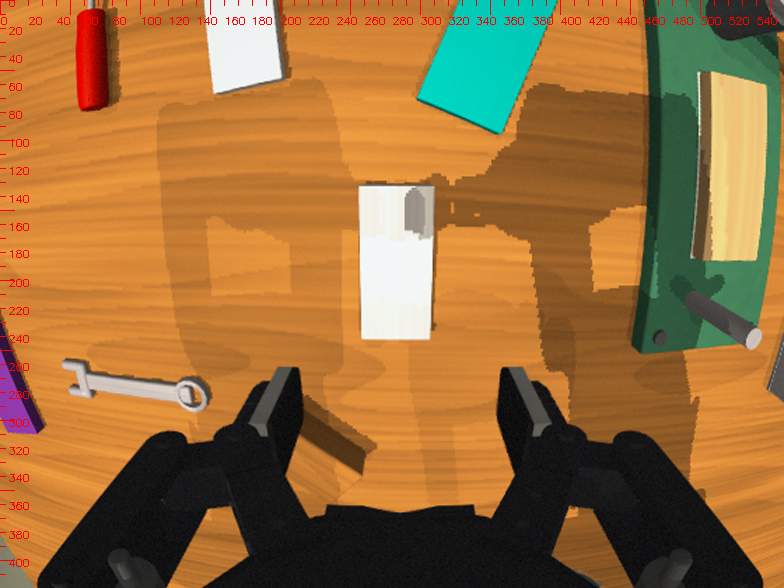

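Run:
```python
from wf import *
p=wfit('w15.pkl',[(359,186),(434,185),(431,339),(361,339)],.11,.05,.012,[.46,.17,.03],'plateB',1)
p=wfit('w15.pkl',[(359,186),(434,185),(431,339),(361,339)],.11,.05,.012,[.46,.17,.03],'plateB',0)
W=load('w15.pkl'); print(onz(W,375/1.4,445/1.4,.035),onz(W,303/1.4,402/1.4,.035))
import plan; plan.go(p[0],p[1],.05,p[2]-np.pi/2)
```

```text
plateB [4.600e-01 1.689e-01 2.570e-02 1.000e-04] res px [[-0.3, -0.4], [0.1, 0.4], [-0.3, 0.1], [0.6, -0.1]]
plateB [0.46   0.1689 0.0257] res px [[-0.3, -0.4], [0.1, 0.4], [-0.3, 0.1], [0.6, -0.1]]
[0.3255157  0.18088161 0.035     ] [0.36178265 0.23362635 0.035     ]
t 34.58 tcp [0.4595 0.1669 0.1707] phi -1.5409 tilt [ 0.001  0.    -1.   ] open 0.803 F [-0.4 -0.2 -0.4]
 turn z total 0.0014
 slide total [ 0.011 -0.04   2.414] rows@.8 4
```

>>> {"fn": "drive_tool", "kwargs": {
  "deltas": [
    {"slide":[0.01,-0.04,0.6],"delta_rot":[0,0,0.001],"hand":0.8},
    {"slide":[0,0,0.9],"delta_rot":[0,0,0],"hand":0.8},
    {"slide":[0,0,0.9],"delta_rot":[0,0,0],"hand":0.8},
    {"slide":[0,0,0.4],"delta_rot":[0,0,0],"hand":0.8},
    {"slide":[0,0,0],"delta_rot":[0,0,0],"hand":0.8}
  ]
}}

```text
time_s: 35.2
eef_pos: [0.4586, 0.1686, 0.029]
eef_rot: [0.0, 1.0, 0.013, -0.001]
wrist_force: [0.2, 0.2, -0.3]
opening: 0.802
```

```bash
python3 plan.py 0.460 0.169 -0.001 -1.545
```

```text
t 35.2 tcp [0.4586 0.1686 0.029 ] phi -1.5443 tilt [-0.002 -0.    -1.   ] open 0.802 F [ 0.2  0.2 -0.3]
 turn z total 0.0002
 slide total [ 0.028 -0.006  0.6  ] rows@.8 1
```

>>> {"fn": "drive_tool", "kwargs": {
  "deltas": [
    {"slide":[0.02,0,0.35],"delta_rot":[0,0,0],"hand":0.8},
    {"slide":[0,0,0.23],"delta_rot":[0,0,0],"hand":0.8},
    {"slide":[0,0,0],"delta_rot":[0,0,0],"hand":0.8},
    {"slide":[0,0,0],"delta_rot":[0,0,0],"hand":0.6},
    {"slide":[0,0,0],"delta_rot":[0,0,0],"hand":0.4}
  ]
}}

```text
time_s: 35.83
eef_pos: [0.4607, 0.1693, 0.0016]
eef_rot: [-0.0, 1.0, 0.014, 0.0]
wrist_force: [-1.7, -0.2, 5.2]
opening: 0.563
```

>>> {"fn": "drive_tool", "kwargs": {
  "deltas": [
    {"slide":[0,0,0],"delta_rot":[0,0,0],"hand":0.4},
    {"slide":[0,0,0],"delta_rot":[0,0,0],"hand":0.4},
    {"slide":[0,0,-0.3],"delta_rot":[0,0,0],"hand":0.4},
    {"slide":[0,0,-0.6],"delta_rot":[0,0,0],"hand":0.4},
    {"slide":[0,0,-0.8],"delta_rot":[0,0,0],"hand":0.4}
  ]
}}

```text
time_s: 36.45
eef_pos: [0.4594, 0.1691, 0.0867]
eef_rot: [0.0, 1.0, 0.014, -0.001]
wrist_force: [0.3, -0.6, -0.8]
opening: 0.559
```

>>> {"fn": "drive_tool", "kwargs": {
  "deltas": [
    {"slide":[0,0,-0.8],"delta_rot":[0,0,0],"hand":0.4},
    {"slide":[0,0,-0.8],"delta_rot":[0,0,0],"hand":0.4},
    {"slide":[0,0,-0.6],"delta_rot":[0,0,-0.0125],"hand":0.4},
    {"slide":[0,0,0],"delta_rot":[0,0,0],"hand":0.4},
    {"slide":[0,0,0],"delta_rot":[0,0,0],"hand":0.4}
  ]
}}

```text
time_s: 37.08
eef_pos: [0.4594, 0.1692, 0.1951]
eef_rot: [0.0, 0.999, 0.033, -0.0]
wrist_force: [-0.3, 0.6, -1.1]
opening: 0.559
```

```bash
python3 plan.py 0.5515 -0.081 0.2 -1.506
python3 - <<'E'
from h import *
c=cam('wrist');save(c,'w16.pkl');crop(c,0,0,560,420,1.4,'pics/u_w.png')
E
```

```text
t 37.08 tcp [0.4594 0.1692 0.1951] phi -1.5046 tilt [-0.001 -0.    -1.   ] open 0.559 F [-0.3  0.6 -1.1]
 turn z total 0.0005
 slide total [ 1.513  5.112 -0.098] rows@.8 7
```

View pics/u_w.png

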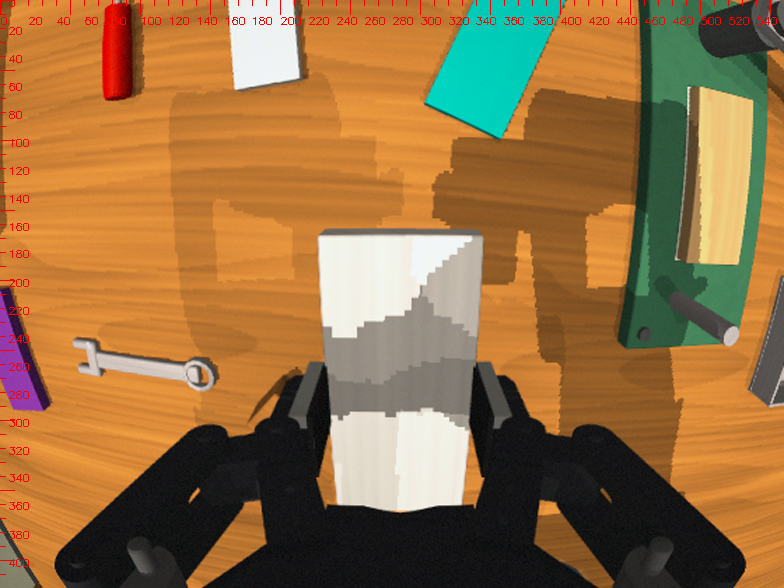

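```bash
cat > held.py <<'E'
import sys
from h import *
from plan import st
def held(pk,tcp,phi,pts,dz):
    W=load(pk); a=[onz(W,x/1.4-.5,y/1.4-.5,tcp[2]+dz) for x,y in pts]
    th=phi+np.pi/2; m=(a[0]+a[1])/2-np.array([*tcp[:2],0]); w=a[0]-a[1]
    print('edge along',m[0]*np.cos(th)+m[1]*np.sin(th),'lat',-m[0]*np.sin(th)+m[1]*np.cos(th),'width',np.linalg.norm(w),'yaw',np.arctan2(-w[0],w[1]))
E
python3 - <<'E'
from held import *
held('w16.pkl',(.4594,.1692,.1951),-1.5046,[(318,236),(482,235)],.0104)
E
```

```text
edge along 0.05430473723248942 lat -0.0006794870076622063 width 0.049353237896321 yaw 0.07097800355202116
```

Plate held, centred within 1 mm. I carry it to the bed.

>>> {"fn": "drive_tool", "kwargs": {
  "deltas": [
    {"slide":[0.22,0.73,0],"delta_rot":[0,0,0],"hand":0.4},
    {"slide":[0.22,0.73,0],"delta_rot":[0,0,0],"hand":0.4},
    {"slide":[0.22,0.73,0],"delta_rot":[0,0,0],"hand":0.4},
    {"slide":[0.22,0.73,0],"delta_rot":[0,0,0],"hand":0.4},
    {"slide":[0.22,0.73,0],"delta_rot":[0,0,0],"hand":0.4}
  ]
}}

```text
time_s: 37.75
eef_pos: [0.5265, -0.0102, 0.1939]
eef_rot: [-0.0, 0.999, 0.033, -0.002]
wrist_force: [-0.5, 0.9, -1.0]
opening: 0.564
```

>>> {"fn": "drive_tool", "kwargs": {
  "deltas": [
    {"slide":[0.22,0.73,0],"delta_rot":[0,0,0],"hand":0.4},
    {"slide":[0.2,0.72,0],"delta_rot":[0,0,0],"hand":0.4},
    {"slide":[0,0,0],"delta_rot":[0,0,0],"hand":0.4},
    {"slide":[0,0,0],"delta_rot":[0,0,0],"hand":0.4},
    {"slide":[0,0,0],"delta_rot":[0,0,0],"hand":0.4}
  ]
}}

```text
time_s: 38.38
eef_pos: [0.5524, -0.079, 0.1951]
eef_rot: [-0.0, 0.999, 0.034, -0.001]
wrist_force: [0.2, 0.0, -0.8]
opening: 0.563
```

```bash
python3 plan.py 0.552 -0.0812 0.06 -1.506
```

```text
t 38.38 tcp [ 0.5524 -0.079   0.1951] phi -1.503 tilt [-0.001  0.001 -1.   ] open 0.563 F [ 0.2  0.  -0.8]
 turn z total 0.0009
 slide total [-0.01   0.043  2.702] rows@.8 4
```

>>> {"fn": "drive_tool", "kwargs": {
  "deltas": [
    {"slide":[-0.01,0.04,0.6],"delta_rot":[0,0,0.001],"hand":0.4},
    {"slide":[0,0,0.8],"delta_rot":[0,0,0],"hand":0.4},
    {"slide":[0,0,0.8],"delta_rot":[0,0,0],"hand":0.4},
    {"slide":[0,0,0.6],"delta_rot":[0,0,0],"hand":0.4},
    {"slide":[0,0,0.15],"delta_rot":[0,0,0],"hand":0.4}
  ]
}}

```text
time_s: 39.0
eef_pos: [0.5508, -0.0806, 0.0462]
eef_rot: [-0.001, 0.999, 0.032, -0.002]
wrist_force: [-0.8, -0.8, -1.0]
opening: 0.561
```

>>> {"fn": "drive_tool", "kwargs": {
  "deltas": [
    {"slide":[0,0,0],"delta_rot":[0,0,0],"hand":0.4},
    {"slide":[0,0,0],"delta_rot":[0,0,0],"hand":0.4},
    {"slide":[0,0,0],"delta_rot":[0,0,0],"hand":0.4},
    {"slide":[0,0,0],"delta_rot":[0,0,0],"hand":0.4},
    {"slide":[0,0,0],"delta_rot":[0,0,0],"hand":0.4}
  ]
}}

```text
time_s: 39.62
eef_pos: [0.5528, -0.0822, 0.0486]
eef_rot: [0.0, 0.999, 0.032, 0.0]
wrist_force: [-0.2, 0.0, -2.0]
opening: 0.56
```

```bash
python3 plan.py 0.552 -0.0815 0.0375 -1.506
python3 - <<'E'
from h import *
c=cam('wrist');save(c,'w17.pkl');crop(c,0,0,560,420,1.4,'pics/v_w.png')
E
```

```text
t 39.62 tcp [ 0.5528 -0.0822  0.0486] phi -1.5073 tilt [ 0. -0. -1.] open 0.56 F [-0.2  0.  -2. ]
 turn z total -0.0004
 slide total [-0.014 -0.016  0.222] rows@.8 1
```

View pics/v_w.png

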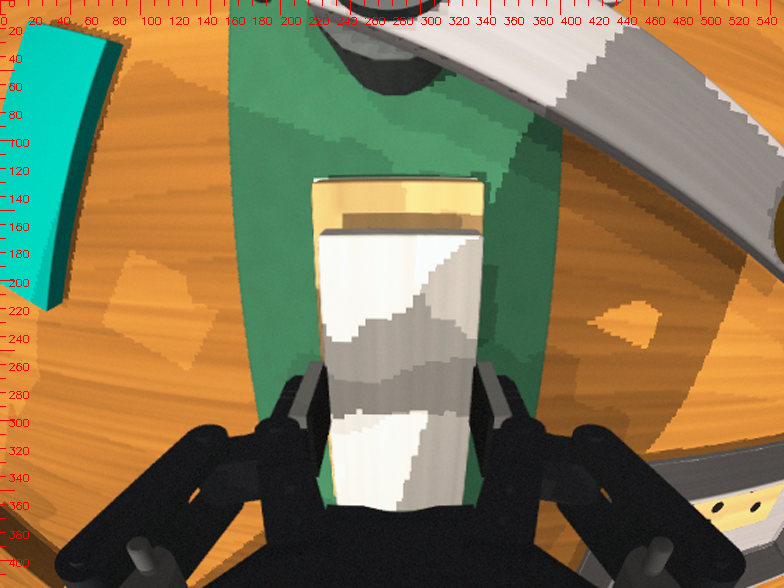

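Plate (319–482) is centred over the board (312–486). I set it down and release.

>>> {"fn": "drive_tool", "kwargs": {
  "deltas": [
    {"slide":[-0.015,-0.015,0.15],"delta_rot":[0,0,0],"hand":0.4},
    {"slide":[0,0,0.08],"delta_rot":[0,0,0],"hand":0.4},
    {"slide":[0,0,0.01],"delta_rot":[0,0,0],"hand":0.4},
    {"slide":[0,0,0],"delta_rot":[0,0,0],"hand":0.4},
    {"slide":[0,0,0],"delta_rot":[0,0,0],"hand":0.7}
  ]
}}

```text
time_s: 40.3
eef_pos: [0.5519, -0.0815, 0.0362]
eef_rot: [0.0, 0.999, 0.032, 0.0]
wrist_force: [0.0, -0.2, 0.5]
opening: 0.703
```

>>> {"fn": "drive_tool", "kwargs": {
  "deltas": [
    {"slide":[0,0,0],"delta_rot":[0,0,0],"hand":0.8},
    {"slide":[0,0,-0.3],"delta_rot":[0,0,0],"hand":0.8},
    {"slide":[0,0,-0.8],"delta_rot":[0,0,0],"hand":0.8},
    {"slide":[0,0,-0.8],"delta_rot":[0,0,0],"hand":0.8},
    {"slide":[0,0,-0.8],"delta_rot":[0,0,0],"hand":0.8}
  ]
}}

```text
time_s: 40.92
eef_pos: [0.552, -0.0815, 0.1737]
eef_rot: [0.0, 0.999, 0.032, 0.001]
wrist_force: [0.4, 0.2, 1.2]
opening: 0.802
```

>>> {"fn": "drive_tool", "kwargs": {
  "deltas": [
    {"slide":[0,0,-0.5],"delta_rot":[0,0,0],"hand":0.8},
    {"slide":[0,0,0],"delta_rot":[0,0,0],"hand":0.8},
    {"slide":[0,0,0],"delta_rot":[0,0,0],"hand":0.8},
    {"slide":[0,0,0],"delta_rot":[0,0,0],"hand":0.8},
    {"slide":[0,0,0],"delta_rot":[0,0,0],"hand":0.8}
  ]
}}

```text
time_s: 41.55
eef_pos: [0.5512, -0.0813, 0.1951]
eef_rot: [-0.0, 0.999, 0.032, -0.001]
wrist_force: [0.1, 0.5, 0.7]
opening: 0.804
```

```bash
python3 plan.py 0.638 0.2815 0.17 -1.419
python3 - <<'E'
from h import *
c=cam('wrist');save(c,'w18.pkl');crop(c,0,0,560,420,1.4,'pics/w_w.png')
E
```

```text
t 41.55 tcp [ 0.5512 -0.0813  0.1951] phi -1.5072 tilt [-0.002  0.001 -1.   ] open 0.804 F [0.1 0.5 0.7]
 turn z total -0.0281
 slide total [ 2.813 -6.909  0.502] rows@.8 9
```

View pics/w_w.png

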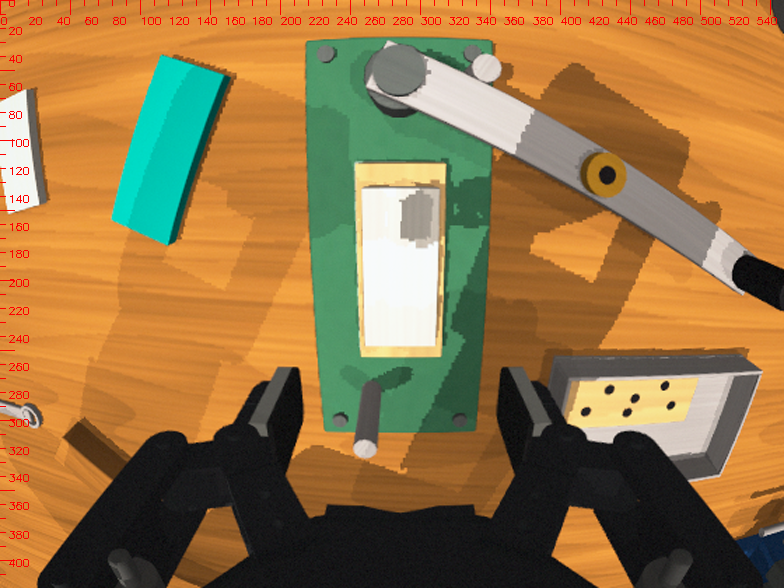

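The plate sits centred on the board (361–440 within 355–446). On to the second plate.

>>> {"fn": "drive_tool", "kwargs": {
  "deltas": [
    {"slide":[0,0,0],"delta_rot":[0,0,-0.028],"hand":0.8},
    {"slide":[0.31,-0.77,0],"delta_rot":[0,0,0],"hand":0.8},
    {"slide":[0.31,-0.77,0],"delta_rot":[0,0,0],"hand":0.8},
    {"slide":[0.31,-0.77,0],"delta_rot":[0,0,0],"hand":0.8},
    {"slide":[0.31,-0.77,0],"delta_rot":[0,0,0],"hand":0.8}
  ]
}}

```text
time_s: 42.22
eef_pos: [0.5899, 0.0814, 0.1959]
eef_rot: [-0.0, 0.997, 0.076, -0.0]
wrist_force: [0.3, 0.3, -0.5]
opening: 0.8
```

>>> {"fn": "drive_tool", "kwargs": {
  "deltas": [
    {"slide":[0.31,-0.77,0],"delta_rot":[0,0,0],"hand":0.8},
    {"slide":[0.31,-0.77,0],"delta_rot":[0,0,0],"hand":0.8},
    {"slide":[0.31,-0.77,0],"delta_rot":[0,0,0],"hand":0.8},
    {"slide":[0.31,-0.77,0],"delta_rot":[0,0,0],"hand":0.8},
    {"slide":[0.31,-0.75,0.4],"delta_rot":[0,0,0],"hand":0.8}
  ]
}}

```text
time_s: 42.85
eef_pos: [0.639, 0.2829, 0.1776]
eef_rot: [-0.0, 0.997, 0.076, 0.002]
wrist_force: [1.3, -0.0, -0.6]
opening: 0.797
```

>>> {"fn": "drive_tool", "kwargs": {
  "deltas": [
    {"slide":[0,0,0],"delta_rot":[0,0,0],"hand":0.8},
    {"slide":[0,0,0],"delta_rot":[0,0,0],"hand":0.8},
    {"slide":[0,0,0],"delta_rot":[0,0,0],"hand":0.8},
    {"slide":[0,0,0],"delta_rot":[0,0,0],"hand":0.8},
    {"slide":[0,0,0],"delta_rot":[0,0,0],"hand":0.8}
  ]
}}

```text
time_s: 43.48
eef_pos: [0.6379, 0.2805, 0.1769]
eef_rot: [-0.0, 0.997, 0.075, 0.0]
wrist_force: [-0.1, -0.2, -0.0]
opening: 0.794
```

```bash
python3 plan.py 0.638 0.2815 0.03 -1.419
python3 - <<'E'
from h import *
c=cam('wrist');save(c,'w19.pkl');crop(c,0,0,560,420,1.4,'pics/x_w.png')
c=cam('top');crop(c,80,90,460,330,2,'pics/x_t.png')
E
```

```text
t 43.48 tcp [0.6379 0.2805 0.1769] phi -1.4201 tilt [ 0.001  0.    -1.   ] open 0.794 F [-0.1 -0.2 -0. ]
 turn z total -0.0004
 slide total [ 0.005 -0.019  2.938] rows@.8 4
```

View pics/x_w.png

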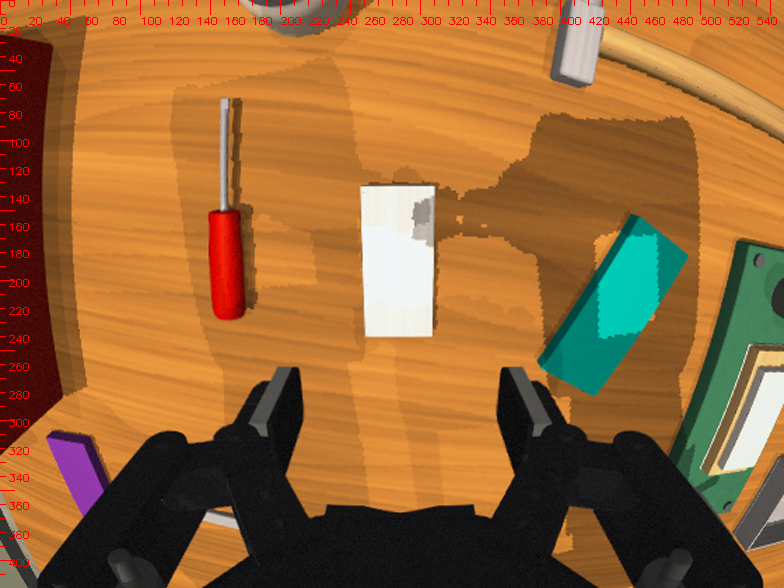

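View pics/x_t.png

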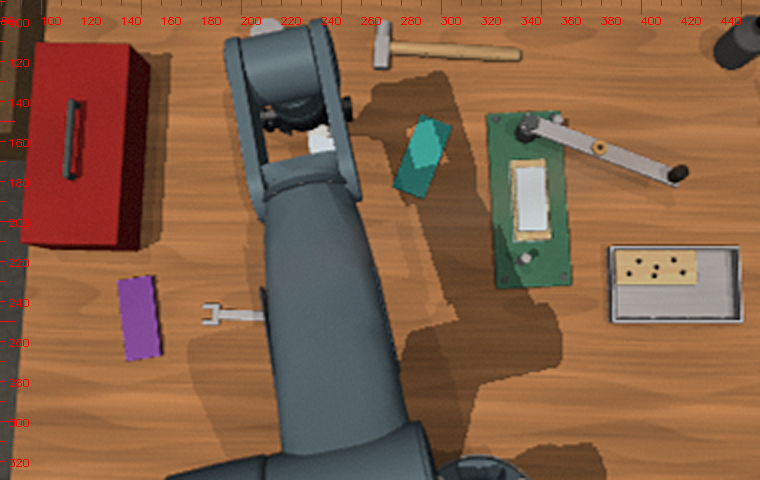

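Run:
```python
from wf import *
pts=[(361,187),(435,186),(432,336),(366,336)]
p=wfit('w19.pkl',pts,.11,.05,.012,[.64,.28,.15],'plateA',1)
p=wfit('w19.pkl',pts,.11,.05,.012,[.64,.28,.15],'plateA',0)
W=load('w19.pkl'); print(onz(W,540/1.4,362/1.4,.015),onz(W,635/1.4,216/1.4,.015))
import plan; plan.go(p[0],p[1],.03,p[2]-np.pi/2)
```

```text
plateA [ 0.637   0.2808  0.1553 -0.0024] res px [[0.2, -0.2], [-0.2, 0.2], [0.4, -0.2], [-0.4, 0.1]]
plateA [0.6376 0.2809 0.1553] res px [[-0.0, -0.5], [-0.0, -0.2], [0.6, 0.3], [-0.5, 0.5]]
[0.57781855 0.16034527 0.015     ] [0.7026826  0.11303938 0.015     ]
t 43.58 tcp [0.6377 0.2808 0.1766] phi -1.4198 tilt [ 0.  0. -1.] open 0.802 F [ 0.2  0.  -0.2]
 turn z total -0.0014
 slide total [-2.000e-03 -4.000e-03  2.933e+00] rows@.8 4
```

Plate A measures well and the neighbours are clear. I descend.

>>> {"fn": "drive_tool", "kwargs": {
  "deltas": [
    {"slide":[0,0,0.7],"delta_rot":[0,0,-0.001],"hand":0.8},
    {"slide":[0,0,0.9],"delta_rot":[0,0,0],"hand":0.8},
    {"slide":[0,0,0.9],"delta_rot":[0,0,0],"hand":0.8},
    {"slide":[0,0,0.4],"delta_rot":[0,0,0],"hand":0.8},
    {"slide":[0,0,0],"delta_rot":[0,0,0],"hand":0.8}
  ]
}}

```text
time_s: 44.2
eef_pos: [0.6366, 0.2809, 0.0299]
eef_rot: [0.0, 0.997, 0.077, -0.001]
wrist_force: [-0.4, -0.1, 0.0]
opening: 0.799
```

```bash
python3 plan.py 0.6376 0.281 -0.001 -1.416
```

```text
t 44.2 tcp [0.6366 0.2809 0.0299] phi -1.4161 tilt [-0.003 -0.001 -1.   ] open 0.799 F [-0.4 -0.1  0. ]
 turn z total -0.0
 slide total [0.02  0.    0.619] rows@.8 1
```

>>> {"fn": "drive_tool", "kwargs": {
  "deltas": [
    {"slide":[0.01,0,0.35],"delta_rot":[0,0,0],"hand":0.8},
    {"slide":[0,0,0.24],"delta_rot":[0,0,0],"hand":0.8},
    {"slide":[0,0,0],"delta_rot":[0,0,0],"hand":0.8},
    {"slide":[0,0,0],"delta_rot":[0,0,0],"hand":0.6},
    {"slide":[0,0,0],"delta_rot":[0,0,0],"hand":0.4}
  ]
}}

```text
time_s: 44.82
eef_pos: [0.6389, 0.2814, 0.0029]
eef_rot: [-0.0, 0.997, 0.077, 0.001]
wrist_force: [0.5, 0.1, 4.7]
opening: 0.563
```

>>> {"fn": "drive_tool", "kwargs": {
  "deltas": [
    {"slide":[0,0,0],"delta_rot":[0,0,0],"hand":0.4},
    {"slide":[0,0,0],"delta_rot":[0,0,0],"hand":0.4},
    {"slide":[0,0,-0.3],"delta_rot":[0,0,0],"hand":0.4},
    {"slide":[0,0,-0.6],"delta_rot":[0,0,0],"hand":0.4},
    {"slide":[0,0,-0.8],"delta_rot":[0,0,0],"hand":0.4}
  ]
}}

```text
time_s: 45.45
eef_pos: [0.6367, 0.2808, 0.0864]
eef_rot: [0.0, 0.997, 0.077, -0.002]
wrist_force: [0.1, 0.8, -1.8]
opening: 0.56
```

>>> {"fn": "drive_tool", "kwargs": {
  "deltas": [
    {"slide":[0,0,-0.8],"delta_rot":[0,0,0.0285],"hand":0.4},
    {"slide":[0,0,-0.8],"delta_rot":[0,0,0],"hand":0.4},
    {"slide":[0,0,-0.7],"delta_rot":[0,0,0],"hand":0.4},
    {"slide":[0,0,0],"delta_rot":[0,0,0],"hand":0.4},
    {"slide":[0,0,0],"delta_rot":[0,0,0],"hand":0.4}
  ]
}}

```text
time_s: 46.08
eef_pos: [0.6371, 0.281, 0.2003]
eef_rot: [0.0, 0.999, 0.033, -0.001]
wrist_force: [0.7, -0.3, -2.6]
opening: 0.562
```

```bash
python3 plan.py 0.552 -0.081 0.2 -1.506
python3 - <<'E'
from h import *
c=cam('wrist');save(c,'w20.pkl');crop(c,0,0,560,420,1.4,'pics/y_w.png')
E
```

```text
t 46.08 tcp [0.6371 0.281  0.2003] phi -1.5056 tilt [-0.002 -0.001 -1.   ] open 0.562 F [ 0.7 -0.3 -2.6]
 turn z total 0.0001
 slide total [-2.168e+00  7.114e+00  7.000e-03] rows@.8 9
```

View pics/y_w.png

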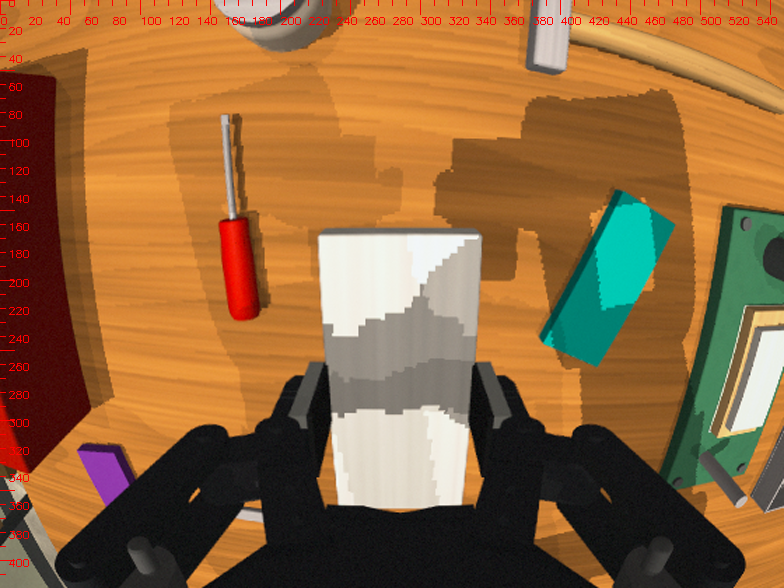

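The second plate is held just as squarely (far edge row 236, 318–481).

>>> {"fn": "drive_tool", "kwargs": {
  "deltas": [
    {"slide":[-0.24,0.79,0],"delta_rot":[0,0,0],"hand":0.4},
    {"slide":[-0.24,0.79,0],"delta_rot":[0,0,0],"hand":0.4},
    {"slide":[-0.24,0.79,0],"delta_rot":[0,0,0],"hand":0.4},
    {"slide":[-0.24,0.79,0],"delta_rot":[0,0,0],"hand":0.4},
    {"slide":[-0.24,0.79,0],"delta_rot":[0,0,0],"hand":0.4}
  ]
}}

```text
time_s: 46.75
eef_pos: [0.5894, 0.079, 0.1994]
eef_rot: [-0.0, 0.999, 0.033, -0.002]
wrist_force: [0.5, 0.3, -1.9]
opening: 0.562
```

>>> {"fn": "drive_tool", "kwargs": {
  "deltas": [
    {"slide":[-0.24,0.79,0],"delta_rot":[0,0,0],"hand":0.4},
    {"slide":[-0.24,0.79,0],"delta_rot":[0,0,0],"hand":0.4},
    {"slide":[-0.24,0.79,0],"delta_rot":[0,0,0],"hand":0.4},
    {"slide":[-0.24,0.78,0],"delta_rot":[0,0,0],"hand":0.4},
    {"slide":[0,0,0],"delta_rot":[0,0,0],"hand":0.4}
  ]
}}

```text
time_s: 47.38
eef_pos: [0.5519, -0.0822, 0.1998]
eef_rot: [-0.0, 1.0, 0.031, -0.002]
wrist_force: [-0.2, 0.4, -2.4]
opening: 0.564
```

>>> {"fn": "drive_tool", "kwargs": {
  "deltas": [
    {"slide":[0,0,0.5],"delta_rot":[0,0,0],"hand":0.4},
    {"slide":[0,0,0.8],"delta_rot":[0,0,0],"hand":0.4},
    {"slide":[0,0,0.8],"delta_rot":[0,0,0],"hand":0.4},
    {"slide":[0,0,0.5],"delta_rot":[0,0,0],"hand":0.4},
    {"slide":[0,0,0],"delta_rot":[0,0,0],"hand":0.4}
  ]
}}

```text
time_s: 48.0
eef_pos: [0.5507, -0.0782, 0.0684]
eef_rot: [-0.002, 0.999, 0.033, -0.003]
wrist_force: [0.2, 0.3, -2.7]
opening: 0.56
```

```bash
python3 plan.py 0.552 -0.0815 0.0495 -1.506
python3 - <<'E'
from h import *
c=cam('wrist');save(c,'w21.pkl');crop(c,0,0,560,420,1.4,'pics/z_w.png')
E
```

```text
t 48.0 tcp [ 0.5507 -0.0782  0.0684] phi -1.5049 tilt [-0.007  0.003 -1.   ] open 0.56 F [ 0.2  0.3 -2.7]
 turn z total 0.0003
 slide total [0.022 0.068 0.378] rows@.8 1
```

View pics/z_w.png

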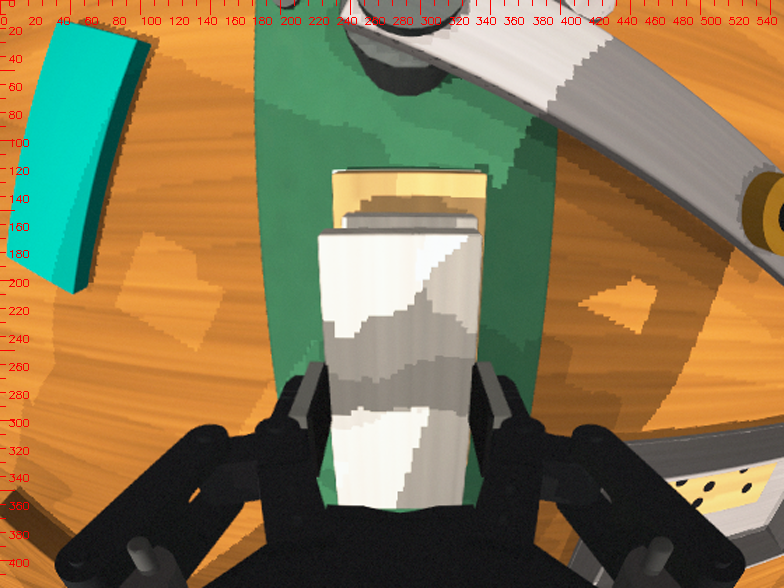

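The held plate is about 3 mm left of the pile (400 vs 409). I correct and approach.

>>> {"fn": "drive_tool", "kwargs": {
  "deltas": [
    {"slide":[0,0.04,0.15],"delta_rot":[0,0,0],"hand":0.4},
    {"slide":[0,0,0.05],"delta_rot":[0,0,0],"hand":0.4},
    {"slide":[0,0,0],"delta_rot":[0,0,0],"hand":0.4},
    {"slide":[0,0,0],"delta_rot":[0,0,0],"hand":0.4},
    {"slide":[0,0,0],"delta_rot":[0,0,0],"hand":0.4}
  ]
}}

```text
time_s: 48.68
eef_pos: [0.5537, -0.0822, 0.0621]
eef_rot: [0.0, 0.999, 0.033, 0.0]
wrist_force: [-0.4, 0.5, -1.3]
opening: 0.562
```

```bash
python3 plan.py 0.552 -0.0815 0.0495 -1.506
python3 - <<'E'
from h import *
c=cam('wrist');save(c,'w22.pkl');crop(c,200,80,380,215,4,'pics/za_w.png')
E
```

```text
t 48.67 tcp [ 0.5537 -0.0822  0.0621] phi -1.5057 tilt [ 0. -0. -1.] open 0.562 F [-0.4  0.5 -1.3]
 turn z total 0.0001
 slide total [-0.033 -0.015  0.252] rows@.8 1
```

View pics/za_w.png

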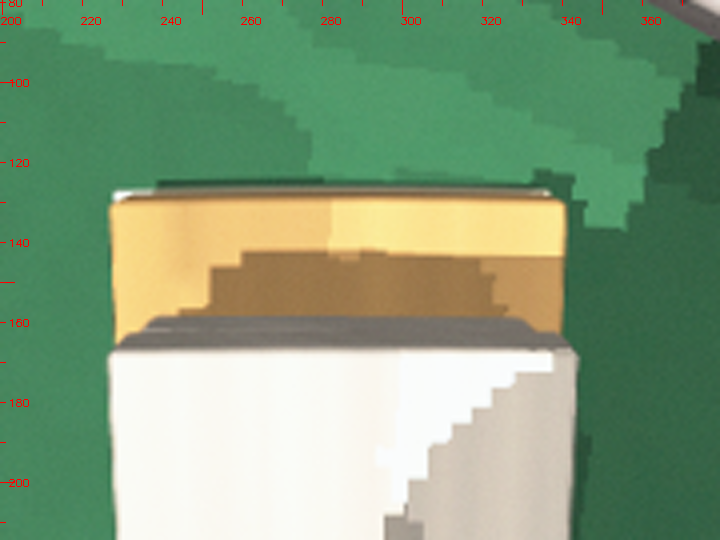

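Aligned within about 1 mm. I set it down and release.

>>> {"fn": "drive_tool", "kwargs": {
  "deltas": [
    {"slide":[-0.03,-0.015,0.13],"delta_rot":[0,0,0],"hand":0.4},
    {"slide":[0,0,0.1],"delta_rot":[0,0,0],"hand":0.4},
    {"slide":[0,0,0.03],"delta_rot":[0,0,0],"hand":0.4},
    {"slide":[0,0,0],"delta_rot":[0,0,0],"hand":0.4},
    {"slide":[0,0,0],"delta_rot":[0,0,0],"hand":0.4}
  ]
}}

```text
time_s: 49.35
eef_pos: [0.5516, -0.0812, 0.0498]
eef_rot: [-0.0, 0.999, 0.033, -0.001]
wrist_force: [-6.3, 1.9, 12.6]
opening: 0.565
```

>>> {"fn": "drive_tool", "kwargs": {
  "deltas": [
    {"slide":[0,0,0],"delta_rot":[0,0,0],"hand":0.7},
    {"slide":[0,0,0],"delta_rot":[0,0,0],"hand":0.8},
    {"slide":[0,0,-0.3],"delta_rot":[0,0,0],"hand":0.8},
    {"slide":[0,0,-0.8],"delta_rot":[0,0,0],"hand":0.8},
    {"slide":[0,0,-0.8],"delta_rot":[0,0,0],"hand":0.8}
  ]
}}

```text
time_s: 49.98
eef_pos: [0.5519, -0.0814, 0.1454]
eef_rot: [-0.0, 0.999, 0.033, -0.0]
wrist_force: [-0.0, 0.4, 0.4]
opening: 0.795
```

>>> {"fn": "drive_tool", "kwargs": {
  "deltas": [
    {"slide":[0,0,-0.8],"delta_rot":[0,0,0],"hand":0.8},
    {"slide":[0,0,-0.5],"delta_rot":[0,0,0],"hand":0.8},
    {"slide":[0,0,0],"delta_rot":[0,0,0],"hand":0.8},
    {"slide":[0,0,0],"delta_rot":[0,0,0],"hand":0.8},
    {"slide":[0,0,0],"delta_rot":[0,0,0],"hand":0.8}
  ]
}}

```text
time_s: 50.6
eef_pos: [0.5511, -0.0811, 0.2072]
eef_rot: [-0.001, 0.999, 0.033, -0.001]
wrist_force: [-0.3, -0.6, -0.3]
opening: 0.796
```

```bash
python3 plan.py 0.5845 -0.3037 0.21 -0.8
python3 - <<'E'
from h import *
c=cam('wrist');save(c,'w23.pkl');crop(c,0,0,560,420,1.4,'pics/zb_w.png');crop(c,210,80,390,260,4,'pics/zb_wc.png')
E
```

```text
t 50.6 tcp [ 0.5511 -0.0811  0.2072] phi -1.5057 tilt [-0.003  0.001 -1.   ] open 0.796 F [-0.3 -0.6 -0.3]
 turn z total -0.2246
 slide total [-2.623  3.659 -0.056] rows@.8 5
```

View pics/zb_w.png

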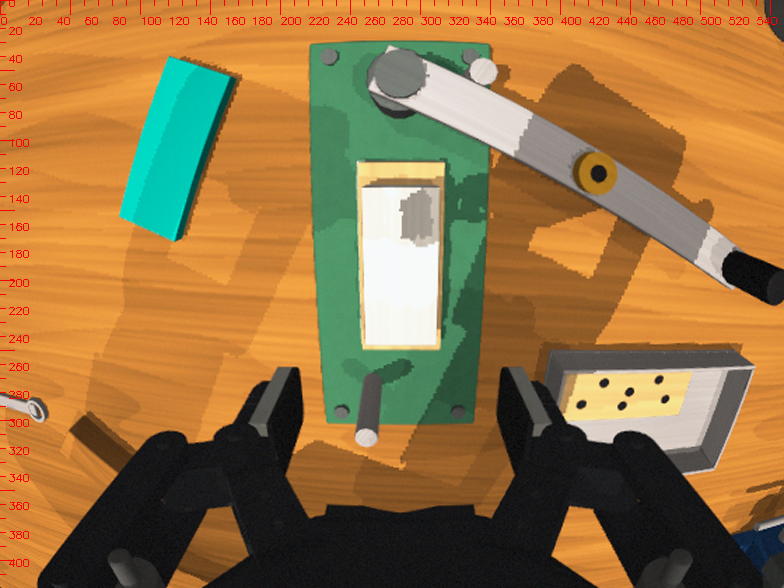

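View pics/zb_wc.png

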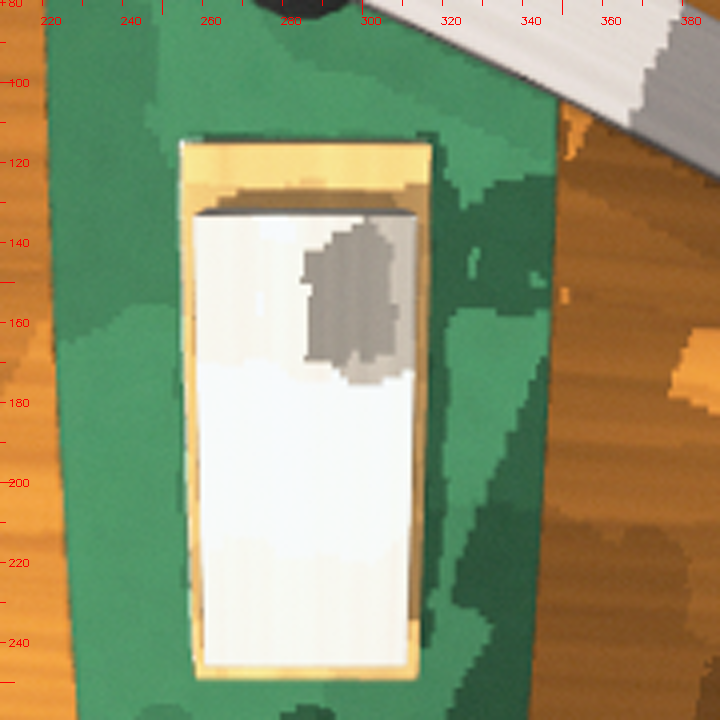

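The pile is square and centred. A metric check of the plate and board, plus the knob position:

Run:
```python
from fit1 import *
W=load('w23.pkl'); f=lambda x,y:px((x,y),210,80,4)
def b(pts,L,Wd,h,n):
    q=[(L/2,Wd/2,h),(L/2,-Wd/2,h),(-L/2,-Wd/2,h),(-L/2,Wd/2,h)]
    fit([(W,f(*a),c) for a,c in zip(pts,q)],[.55,-.08,.06],n)
b([(195,214),(417,214),(409,666),(204,666)],.11,.05,.059,'top plate')
b([(182,144),(432,144),(418,679),(196,680)],.14,.06,.035,'board')
J=[(W,px(a,0,0,1.4),c) for a,c in zip([(310,44),(491,44),(474,423),(327,422),(366,438),(484,71)],[(.16,.065,.02),(.16,-.065,.02),(-.15,-.065,.02),(-.15,.065,.02),(-.105,.022,.1),(.124,-.045,.1)])]
fit(J,[.55,-.08,.06],'jig')
print('knob top ~',onz(W,779/1.4-.5,288/1.4-.5,.152))
```

```text
top plate [ 0.5513 -0.0824  0.0653] res px [[-0.2, 0.1], [0.2, 0.1], [-0.4, -0.1], [0.3, -0.1]]
board [ 0.5513 -0.0826  0.0648] res px [[0.0, 0.2], [-0.1, 0.2], [0.2, -0.1], [-0.1, -0.3]]
jig [ 0.551  -0.0818  0.0625] res px [[0.1, -0.6], [0.0, -0.4], [-0.1, 0.4], [-0.5, 0.9], [1.0, -0.7], [-0.4, 0.5]]
knob top ~ [ 0.58338532 -0.30903042  0.152     ]
```

The plate, board and jig agree within 1 mm and 0.003 rad. Now I go to the knob to close the bar.

>>> {"fn": "drive_tool", "kwargs": {
  "deltas": [
    {"slide":[0,0,0],"delta_rot":[0,0,-0.045],"hand":0.7},
    {"slide":[0,0,0],"delta_rot":[0,0,-0.044],"hand":0.7},
    {"slide":[0,0,0],"delta_rot":[0,0,-0.044],"hand":0.7},
    {"slide":[0,0,0],"delta_rot":[0,0,-0.044],"hand":0.7},
    {"slide":[0,0,0],"delta_rot":[0,0,0],"hand":0.7}
  ]
}}

```text
time_s: 51.28
eef_pos: [0.5516, -0.0813, 0.2079]
eef_rot: [-0.001, 0.952, 0.305, -0.001]
wrist_force: [0.5, -0.2, 0.4]
opening: 0.696
```

```bash
python3 plan.py 0.5837 -0.3085 0.21
```

```text
t 51.27 tcp [ 0.5516 -0.0813  0.2079] phi -0.9508 tilt [-0.002  0.001 -1.   ] open 0.696 F [ 0.5 -0.2  0.4]
 slide total [-2.118  4.072 -0.046] rows@.8 6
```

>>> {"fn": "drive_tool", "kwargs": {
  "deltas": [
    {"slide":[-0.35,0.68,0],"delta_rot":[0,0,0],"hand":0.7},
    {"slide":[-0.35,0.68,0],"delta_rot":[0,0,0],"hand":0.7},
    {"slide":[-0.35,0.68,0],"delta_rot":[0,0,0],"hand":0.7},
    {"slide":[-0.35,0.68,0],"delta_rot":[0,0,0],"hand":0.7},
    {"slide":[-0.35,0.68,0],"delta_rot":[0,0,0],"hand":0.7}
  ]
}}

```text
time_s: 51.9
eef_pos: [0.5797, -0.2717, 0.2081]
eef_rot: [-0.0, 0.953, 0.304, -0.0]
wrist_force: [0.0, 0.7, -0.1]
opening: 0.703
```

>>> {"fn": "drive_tool", "kwargs": {
  "deltas": [
    {"slide":[-0.35,0.67,0],"delta_rot":[0,0,0],"hand":0.7},
    {"slide":[0,0,0],"delta_rot":[0,0,0],"hand":0.7},
    {"slide":[0,0,0],"delta_rot":[0,0,0],"hand":0.7},
    {"slide":[0,0,0],"delta_rot":[0,0,0],"hand":0.7},
    {"slide":[0,0,0],"delta_rot":[0,0,0],"hand":0.7}
  ]
}}

```text
time_s: 52.52
eef_pos: [0.5852, -0.307, 0.2089]
eef_rot: [-0.0, 0.952, 0.306, 0.0]
wrist_force: [0.1, 0.3, 0.4]
opening: 0.703
```

```bash
python3 plan.py 0.5837 -0.3085 0.12
python3 - <<'E'
from h import *
c=cam('wrist');save(c,'w24.pkl');crop(c,0,0,560,420,1.4,'pics/zc_w.png')
E
```

```text
t 52.52 tcp [ 0.5852 -0.307   0.2089] phi -0.9488 tilt [ 0.  0. -1.] open 0.703 F [0.1 0.3 0.4]
 slide total [-0.042  0.007  1.779] rows@.8 3
```

View pics/zc_w.png

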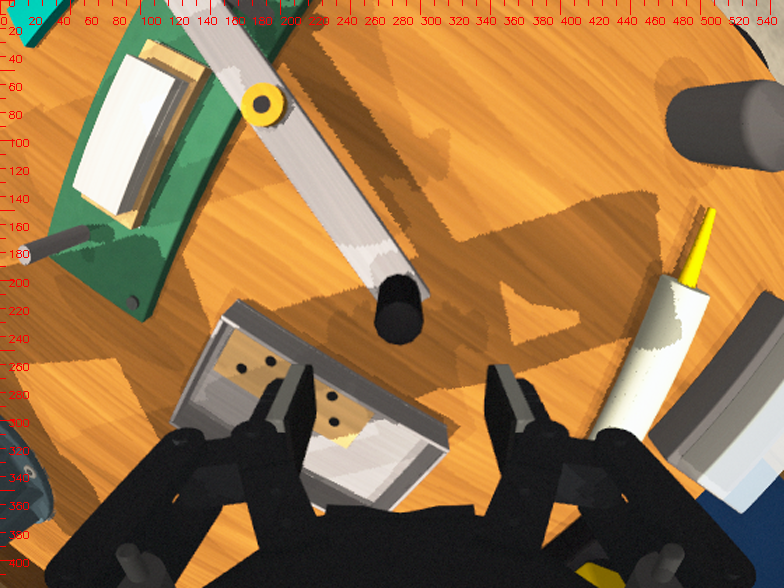

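The knob (399,322) is centred between the jaws. I descend and plan the arc.

>>> {"fn": "drive_tool", "kwargs": {
  "deltas": [
    {"slide":[-0.04,0,0.4],"delta_rot":[0,0,0],"hand":0.7},
    {"slide":[0,0,0.5],"delta_rot":[0,0,0],"hand":0.7},
    {"slide":[0,0,0.5],"delta_rot":[0,0,0],"hand":0.7},
    {"slide":[0,0,0.36],"delta_rot":[0,0,0],"hand":0.5},
    {"slide":[0,0,0],"delta_rot":[0,0,0],"hand":0.5}
  ]
}}

```text
time_s: 53.2
eef_pos: [0.5821, -0.3082, 0.1182]
eef_rot: [-0.002, 0.952, 0.306, -0.001]
wrist_force: [-0.5, -0.5, 0.3]
opening: 0.501
```

```bash
sed -i 's/.6718,-.0694/.671,-.0738/; s/\.064+th/.0645+th/g' arc.py; python3 arc.py 1.1 0 12 -.009
```

```text
[ 0.58210206 -0.30821286  0.11816861]
1.1 [ 0.567  -0.2961] [-0.106 -0.373  0.002]
1.0 [ 0.5445 -0.2851] [-0.237 -0.44   0.002]
0.9 [ 0.5233 -0.2719] [-0.192 -0.462  0.002]
0.8 [ 0.5035 -0.2567] [-0.145 -0.478  0.002]
0.7 [ 0.4853 -0.2395] [-0.096 -0.49   0.002]
0.6 [ 0.469  -0.2206] [-0.047 -0.498  0.002]
0.5 [ 0.4545 -0.2002] [ 0.003 -0.5    0.002]
0.4 [ 0.4423 -0.1785] [ 0.053 -0.497  0.002]
0.3 [ 0.4322 -0.1556] [ 0.103 -0.489  0.002]
0.2 [ 0.4245 -0.1318] [ 0.151 -0.476  0.002]
0.1 [ 0.4191 -0.1074] [ 0.198 -0.459  0.002]
0.0 [ 0.4163 -0.0826] [ 0.243 -0.437  0.002]
```

>>> {"fn": "drive_tool", "kwargs": {
  "deltas": [
    {"slide":[-0.05,-0.18,0],"delta_rot":[0,0,0],"hand":0.5},
    {"slide":[-0.06,-0.19,0],"delta_rot":[0,0,0],"hand":0.5},
    {"slide":[-0.12,-0.22,0],"delta_rot":[0,0,0],"hand":0.5},
    {"slide":[-0.12,-0.22,0],"delta_rot":[0,0,0],"hand":0.5},
    {"slide":[-0.1,-0.23,0],"delta_rot":[0,0,0],"hand":0.5}
  ]
}}

```text
time_s: 53.82
eef_pos: [0.5342, -0.2798, 0.1213]
eef_rot: [0.0, 0.952, 0.306, 0.0]
wrist_force: [0.8, -3.8, 1.3]
opening: 0.5
```

>>> {"fn": "drive_tool", "kwargs": {
  "deltas": [
    {"slide":[-0.09,-0.23,0],"delta_rot":[0,0,0],"hand":0.5},
    {"slide":[-0.07,-0.24,0],"delta_rot":[0,0,0],"hand":0.5},
    {"slide":[-0.07,-0.24,0],"delta_rot":[0,0,0],"hand":0.5},
    {"slide":[-0.05,-0.245,0],"delta_rot":[0,0,0],"hand":0.5},
    {"slide":[-0.045,-0.245,0],"delta_rot":[0,0,0],"hand":0.5}
  ]
}}

```text
time_s: 54.45
eef_pos: [0.486, -0.2399, 0.1206]
eef_rot: [-0.0, 0.952, 0.306, -0.0]
wrist_force: [-0.3, -2.5, -0.6]
opening: 0.5
```

```bash
python3 arc.py .6 0 7 -.009
python3 - <<'E'
from h import *
c=cam('wrist');crop(c,0,0,560,420,1.4,'pics/zd_w.png')
E
```

```text
[ 0.48604145 -0.23986496  0.12062996]
0.6 [ 0.469  -0.2206] [-0.054 -0.511  0.   ]
0.5 [ 0.4545 -0.2002] [ 0.003 -0.5    0.   ]
0.4 [ 0.4422 -0.1785] [ 0.053 -0.497  0.   ]
0.3 [ 0.4322 -0.1556] [ 0.103 -0.489  0.   ]
0.2 [ 0.4245 -0.1318] [ 0.151 -0.476  0.   ]
0.1 [ 0.4191 -0.1074] [ 0.198 -0.459  0.   ]
0.0 [ 0.4163 -0.0826] [ 0.243 -0.437  0.   ]
```

View pics/zd_w.png

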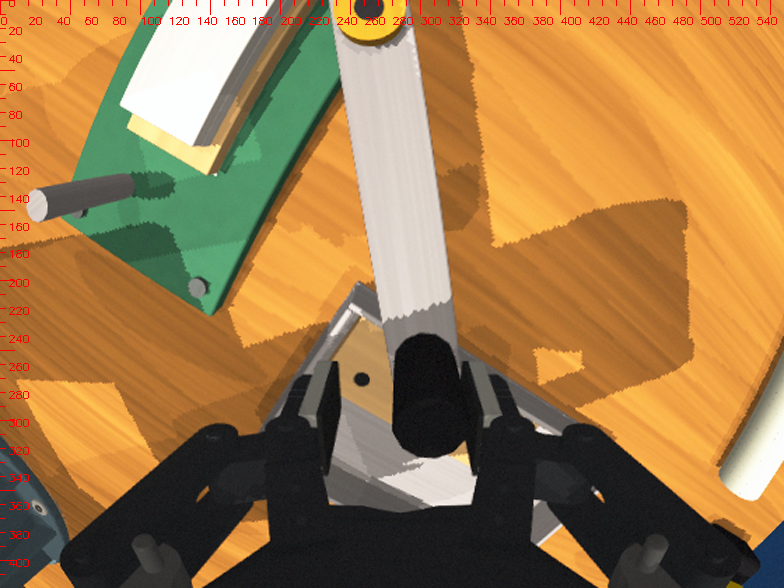

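The right finger is pushing the knob and the bar follows. I continue.

>>> {"fn": "drive_tool", "kwargs": {
  "deltas": [
    {"slide":[-0.03,-0.25,0],"delta_rot":[0,0,0],"hand":0.5},
    {"slide":[-0.02,-0.25,0],"delta_rot":[0,0,0],"hand":0.5},
    {"slide":[0,-0.25,0],"delta_rot":[0,0,0],"hand":0.5},
    {"slide":[0,-0.25,0],"delta_rot":[0,0,0],"hand":0.5},
    {"slide":[0.02,-0.25,0],"delta_rot":[0,0,0],"hand":0.5}
  ]
}}

```text
time_s: 55.12
eef_pos: [0.4487, -0.1899, 0.1208]
eef_rot: [-0.0, 0.952, 0.306, 0.0]
wrist_force: [-0.1, -1.8, 0.2]
opening: 0.495
```

>>> {"fn": "drive_tool", "kwargs": {
  "deltas": [
    {"slide":[0.03,-0.25,0],"delta_rot":[0,0,0],"hand":0.5},
    {"slide":[0.05,-0.245,0],"delta_rot":[0,0,0],"hand":0.5},
    {"slide":[0.05,-0.245,0],"delta_rot":[0,0,0],"hand":0.5},
    {"slide":[0.07,-0.24,0],"delta_rot":[0,0,0],"hand":0.5},
    {"slide":[0.08,-0.24,0],"delta_rot":[0,0,0],"hand":0.5}
  ]
}}

```text
time_s: 55.75
eef_pos: [0.4247, -0.1321, 0.1208]
eef_rot: [-0.0, 0.952, 0.306, 0.0]
wrist_force: [0.3, -2.1, 0.4]
opening: 0.503
```

```bash
python3 arc.py .15 0 4 -.009
python3 - <<'E'
from h import *
c=cam('wrist');crop(c,0,0,560,420,1.4,'pics/ze_w.png')
E
```

```text
[ 0.42474884 -0.13211857  0.12078642]
0.15 [ 0.4215 -0.1197] [ 0.092 -0.24   0.   ]
0.1 [ 0.4191 -0.1074] [ 0.105 -0.227  0.   ]
0.05 [ 0.4174 -0.095 ] [ 0.116 -0.222  0.   ]
0.0 [ 0.4163 -0.0826] [ 0.127 -0.215  0.   ]
```

View pics/ze_w.png

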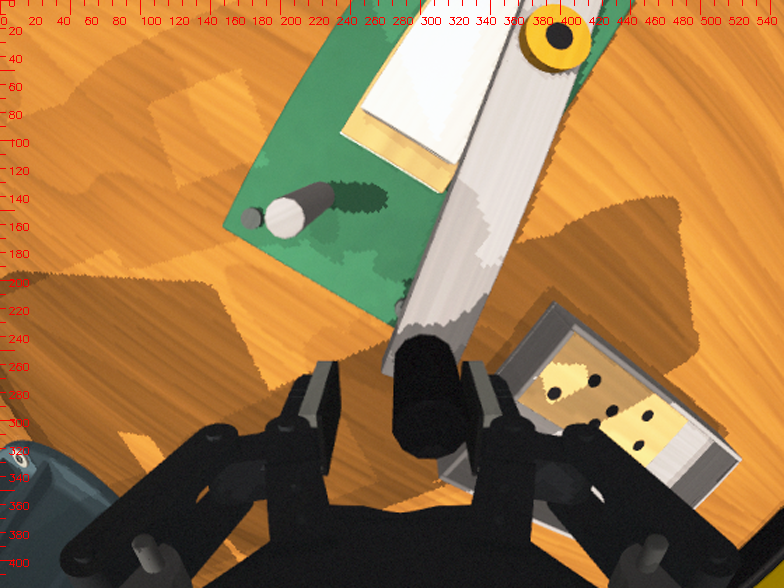

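>>> {"fn": "drive_tool", "kwargs": {
  "deltas": [
    {"slide":[0.09,-0.23,0],"delta_rot":[0,0,0],"hand":0.5},
    {"slide":[0.1,-0.22,0],"delta_rot":[0,0,0],"hand":0.5},
    {"slide":[0.11,-0.2,0],"delta_rot":[0,0,0],"hand":0.5},
    {"slide":[0.09,-0.15,0],"delta_rot":[0,0,0],"hand":0.5},
    {"slide":[0,0,0],"delta_rot":[0,0,0],"hand":0.5}
  ]
}}

```text
time_s: 56.42
eef_pos: [0.4174, -0.0882, 0.1207]
eef_rot: [-0.0, 0.952, 0.306, -0.0]
wrist_force: [-0.8, 0.2, 0.2]
opening: 0.499
```

```bash
python3 arc.py .02 0 2 -.009
```

```text
[ 0.41742009 -0.08817589  0.12065955]
0.02 [ 0.4166 -0.0876] [-0.006 -0.019  0.   ]
0.0 [ 0.4163 -0.0826] [ 0.052 -0.085  0.   ]
```

>>> {"fn": "drive_tool", "kwargs": {
  "deltas": [
    {"slide":[0.03,-0.05,0],"delta_rot":[0,0,0],"hand":0.5},
    {"slide":[0.03,-0.05,0],"delta_rot":[0,0,0],"hand":0.5},
    {"slide":[0,0,0],"delta_rot":[0,0,0],"hand":0.5},
    {"slide":[0,0,0],"delta_rot":[0,0,0],"hand":0.5},
    {"slide":[0,0,0],"delta_rot":[0,0,0],"hand":0.5}
  ]
}}

```text
time_s: 57.05
eef_pos: [0.4171, -0.0832, 0.1207]
eef_rot: [-0.0, 0.952, 0.306, -0.0]
wrist_force: [-0.4, -0.2, 0.2]
opening: 0.502
```

Run:
```python
from h import *
c=cam('wrist');crop(c,0,0,560,420,1.4,'pics/zf_w.png')
```

```text
(no output)
```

View pics/zf_w.png

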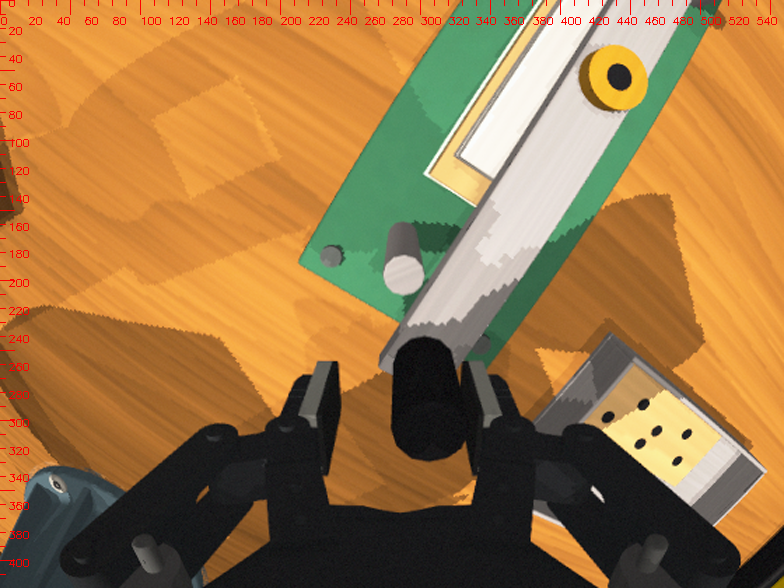

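The bar is nearly at the pin, with no stop force yet. Small steps more.

>>> {"fn": "drive_tool", "kwargs": {
  "deltas": [
    {"slide":[0.03,-0.05,0],"delta_rot":[0,0,0],"hand":0.5},
    {"slide":[0.03,-0.05,0],"delta_rot":[0,0,0],"hand":0.5},
    {"slide":[0,0,0],"delta_rot":[0,0,0],"hand":0.5},
    {"slide":[0,0,0],"delta_rot":[0,0,0],"hand":0.5},
    {"slide":[0,0,0],"delta_rot":[0,0,0],"hand":0.5}
  ]
}}

```text
time_s: 57.72
eef_pos: [0.4173, -0.0804, 0.121]
eef_rot: [0.003, 0.952, 0.306, -0.0]
wrist_force: [2.1, -15.4, -7.3]
opening: 0.504
```

>>> {"fn": "drive_tool", "kwargs": {
  "deltas": [
    {"slide":[0.03,-0.05,0],"delta_rot":[0,0,0],"hand":0.5},
    {"slide":[0.01,-0.02,0],"delta_rot":[0,0,0],"hand":0.5},
    {"slide":[0,0,0],"delta_rot":[0,0,0],"hand":0.5},
    {"slide":[0,0,0],"delta_rot":[0,0,0],"hand":0.5},
    {"slide":[0,0,0],"delta_rot":[0,0,0],"hand":0.5}
  ]
}}

```text
time_s: 58.35
eef_pos: [0.4172, -0.0801, 0.121]
eef_rot: [0.006, 0.952, 0.305, -0.001]
wrist_force: [2.0, -34.4, -15.2]
opening: 0.499
```

At the closed stop (34 N, no more travel). I back off slightly, raise and check.

>>> {"fn": "drive_tool", "kwargs": {
  "deltas": [
    {"slide":[-0.06,0.1,0],"delta_rot":[0,0,0],"hand":0.5},
    {"slide":[0,0.06,0],"delta_rot":[0,0,0],"hand":0.55},
    {"slide":[0,0,0],"delta_rot":[0,0,0],"hand":0.6},
    {"slide":[0,0,-0.4],"delta_rot":[0,0,0],"hand":0.65},
    {"slide":[0,0,-0.8],"delta_rot":[0,0,0],"hand":0.65}
  ]
}}

```text
time_s: 58.98
eef_pos: [0.417, -0.0804, 0.1799]
eef_rot: [-0.002, 0.952, 0.306, -0.002]
wrist_force: [0.3, -0.0, 0.0]
opening: 0.653
```

>>> {"fn": "drive_tool", "kwargs": {
  "deltas": [
    {"slide":[0,0,-0.8],"delta_rot":[0,0,0],"hand":0.65},
    {"slide":[0,0,-0.8],"delta_rot":[0,0,0],"hand":0.65},
    {"slide":[-0.6,-0.3,-0.3],"delta_rot":[0,0,0],"hand":0.65},
    {"slide":[-0.5,-0.3,0],"delta_rot":[0,0,0],"hand":0.65},
    {"slide":[0,0,0],"delta_rot":[0,0,0],"hand":0.65}
  ]
}}

```text
time_s: 59.6
eef_pos: [0.3554, -0.0888, 0.276]
eef_rot: [0.0, 0.952, 0.305, 0.0]
wrist_force: [0.5, 0.1, 0.0]
opening: 0.652
```

Run:
```python
from h import *
o=ctrl.get_obs();print(o['eef_pos'],o['wrist_force'],o['time_s'])
c=cam('wrist');save(c,'w30.pkl');crop(c,0,0,560,420,1.4,'pics/zg_w.png')
c=cam('side');save(c,'s30.pkl');crop(c,210,90,370,210,5,'pics/zg_s.png')
c=cam('top');save(c,'t30.pkl');crop(c,80,90,460,330,2,'pics/zg_t.png')
```

```text
[ 0.3553751  -0.08880517  0.27599869] [0.48001718 0.08070394 0.04484315] 59.6
```

View pics/zg_w.png

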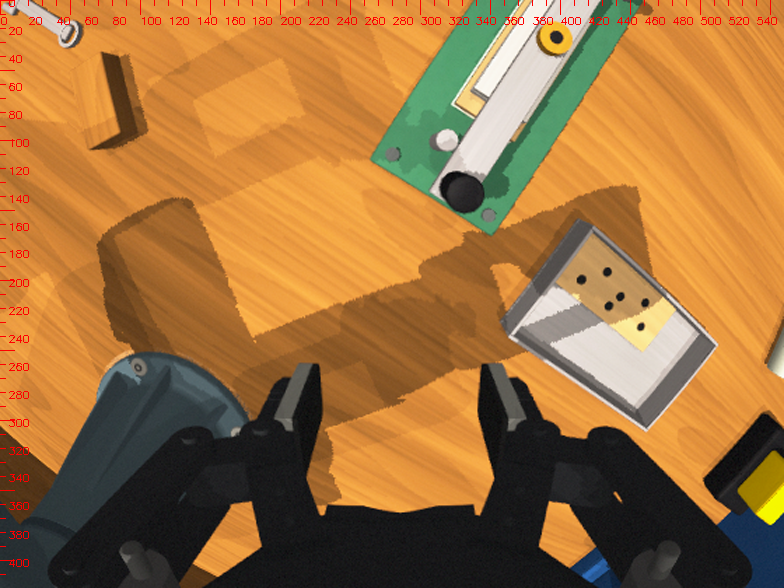

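View pics/zg_s.png

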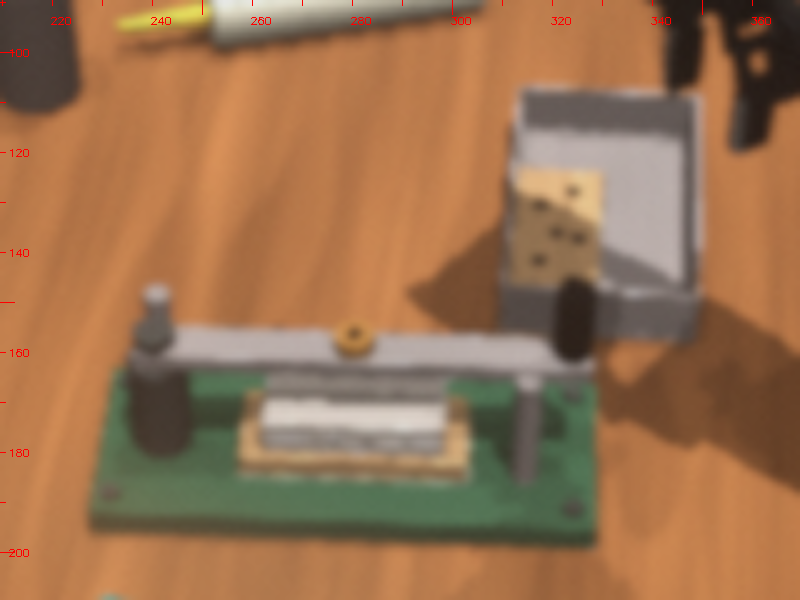

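View pics/zg_t.png

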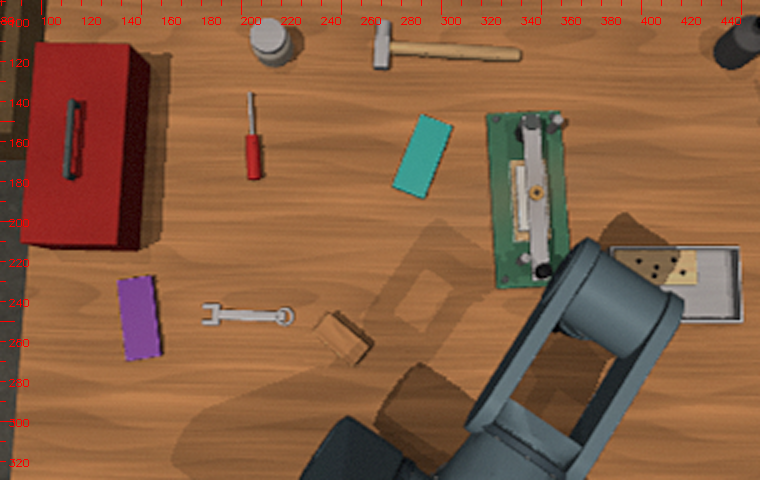

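The bar lies against the closed pin, the pile is square beneath it, and the bystanders are in place. Last numeric check of the spent board's flatness and place, and the bar angle.

Run:
```python
from fit1 import *
T=load('t30.pkl');S=load('s30.pkl');W=load('w30.pkl')
# bar angle via knob top in wrist and top views
k=onz(W,464/1.4-.5,192/1.4-.5,.147); piv=np.array([.671,-.0738]); d=k[:2]-piv; print('knob',k,'bar',np.arctan2(-d[1],-d[0])-.0645, np.linalg.norm(d))
# spent: holes mean offsets; corners visible in side view crop b3-like (u0=210)
f=lambda x,y:px((x,y),210,90,5)
for p in [(517,170),(601,171),(601,285),(512,283)]: print('side corner',onz(S,*f(*p),.02).round(4))
X=onz(load('t0.pkl'),80+656.5/2-.5,90+267.5/2-.5,.02); r=X[:2]-np.array([.4117,-.3217]); c,s=np.cos(.02),np.sin(.02); print('spent centre in tray',c*r[0]+s*r[1],-s*r[0]+c*r[1])
# hole heights (same hole in wrist w30 and side): lone right-most hole pairs
print(tri([ray(W,641/1.4-.5,327/1.4-.5),ray(S,*f(572,191))]), tri([ray(W,581/1.4-.5,279/1.4-.5),ray(S,*f(539,260))]))
```

```text
knob [ 0.42190087 -0.08921413  0.147     ] bar -0.002699306948121191 0.24957558842208366
side corner [ 0.4744 -0.364   0.02  ]
side corner [ 0.416  -0.3694  0.02  ]
side corner [ 0.4097 -0.2483  0.02  ]
side corner [ 0.4685 -0.2437  0.02  ]
spent centre in tray 0.02840351123134174 0.023640081521030445
(array([ 0.43272724, -0.35208003,  0.01432077]), [np.float64(0.0021644191585838963), np.float64(0.002164419158583931)]) (array([ 0.43899584, -0.24003777,  0.04476211]), [np.float64(0.01246581974141886), np.float64(0.012465819741418773)])
```

Run:
```python
from fit1 import *
S=load('s30.pkl');W=load('w30.pkl');f=lambda x,y:px((x,y),210,90,5)
for a,b in [((607,271),(539,260)),((645,302),(541,205)),((620,296),(557,232)),((608,305),(577,238)),((641,327),(572,191))]:
    X,r=tri([ray(W,a[0]/1.4-.5,a[1]/1.4-.5),ray(S,*f(*b))]); print(X.round(4),round(r[0],4))
```

```text
[ 0.4513 -0.2731  0.0165] 0.0012
[ 0.4544 -0.3367  0.0123] 0.001
[ 0.4411 -0.3035  0.0168] 0.0012
[ 0.4266 -0.2986  0.017 ] 0.0018
[ 0.4327 -0.3521  0.0143] 0.0022
```

The spent board is flat on the tray floor, 28/24 mm off centre (inside limits); bar ≈ 0.00 rad. I hand in.

```bash
python3 -c "
from bench import ctrl
print(ctrl.get_obs()['time_s']); print(ctrl.hand_in())"
```

```text
59.75
the job is handed in; nothing more can be done
None
```

I finished every step and handed the job in at 59.75 s; the hand-in reports no verdict.

**What I did**
- I pushed the bar to its open stop, where the force rose to about 30 N, and held it there for about 0.3 s.
- I put the spent board in the scrap tray.
- I laid the fresh board on the scribed outline and stacked both plates on it; only two were on the bench.
- I pushed the bar back to its closed stop, where the force reached 34 N with no further travel. I then backed the arm away from everything.

**Last checks**

| Item | Result |
|---|---|
| Bar | about 0.00 rad (measured -0.003), seen touching the closed pin |
| Fresh board and top plate | about 1 mm and 0.003 rad from the jig's centre and direction, measured before the bar was closed |
| Pile after closing | looks square in the side, top and wrist views; not measured again |
| Spent board | flat on the tray floor, about 28 mm (x) and 24 mm (y) from its centre |
| Screwdriver, spanner, offcut | look unmoved in the views; not measured |

**What failed or disagreed**
- **First grasp:** my first grasp of the fresh board missed. The open fingertips stood farther back than I allowed for and came down on top of it, with 32 N at the wrist. It shifted about 5 mm, so I measured it again and gripped it lower.
- **Cameras:** the top and side cameras put the jig about 5 mm farther in y than the wrist camera. I trusted the wrist camera because it agreed with where the gripped boards sat.
- **Spent board:** it slid several centimetres inside the tray, seemingly knocked, while the robot was elsewhere. It stayed inside, so I left it.

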